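# Lock out the parts drawer and stock it with fittings

### The arm

A 6-joint arm with a two-finger parallel gripper is mounted at the origin on the work surface. World frame = base frame: x ahead of the robot, y to its left, z up, the work surface at z = 0. Lengths are in mm, angles in rad, forces in N, time in s.
With the tool pointing down it reaches from about 350 to 975 mm from the base axis. Payload 7.1 kg.
Tool frame: the origin (TCP) lies at the very end of the fingers, on their centre line; the grasp point (between the pads) lies 19 mm behind it; z points along the fingers, x is the direction in which the jaws open and shut, and the axes are right-handed (so a half turn about z gives the same grasp; the last joint's range is limited). The gripper opens to 88 mm and grips with 3 to 60 N. Pads are 20 mm wide; open, the fingers measure 115 mm over their backs; the gripper's body (75 mm by 178 mm) begins 61 mm behind the grasp point.
Start: joints at [-1.289, 0.423, 1.63, -0, 1.089, -0.019], TCP at [185.196, -596.915, 188.675] pointing down, gripper open.
Joint ranges: [-3, 3], [-0.9, 2.11], [0.09, 2.58], [-1.31, 4.45], [0.11, 2.69], [-2.54, 2.54]. Speed limits (rad/s): [2.39, 2.39, 3.01, 3.14, 3.14, 3.14].

### API

Orientations are given as a rotation vector (axis times angle).
In Python, from workcell import ctrl gives the robot as it stands. The module is installed in compiled form; this text tells all that it offers.
- The arm moves only by the tool move_arm, never from a script. Its argument "motion" is a list of rows, each a list of 2 entries, a list of its own where there are three numbers: the shift along the tool's x, y, z normalised to -1 to 1, where 1 is 150 mm, then the turn, a rotation vector about the tool's x, y, z normalised to -1 to 1, where 1 is 60 degrees. In form: [[[x, y, z], [rx, ry, rz]], ...]. A call has exactly 5 rows; each row is the pose to reach, as a shift and turn from the pose commanded when the call began, along the tool's axes at that moment; what a row does not reach only later rows make up. A row lasts 1/8 s, in which the tool goes at most 62.5 mm and 10.7 degrees, less where a joint would pass 70% of its speed; a pose out of reach is approached as far as the arm can. A call with a number of a shift or a turn outside -1 to 1 is refused whole. A call with a gripper value outside its range is refused whole. "gripper" is the opening, from 0 (shut) to 1 (fully open), set as the call begins (left out, the last holds). The fingers move at their own pace and stop on an object; the grip force is fixed at half the most. Time passes only in rows, so rows that repeat a pose let the fingers close, or fill a call up. It gives the time, the measured TCP pose, the force and the opening at its end, in the units of the state.
- ctrl.get_obs(): the state, without advancing time (a new reading comes with each control period).
- ctrl.get_image(name): name is "side" or "top" or "wrist"; returns a dict with "pixels" (400x640x3 uint8, red, green, blue), "camera_matrix" (3x3 intrinsics, pixels), "R" (3x3) and "t" (3): a world point X has camera coordinates R X + t; the wrist camera has in their place "mount" (4x4, takes a point from camera to tool coordinates, whose origin is the TCP and whose axes are the tool frame's). Camera axes: x right, y down, z forward; pixel columns grow to the right and rows downward; lengths in mm; the calibration is good to about 2 mm. A picture is of the moment at which its call begins: read the wrist's pose just before it. There is no depth.
- ctrl.close_job(): hands the job in, once; it reports no verdict.
Trained networks look in the newest picture that a camera, given by its name, has taken for a name from the list of things; names that differ only in an ending like _2 or _b are one class to them, and where a whole thing is asked for, a point or a joint stands for the part that bears it (a point fixed in the world has none). Each returns a list of dicts, best first, with "p" (0 to 1); they miss things now and then, are a little off and sometimes report something else, mostly with a low value. They report only what shows in the picture. A call takes as long as a camera call.
- ctrl.boxes_of(camera, name): "location" ([x, y, z] in mm, in world coordinates, good to about 4 mm: the middle of the surface that is visible of it).
- ctrl.regions_of(camera, name): "mask" (400x640 bool, what is visible of it).
- ctrl.pinpoint(camera, name): "location" ([x, y, z] in mm, in world coordinates, good to about 4 mm: a listed point, or the origin of a listed thing).
The state is a dict: "t": time; "qpos": joint angles; "qvel": joint speeds; "joint_torque": joint torques, N m; "ee_pos": TCP position; "orientation": TCP orientation; "ft_force": force on the tool from outside, world axes, zero at the start; "moment": the same for the moment, N m; "width": finger opening in mm.
Only numpy, scipy, OpenCV 4.12 (cv2) and the standard library are available. Lean on these libraries where they do the work, as an engineer would, in place of code of your own. Each camera call takes 0.05 s, during which the arm holds its last target.

### The job

Pull the parts drawer out to its stop, then lock it there: take the red-handled pin from its holder, slide its tip along the slot in the cabinet's cover plate until it drops into the hidden socket, and leave it standing there with its collar fully down on the cover. Only once the drawer is locked, put all the loose fittings from the bench into it, copper tees in the blue-lined bay and brass valve bodies in the yellow-lined bay; leave the grey coupling, the jar and the carton where they are.

Things in the scene. Friction and masses are not known exactly. Their poses are not given: they have to be found in the camera images.
- drawer (a joint): how far the parts drawer is out of its blue cabinet, in m: 0 shut, 0.14 at its stop; slides with about 1.5 N of friction and stays where it is left
- drawer_handle (a point): middle of the drawer's handle, a level steel bar 11 mm thick and 120 mm long, 62 mm above the bench, 42 mm clear of the grey drawer front (84 mm high); it moves with the drawer. y: along the bar; -x: the way the drawer comes out
- slot (a point): middle of the slot in the cabinet's cover plate, at the level of the cover's top, 25 mm behind the cabinet's front edge. y: along the slot (114 mm long, 17 mm wide); x: across it, to the cabinet's back. It lies between two yellow lines, closed to view by two black dust lips that give way to the pin without force
- cabinet: blue cabinet, fixed, 210 deep, 376 wide, 94 mm high; origin under its middle. Under the slot, with the drawer out, runs the drawer's rigid lock bar, its top 9 mm below the cover's top: solid but for one hidden socket 22 mm long (y) by 20 mm, over 40 mm deep, centred anywhere within 38 mm either side of the slot's middle; under the slot only with the drawer within 3 mm of its stop
- pin_grip (a point): middle of the locking pin's red handle, a block 26 x 26 mm and 44 mm tall (x and y square to its faces), 68 mm above the pin's tip
- pin_tip (a point): rounded tip of the locking pin's shank; z points up through the handle. With its collar down on the cover plate it lies 40 mm below the cover's top
- tee_bay (a point): middle of the floor of the drawer's blue-lined bay (+y side, the robot's left), inside 130 mm (x) by 150 mm (y); its floor is 18 mm above the bench, walls 44 mm high, drawer front 60 mm above the floor. Axes as the slot's; it moves with the drawer
- valve_bay (a point): middle of the floor of the drawer's yellow-lined bay (-y side), inside 130 mm (x) by 184 mm (y), otherwise the same; it moves with the drawer
- pin: the locking pin, 0.12 kg; origin at its tip. From the top: red handle 44 mm tall, steel collar 30 mm across and 6 mm thick, steel shank 14 mm thick and 40 mm long. It starts upright in a black holder block (58 x 58 x 45 mm, fixed, 20 x 18 mm hole), its collar on the holder's top
- pvc_c (a point): bystander: grey plastic pipe coupling 100 mm across and 80 mm high, its middle; leave alone
- jar_c (a point): bystander: jar of sealing compound 70 mm across and 75 mm high, its middle; leave alone
- carton_c (a point): bystander: small carton 75 x 110 x 45 mm on the back of the cabinet, its middle; leave alone
- tee1 (a point): copper tee lying flat: straight run 64 mm long and 30 mm in diameter, with a 30 mm branch out of its middle; it covers 64 x 60 mm and is 30 mm high. Point: middle of that 64 x 60 mm footprint, half-way up (15 mm). x: along the run; y: the way the branch points; the run's axis lies at y = -15 mm and the branch ends at y = +30 mm.
- tee1_b: the same tee, 0.15 to 0.24 kg; may be absent; either way up will do; origin at its underside, under its centre, as it first lies
- tee2 (a point): copper tee lying flat: straight run 64 mm long and 30 mm in diameter, with a 30 mm branch out of its middle; it covers 64 x 60 mm and is 30 mm high. Point: middle of that 64 x 60 mm footprint, half-way up (15 mm). x: along the run; y: the way the branch points; the run's axis lies at y = -15 mm and the branch ends at y = +30 mm.
- tee2_b: the same tee, 0.15 to 0.24 kg; may be absent; either way up will do; origin at its underside, under its centre, as it first lies
- valve1 (a point): brass valve body lying on a flat: square centre block 40 long x 32 x 32 mm with a round 26 mm port at each end, 84 mm long in all. Point: its centre, 16 mm up. x: along the ports; it may lie on any of the block's four flats. About 0.25 kg. May be absent
- valve1_b: the same valve body, 0.2 to 0.33 kg; may be absent; origin at its underside, under its centre, as it first lies
- valve2 (a point): brass valve body lying on a flat: square centre block 40 long x 32 x 32 mm with a round 26 mm port at each end, 84 mm long in all. Point: its centre, 16 mm up. x: along the ports; it may lie on any of the block's four flats. About 0.25 kg. May be absent
- valve2_b: the same valve body, 0.2 to 0.33 kg; may be absent; origin at its underside, under its centre, as it first lies
- valve3 (a point): brass valve body lying on a flat: square centre block 40 long x 32 x 32 mm with a round 26 mm port at each end, 84 mm long in all. Point: its centre, 16 mm up. x: along the ports; it may lie on any of the block's four flats. About 0.25 kg. May be absent
- valve3_b: the same valve body, 0.2 to 0.33 kg; may be absent; origin at its underside, under its centre, as it first lies

How it is judged (in metres and radians):
On the way, in this order (a step that is already met when the one before it is completed fails the run):
1. the drawer is out at its stop (0.136 m or more) (value of joint drawer above 0.136 m), for 0.2 s.
2. the pin has dropped home into the socket: its tip 36 mm or more below the cover's top, upright, the drawer still out (z of pin_tip in the frame of slot between -0.046 and -0.036 m and x of pin_tip in the frame of slot between -0.012 and 0.012 m and y of pin_tip in the frame of slot between -0.06 and 0.06 m and angle between pin_tip's own z axis and vertical below 0.15 rad and value of joint drawer above 0.132 m), for 0.2 s.
At the end, for the whole second after the job is handed in: Drawer out 0.132 m or more; pin in the socket, tip 36 to 46 mm below the cover's top, tilt under 0.15 rad; every tee's centre in the blue-lined bay, every valve body's in the yellow-lined bay, under 50 mm above its floor; pin and fittings at rest (all of step 2 and linear speed of each of pin, tee1_b, tee2_b, valve1_b, valve2_b, valve3_b below 0.02 m/s and x of tee1 in the frame of tee_bay between -0.065 and 0.065 m and y of tee1 in the frame of tee_bay between -0.075 and 0.075 m and z of tee1 in the frame of tee_bay between 0 and 0.05 m and x of tee2 in the frame of tee_bay between -0.065 and 0.065 m and y of tee2 in the frame of tee_bay between -0.075 and 0.075 m and z of tee2 in the frame of tee_bay between 0 and 0.05 m and x of valve1 in the frame of valve_bay between -0.065 and 0.065 m and y of valve1 in the frame of valve_bay between -0.092 and 0.092 m and z of valve1 in the frame of valve_bay between 0 and 0.05 m and x of valve2 in the frame of valve_bay between -0.065 and 0.065 m and y of valve2 in the frame of valve_bay between -0.092 and 0.092 m and z of valve2 in the frame of valve_bay between 0 and 0.05 m and x of valve3 in the frame of valve_bay between -0.065 and 0.065 m and y of valve3 in the frame of valve_bay between -0.092 and 0.092 m and z of valve3 in the frame of valve_bay between 0 and 0.05 m); the robot touches nothing.
It fails at once if a fitting is put into the drawer before the pin locks it (not (z of pin_tip in the frame of slot below -0.018 m and value of joint drawer above 0.125 m) and ((x of tee1 in the frame of tee_bay between -0.065 and 0.065 m and y of tee1 in the frame of tee_bay between -0.265 and 0.075 m and z of tee1 in the frame of tee_bay below 0.04 m) or (x of tee2 in the frame of tee_bay between -0.065 and 0.065 m and y of tee2 in the frame of tee_bay between -0.265 and 0.075 m and z of tee2 in the frame of tee_bay below 0.04 m) or (x of valve1 in the frame of tee_bay between -0.065 and 0.065 m and y of valve1 in the frame of tee_bay between -0.265 and 0.075 m and z of valve1 in the frame of tee_bay below 0.04 m) or (x of valve2 in the frame of tee_bay between -0.065 and 0.065 m and y of valve2 in the frame of tee_bay between -0.265 and 0.075 m and z of valve2 in the frame of tee_bay below 0.04 m) or (x of valve3 in the frame of tee_bay between -0.065 and 0.065 m and y of valve3 in the frame of tee_bay between -0.265 and 0.075 m and z of valve3 in the frame of tee_bay below 0.04 m))).
It fails at once if a bystander (grey coupling, jar, carton) is shifted by more than 30 mm (distance of any of pvc_c, jar_c, carton_c from where it was at the start of the episode above 0.03 m).
Of tee1_b, tee2_b, valve1_b, valve2_b, valve3_b only 3 to 5 are there at a start; the rules pass over those that are not, and their reading is None.
At some moment in a run one of tee1_b, tee2_b, valve1_b, valve2_b, valve3_b may be knocked a few centimetres aside while the robot is not near it.
It also fails if it takes over 210 s, if anything falls off the work surface, if the arm or the gripper's body presses on something with over 40 N, if the wrist force passes 120 N, or if a joint passes its speed limit or range.

## Working session

There is one attempt and no reset: what is moved stays moved. The work goes in short steps, Python scripts to look and compute and a tool call to move; the robot and the scene stay as the last step left them, time stands still between calls to the robot, and variables do not carry over. Pictures are saved under pics/ and viewed, and the job is handed in when it is done.

Besides the shell and the picture viewer there is one more tool, called by a JSON object that holds its "api" and its "payload", one argument or row to a line. move_arm: Moves the arm, as the interface text tells. Its arguments: {"type":"object","properties":{"motion":{"type":"array","items":{"type":"array"}},"gripper":{"type":"number"}},"required":["motion"]}

```bash
mkdir -p pics; cat > h.py <<'E'
import numpy as np, cv2
from scipy.spatial.transform import Rotation as Ro
from workcell import ctrl
def snap(cam,fn):
    im=ctrl.get_image(cam); cv2.imwrite('pics/'+fn,im['pixels'][:,:,::-1]); return im
def st():
    o=ctrl.get_obs(); print('t',round(o['t'],2),'pos',np.round(o['ee_pos'],1),'rv',np.round(o['orientation'],3),'F',np.round(o['ft_force'],1),'w',round(o['width'],1),'q',np.round(o['qpos'],2)); return o
E
python3 - <<'E'
from h import *
o=st(); print(np.round(Ro.from_rotvec(o['orientation']).as_matrix(),3))
for c in ['side','top']:
    im=snap(c,c+'0.png'); print(c,np.round(im['camera_matrix'],1).tolist(),np.round(im['R'],3).tolist(),np.round(im['t']).tolist())
    for n in ['drawer_handle','slot','cabinet','pin_grip','pin_tip','tee_bay','valve_bay','pvc_c','jar_c','carton_c','tee1','valve1']:
        print(c,n,[(round(d['p'],2),np.round(d['location'],0).tolist()) for d in ctrl.pinpoint(c,n)][:6])
E
```

```text
t 0.0 pos [ 185.  -596.3  187.9] rv [-2.528e+00  1.863e+00  2.000e-03] F [-0.2 -0.4 -0.9] w 87.8 q [-1.29  0.42  1.63  0.    1.09 -0.02]
[[ 0.296 -0.955 -0.   ]
 [-0.955 -0.296  0.001]
 [-0.002 -0.    -1.   ]]
side [[422.2, 0.0, 317.2], [0.0, 422.2, 200.6], [0.0, 0.0, 1.0]] [[-0.788, -0.615, 0.012], [-0.419, 0.522, -0.743], [0.451, -0.591, -0.669]] [424.0, 293.0, 904.0]
side drawer_handle [(0.6, [552.0, -192.0, 64.0])]
side slot [(0.65, [641.0, -218.0, 95.0])]
side cabinet [(0.93, [719.0, -231.0, 0.0])]
side pin_grip [(0.79, [665.0, 151.0, 70.0])]
side pin_tip [(0.62, [670.0, 150.0, 1.0])]
side tee_bay [(0.81, [692.0, -127.0, 20.0])]
side valve_bay [(0.78, [651.0, -296.0, 19.0])]
side pvc_c [(0.74, [337.0, -373.0, 42.0])]
side jar_c [(0.74, [212.0, 305.0, 36.0]), (0.37, [423.0, 120.0, -1.0])]
side carton_c [(0.67, [795.0, -153.0, 116.0])]
side tee1 [(0.8, [401.0, 246.0, 19.0]), (0.79, [441.0, 381.0, 18.0]), (0.26, [538.0, 270.0, 1.0])]
side valve1 [(0.9, [421.0, 124.0, 15.0]), (0.67, [536.0, 271.0, 12.0]), (0.37, [639.0, -213.0, 93.0])]
top [[367.8, 0.0, 325.7], [0.0, 367.8, 202.2], 
[... 174 characters left out ...]
0.0, 151.0, 8.0]), (0.42, [399.0, 245.0, 1.0])]
top slot [(0.74, [636.0, -211.0, 99.0]), (0.49, [444.0, 379.0, 14.0])]
top cabinet [(0.98, [719.0, -229.0, -1.0])]
top pin_grip [(0.63, [669.0, 147.0, 77.0])]
top pin_tip []
top tee_bay [(0.87, [693.0, -125.0, 16.0])]
top valve_bay [(0.78, [650.0, -298.0, 19.0]), (0.18, [428.0, 126.0, 2.0])]
top pvc_c [(0.59, [338.0, -366.0, 41.0])]
top jar_c [(0.97, [206.0, 310.0, 38.0]), (0.42, [332.0, -367.0, 39.0])]
top carton_c [(0.85, [789.0, -163.0, 116.0])]
top tee1 [(0.92, [442.0, 380.0, 16.0]), (0.9, [398.0, 245.0, 20.0]), (0.56, [210.0, 311.0, 36.0])]
top valve1 [(0.91, [428.0, 129.0, 14.0]), (0.85, [535.0, 270.0, 13.0]), (0.64, [397.0, 243.0, 2.0])]
```

View pics/side0.png

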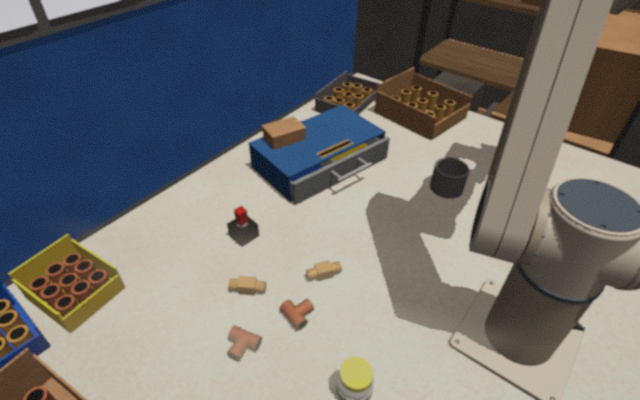

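View pics/top0.png

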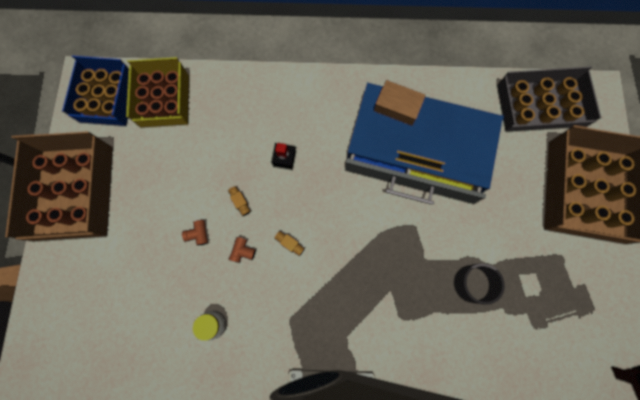

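```bash
cat >> h.py <<'E'
def go(p,yaw=None,o=None):
    """print shift/turn normalised from current pose to pos p, pointing down, tool x at yaw(deg)"""
    o=o or st(); R=Ro.from_rotvec(o['orientation'])
    if yaw is None: Rt=None
    x=np.array([np.cos(np.radians(yaw)),np.sin(np.radians(yaw)),0]); z=np.array([0,0,-1.]); y=np.cross(z,x)
    Rt=Ro.from_matrix(np.c_[x,y,z]); d=R.inv().apply(np.array(p)-o['ee_pos']); r=(R.inv()*Rt).as_rotvec(degrees=True)
    print('shift',np.round(d/150,3),'turn',np.round(r/60,3),'dist',np.round(np.linalg.norm(d)))
def proj(im,P):
    c=im['R']@np.array(P,float)+im['t']; u=im['camera_matrix']@c; return u[:2]/u[2]
def back(im,uv,z):
    d=im['R'].T@np.linalg.inv(im['camera_matrix'])@np.array([uv[0],uv[1],1.]); c=-im['R'].T@im['t']; return c+d*(z-c[2])/d[2]
E
python3 - <<'E'
from h import *
im=ctrl.get_image('top')
cv2.imwrite('pics/topz.png',cv2.resize(im['pixels'][70:215,335:515,::-1],None,fx=4.4,fy=4,interpolation=cv2.INTER_CUBIC))
r=ctrl.regions_of('top','cabinet')[0]['mask']; 
for n in ['cabinet']:
    m=ctrl.regions_of('top',n)[0]['mask']; print(m.sum()); c=max(cv2.findContours(m.astype(np.uint8),0,2)[0],key=len); print(cv2.approxPolyDP(c,4,True)[:,0].tolist())
for n in ['tee1','valve1']:
    print(n,[(round(d['p'],2),np.round(d['location'],0).tolist()) for d in ctrl.boxes_of('top',n)])
go([553,-191,150],-13.8)
for uv in [(367,84),(501,121),(489,187),(350,155)]: print(back(im,uv,94))
E
```

```text
12088
[[366, 84], [346, 171], [388, 181], [387, 192], [428, 203], [433, 193], [472, 204], [485, 196], [500, 116], [426, 97], [411, 127], [375, 113], [382, 87]]
tee1 [(0.69, [399.0, 250.0, 33.0]), (0.66, [441.0, 371.0, 28.0])]
valve1 [(0.7, [531.0, 265.0, 28.0]), (0.64, [422.0, 124.0, 28.0])]
t 1.55 pos [ 185.2 -596.9  188.7] rv [-2.529  1.863  0.   ] F [-1.   0.4 -0.1] w 87.9 q [-1.29  0.42  1.63  0.    1.09 -0.02]
shift [-1.858 -3.144  0.258] turn [-0.     0.    -0.983] dist 549.0
[858.39190143 -75.42192575  94.        ]
[ 760.36096217 -432.35443073   94.        ]
[ 577.20039912 -388.71908673   94.        ]
[652.3067182  -32.79506735  94.        ]
```

View pics/topz.png

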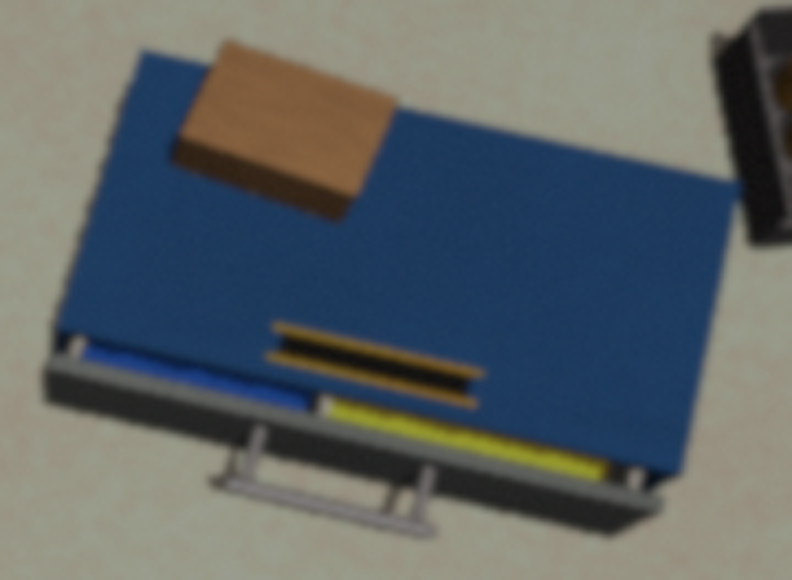

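```bash
python3 - <<'E'
from h import *
im=ctrl.get_image('top')
from scipy.optimize import least_squares
uv=np.array([(367.5,82.5),(503.2,116.25),(490.7,188.75),(349.1,152.5)])
L=np.array([(105,188),(105,-188),(-105,-188),(-105,188)])
def f(p):
    a=p[2];X=np.c_[p[0]+np.cos(a)*L[:,0]-np.sin(a)*L[:,1],p[1]+np.sin(a)*L[:,0]+np.cos(a)*L[:,1],np.full(4,94.)]
    return np.concatenate([proj(im,x)-u for x,u in zip(X,uv)])
s=least_squares(f,[719,-230,-.24]); print(s.x[:2],np.degrees(s.x[2]),s.fun)
E
```

```text
[ 717.41430814 -234.7714136 ] -13.387461051041742 [-0.20435022 -0.0464438   0.99779264 -0.58528693  0.26589737  0.37574574
 -1.056317    0.08854915]
```

{"api": "move_arm", "payload": {
  "motion": [
    [[-0.6, -1, 0], [0, 0, -0.3]],
    [[-0.6, -1, 0], [0, 0, -0.3]],
    [[-0.6, -1, 0], [0, 0, -0.3]],
    [[-0.6, -1, 0], [0, 0, -0.3]],
    [[-0.6, -1, 0], [0, 0, -0.3]]
  ],
  "gripper": 0.5
}}

```text
t: 2.22
ee_pos: [301.8, -467.0, 188.9]
orientation: [2.789, -1.444, 0.001]
ft_force: [-0.0, 0.6, 0.5]
width: 44.8
```

```bash
python3 - <<'E'
from h import *
go([553,-191,150],-13.8)
E
```

```text
t 2.23 pos [ 301.8 -467.   188.9] rv [ 2.789e+00 -1.444e+00  1.000e-03] F [-0.   0.6  0.5] w 44.8 q [-1.02  0.32  1.78 -0.    1.03 -0.06]
shift [-0.535 -2.43   0.258] turn [ 0.001 -0.    -0.682] dist 375.0
```

{"api": "move_arm", "payload": {
  "motion": [
    [[-0.22, -1, 0], [0, 0, -0.35]],
    [[-0.22, -1, 0], [0, 0, -0.35]],
    [[-0.22, -1, 0], [0, 0, -0.35]],
    [[-0.22, -1, 0], [0, 0, -0.35]],
    [[-0.22, -1, 0], [0, 0, -0.35]]
  ]
}}

```text
t: 2.85
ee_pos: [404.5, -354.4, 188.6]
orientation: [3.005, -0.914, -0.0]
ft_force: [-0.2, -0.3, -0.3]
width: 44.4
```

```bash
python3 - <<'E'
from h import *
go([553,-191,188],-13.6)
E
```

```text
t 2.85 pos [ 404.5 -354.4  188.6] rv [ 3.005 -0.914 -0.   ] F [-0.2 -0.3 -0.3] w 44.4 q [-0.74  0.3   1.82 -0.    1.02 -0.15]
shift [ 0.216 -1.456  0.004] turn [ 0.     0.    -0.337] dist 221.0
```

{"api": "move_arm", "payload": {
  "motion": [
    [[0.1, -1, 0], [0, 0, -0.33]],
    [[0.1, -1, 0], [0, 0, -0.33]],
    [[0.1, -1, 0], [0, 0, -0.33]],
    [[0.1, -1, 0], [0, 0, -0.33]],
    [[0.1, -1, 0], [0, 0, -0.33]]
  ]
}}

```text
t: 3.48
ee_pos: [500.2, -238.1, 188.5]
orientation: [3.118, -0.385, -0.001]
ft_force: [0.2, 0.2, -0.2]
width: 43.7
```

```bash
cat >> h.py <<'E'
def wrist(fn):
    o=ctrl.get_obs(); im=ctrl.get_image('wrist'); cv2.imwrite('pics/'+fn,im['pixels'][:,:,::-1])
    T=np.eye(4); T[:3,:3]=Ro.from_rotvec(o['orientation']).as_matrix(); T[:3,3]=o['ee_pos']
    W=np.linalg.inv(T@im['mount']); im['R']=W[:3,:3]; im['t']=W[:3,3]; return im
def pp(cam,*ns):
    for n in ns: print(cam,n,[(round(d['p'],2),np.round(d['location'],0).tolist()) for d in ctrl.pinpoint(cam,n) if d['p']>.3])
E
python3 - <<'E'
from h import *
go([553,-191,188],-13.6)
im=wrist('w1.png'); print(np.round(im['mount'],2).tolist(),im['camera_matrix'].tolist())
pp('wrist','drawer_handle','slot','cabinet','tee_bay','valve_bay')
E
```

```text
t 3.48 pos [ 500.2 -238.1  188.5] rv [ 3.118e+00 -3.850e-01 -1.000e-03] F [ 0.2  0.2 -0.2] w 43.7 q [-0.47  0.32  1.79 -0.    1.03 -0.22]
shift [ 0.265 -0.39   0.003] turn [ 0.     0.    -0.008] dist 71.0
[[1.0, -0.0, -0.0, -0.1], [0.0, 0.96, 0.29, -78.48], [0.0, -0.29, 0.96, -196.28], [0.0, 0.0, 0.0, 1.0]] [[283.419849094846, 0.0, 318.0399911669352], [0.0, 283.419849094846, 197.38476612924043], [0.0, 0.0, 1.0]]
wrist drawer_handle [(0.71, [552.0, -190.0, 58.0])]
wrist slot [(0.8, [638.0, -213.0, 91.0])]
wrist cabinet [(0.73, [721.0, -236.0, -4.0])]
wrist tee_bay []
wrist valve_bay []
```

View pics/w1.png

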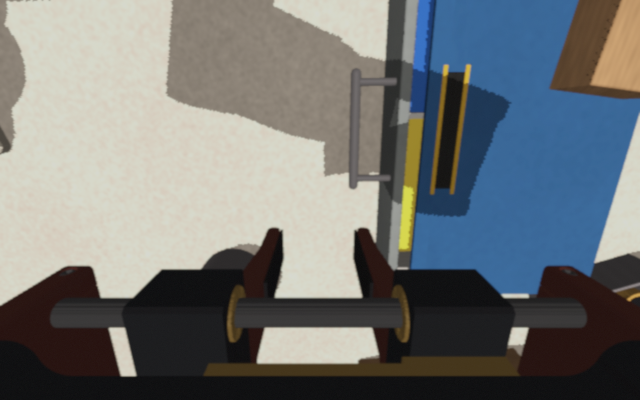

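```bash
python3 - <<'E'
from h import *
im=wrist('w1b.png')
a,b=back(im,(357,71),65),back(im,(353,187),65); print(a,b,(a+b)/2,np.degrees(np.arctan2(*(a-b)[:2][::-1]))-90)
for s in [((446,66),(433,193)),((468,66),(455,193))]:
    a,b=back(im,s[0],94),back(im,s[1],94); print(a,b,(a+b)/2,np.degrees(np.arctan2(*(a-b)[:2][::-1]))-90)
go([553,-191,120],-13.6)
E
```

```text
[ 568.70695254 -131.29170905   65.        ] [ 538.73017473 -252.17269724   65.        ] [ 553.71856363 -191.73220315   65.        ] -13.927579606240684
[ 646.36118059 -150.09256526   94.        ] [ 618.41815422 -271.11626188   94.        ] [ 632.3896674  -210.60441357   94.        ] -13.001125666482636
[ 666.4360554 -155.1172797   94.       ] [ 641.18569182 -276.81144786   94.        ] [ 653.81087361 -215.96436378   94.        ] -11.72198999996607
t 3.83 pos [ 500.8 -237.2  188.7] rv [ 3.118 -0.383 -0.   ] F [ 0.3  0.2 -0.2] w 44.2 q [-0.46  0.32  1.79 -0.    1.03 -0.22]
shift [ 0.263 -0.383  0.458] turn [ 0.    -0.    -0.007] dist 98.0
```

{"api": "move_arm", "payload": {
  "motion": [
    [[0.25, -0.38, 0.0], [0, 0, -0.005]],
    [[0.25, -0.38, 0.3], [0, 0, -0.005]],
    [[0.25, -0.38, 0.6], [0, 0, -0.005]],
    [[0.25, -0.38, 0.96], [0, 0, -0.005]],
    [[0.25, -0.38, 0.96], [0, 0, -0.005]]
  ]
}}

```text
t: 4.45
ee_pos: [547.9, -189.3, 41.2]
orientation: [-3.117, 0.374, 0.013]
ft_force: [-0.6, 0.2, 1.2]
width: 43.9
```

```bash
python3 - <<'E'
from h import *
go([553.5,-191,43],-13.6)
im=wrist('w2.png')
E
```

```text
t 4.45 pos [ 547.9 -189.3   41.2] rv [-3.117  0.374  0.013] F [-0.6  0.2  1.2] w 43.9 q [-0.35  0.57  1.81 -0.    0.78 -0.11]
shift [ 0.039  0.002 -0.013] turn [-0.001  0.008 -0.001] dist 6.0
```

View pics/w2.png

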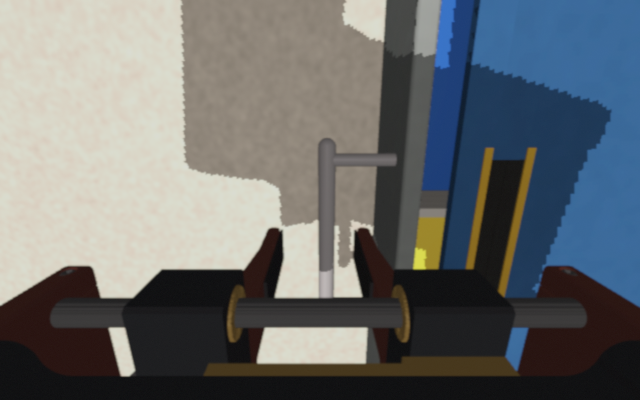

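{"api": "move_arm", "payload": {
  "motion": [
    [[0.03, 0, -0.01], [0, 0, 0]],
    [[0.03, 0, -0.01], [0, 0, 0]],
    [[0.03, 0, -0.01], [0, 0, 0]],
    [[0.03, 0, -0.01], [0, 0, 0]],
    [[0.03, 0, -0.01], [0, 0, 0]]
  ],
  "gripper": 0
}}

```text
t: 5.12
ee_pos: [555.6, -191.5, 46.4]
orientation: [3.119, -0.374, 0.0]
ft_force: [0.8, 0.4, 0.4]
width: 1.1
```

{"api": "move_arm", "payload": {
  "motion": [
    [[-0.07, 0, 0], [0, 0, 0]],
    [[-0.14, 0, 0], [0, 0, 0]],
    [[-0.21, 0, 0], [0, 0, 0]],
    [[-0.28, 0, 0], [0, 0, 0]],
    [[-0.33, 0, 0], [0, 0, 0]]
  ]
}}

```text
t: 5.75
ee_pos: [506.7, -179.5, 46.2]
orientation: [-3.119, 0.374, 0.0]
ft_force: [-0.3, -0.0, 0.2]
width: 0.6
```

```bash
python3 - <<'E'
from h import *
im=wrist('w3.png'); snap('side','s3.png')
pp('wrist','drawer_handle','slot'); pp('side','drawer_handle')
E
```

```text
wrist drawer_handle [(0.6, [552.0, -189.0, 59.0])]
wrist slot [(0.8, [637.0, -214.0, 91.0])]
side drawer_handle [(0.74, [554.0, -194.0, 62.0])]
```

View pics/w3.png

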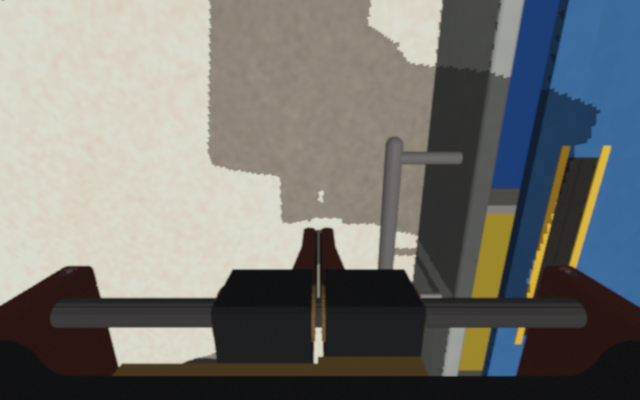

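View pics/s3.png

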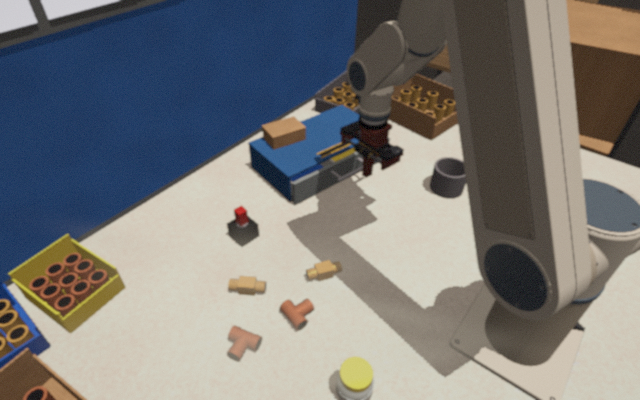

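```bash
python3 - <<'E'
from h import *
o=st(); im=wrist('w3c.png')
for uv in [(393,141),(386,270),(420,297)]:
    print(back(im,uv,62))
y=np.array([.235,.972,0])
for c in [np.array([553.5,-191,62])]:
    print(proj(im,c),proj(im,c+60*y),proj(im,c-60*y),proj(im,o['ee_pos']))
E
```

```text
t 6.0 pos [ 508.  -179.9   46.3] rv [ 3.119e+00 -3.740e-01  1.000e-03] F [ 0.1 -0.2 -0.1] w 0.3 q [-0.36  0.51  1.91  0.    0.73 -0.12]
[ 567.99410382 -131.61421708   62.        ]
[ 548.20446281 -221.12499594   62.        ]
[ 568.94293041 -249.57573738   62.        ]
[386.19017461 230.90599144] [392.6551978  142.82098372] [380.77468783 304.69121714] [318.27619522 222.48678747]
```

```bash
python3 - <<'E'
import cv2
a=cv2.imread('pics/s3.png'); cv2.imwrite('pics/s3z.png',cv2.resize(a[100:210,240:420],None,fx=4.4,fy=4.4,interpolation=2))
a=cv2.imread('pics/w3c.png'); cv2.imwrite('pics/w3z.png',cv2.resize(a[120:320,280:480],None,fx=3,fy=3,interpolation=2))
E
```

```text
(no output)
```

View pics/s3z.png

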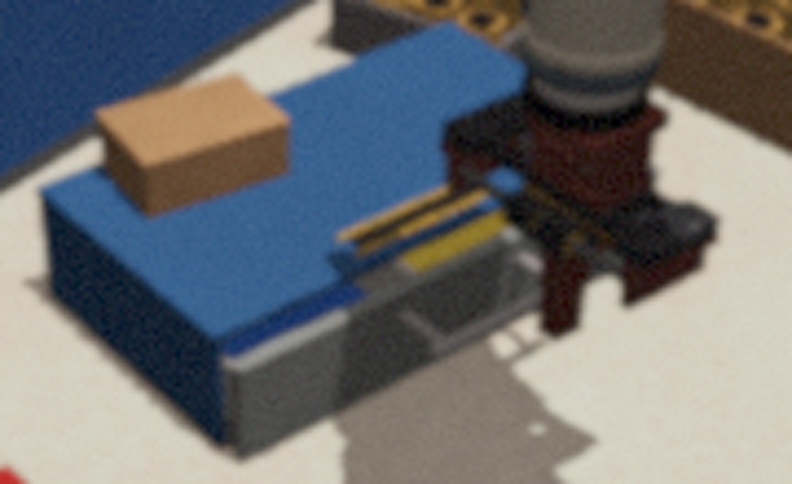

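View pics/w3z.png

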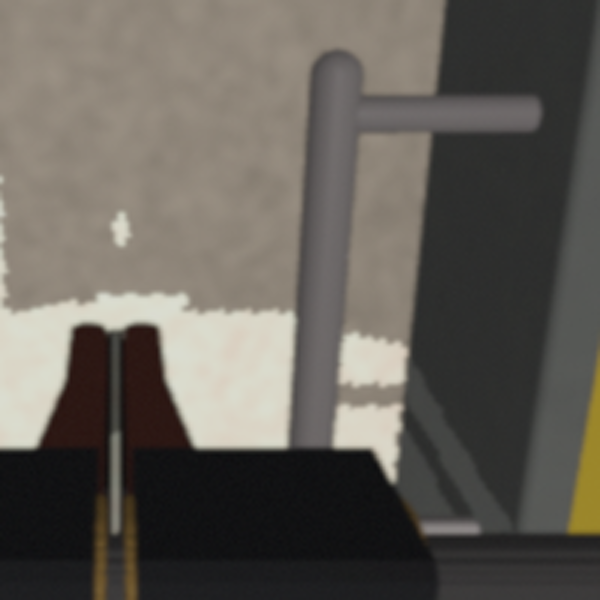

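```bash
python3 - <<'E'
from h import *
o=st(); im=ctrl.get_image('side')
for z in [0,20,46.3,65,80]: print(z,proj(im,[508,-179.9,z]))
y=np.array([.235,.972,0]);c=np.array([553.5,-191,62])
print(proj(im,c),proj(im,c+60*y),proj(im,c-60*y))
a=cv2.imread('pics/w2.png'); cv2.imwrite('pics/w2z.png',cv2.resize(a[120:320,230:430],None,fx=3,fy=3,interpolation=2))
E
```

```text
t 6.05 pos [ 508.  -179.9   46.3] rv [ 3.119e+00 -3.740e-01  1.000e-03] F [ 0.8 -0.1  0.2] w 0.6 q [-0.36  0.51  1.91 -0.    0.73 -0.12]
0 [362.84434009 195.92293283]
20 [363.424473   190.75318303]
46.3 [364.20689391 183.78078018]
65 [364.77721455 178.69847061]
80 [365.24338462 174.54428003]
[353.62925236 171.42855132] [337.90977382 179.39544031] [368.64376651 163.81894983]
```

View pics/w2z.png

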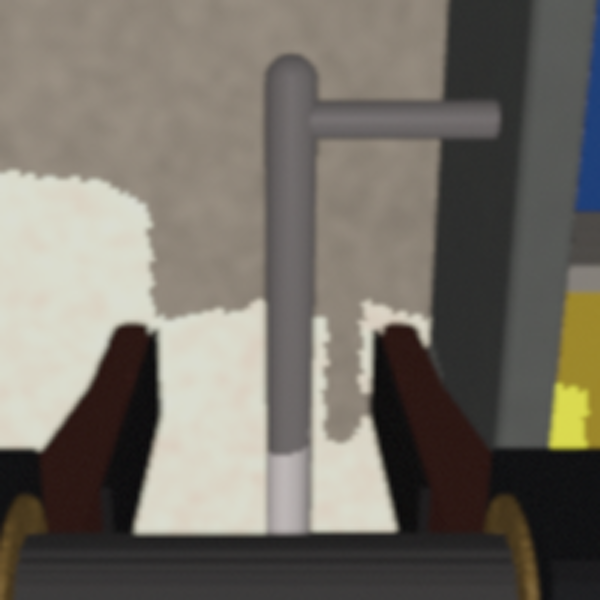

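{"api": "move_arm", "payload": {
  "motion": [
    [[0, 0, -0.3], [0, 0, 0]],
    [[0.15, 0, -0.3], [0, 0, 0]],
    [[0.3, 0, -0.3], [0, 0, 0]],
    [[0.3, 0, -0.3], [0, 0, 0]],
    [[0.3, 0, -0.3], [0, 0, 0]]
  ],
  "gripper": 0.5
}}

```text
t: 6.72
ee_pos: [550.2, -190.0, 90.7]
orientation: [-3.119, 0.374, 0.003]
ft_force: [-0.0, 1.1, -0.0]
width: 43.4
```

```bash
python3 - <<'E'
from h import *
go([553,-191,16],-13.6)
im=wrist('w4.png')
pp('wrist','drawer_handle')
E
```

```text
t 6.72 pos [ 550.2 -190.    90.7] rv [-3.119e+00  3.740e-01  3.000e-03] F [-0.   1.1 -0. ] w 43.4 q [-0.35  0.49  1.79 -0.    0.86 -0.11]
shift [0.021 0.002 0.498] turn [-0.     0.002 -0.001] dist 75.0
wrist drawer_handle [(0.83, [554.0, -189.0, 60.0])]
```

View pics/w4.png

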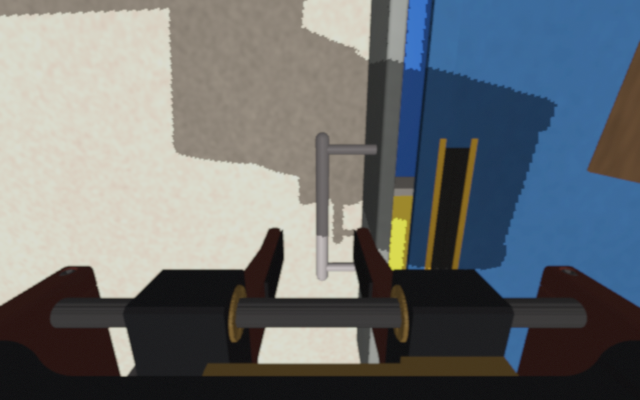

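{"api": "move_arm", "payload": {
  "motion": [
    [[0.02, 0, 0.15], [0, 0, 0]],
    [[0.02, 0, 0.28], [0, 0, 0]],
    [[0.02, 0, 0.34], [0, 0, 0]],
    [[0.02, 0, 0.4], [0, 0, 0]],
    [[0.02, 0, 0.44], [0, 0, 0]]
  ]
}}

```text
t: 7.45
ee_pos: [554.2, -191.1, 24.8]
orientation: [-3.119, 0.374, 0.0]
ft_force: [0.2, 0.6, 0.5]
width: 43.8
```

```bash
python3 - <<'E'
from h import *
go([553,-191,16],-13.6)
im=wrist('w5.png'); snap('side','s5.png')
E
python3 - <<'E'
import cv2
a=cv2.imread('pics/s5.png'); cv2.imwrite('pics/s5z.png',cv2.resize(a[100:210,240:420],None,fx=4.4,fy=4.4,interpolation=2))
E
```

```text
t 7.45 pos [ 554.2 -191.1   24.8] rv [-3.119  0.374  0.   ] F [0.2 0.6 0.5] w 43.8 q [-0.35  0.6   1.8   0.    0.74 -0.11]
shift [-0.008  0.001  0.059] turn [-0.     0.    -0.001] dist 9.0
```

View pics/w5.png

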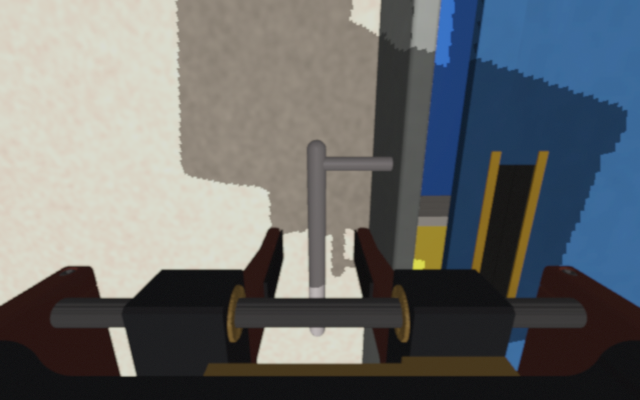

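View pics/s5z.png

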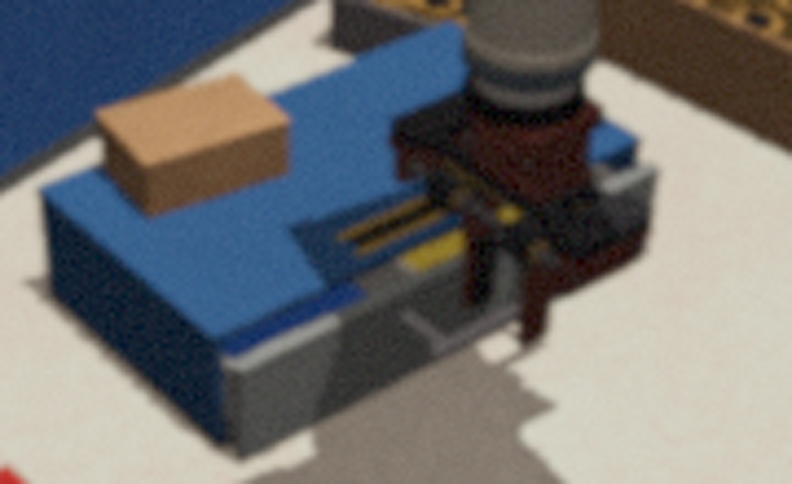

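{"api": "move_arm", "payload": {
  "motion": [
    [[0, 0, 0.03], [0, 0, 0]],
    [[0, 0, 0.05], [0, 0, 0]],
    [[0, 0, 0.05], [0, 0, 0]],
    [[0, 0, 0.05], [0, 0, 0]],
    [[0, 0, 0.05], [0, 0, 0]]
  ],
  "gripper": 0
}}

```text
t: 8.18
ee_pos: [554.0, -191.0, 17.7]
orientation: [-3.119, 0.374, 0.001]
ft_force: [-0.6, -0.3, -0.9]
width: 10.1
```

```bash
python3 - <<'E'
from h import *
st()
im=wrist('w6.png')
E
```

```text
t 8.18 pos [ 554.  -191.    17.7] rv [-3.119e+00  3.740e-01  1.000e-03] F [-0.6 -0.3 -0.9] w 10.1 q [-0.35  0.61  1.81 -0.    0.73 -0.11]
```

View pics/w6.png

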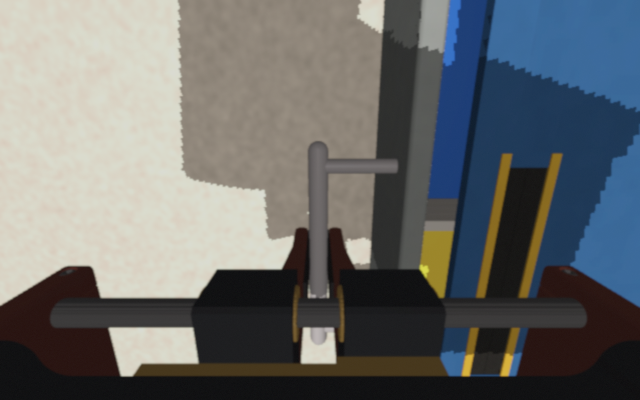

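{"api": "move_arm", "payload": {
  "motion": [
    [[-0.06, 0, 0], [0, 0, 0]],
    [[-0.14, 0, 0], [0, 0, 0]],
    [[-0.22, 0, 0], [0, 0, 0]],
    [[-0.3, 0, 0], [0, 0, 0]],
    [[-0.38, 0, 0], [0, 0, 0]]
  ]
}}

```text
t: 8.85
ee_pos: [497.8, -177.5, 17.7]
orientation: [3.119, -0.374, -0.0]
ft_force: [2.0, -2.3, -5.3]
width: 10.0
```

{"api": "move_arm", "payload": {
  "motion": [
    [[-0.06, 0, 0], [0, 0, 0]],
    [[-0.12, 0, 0], [0, 0, 0]],
    [[-0.18, 0, 0], [0, 0, 0]],
    [[-0.24, 0, 0], [0, 0, 0]],
    [[-0.28, 0, 0], [0, 0, 0]]
  ]
}}

```text
t: 9.48
ee_pos: [457.2, -167.7, 17.7]
orientation: [3.119, -0.374, -0.0]
ft_force: [0.8, -4.9, -5.4]
width: 10.2
```

```bash
python3 - <<'E'
from h import *
st()
im=wrist('w7.png')
pp('wrist','drawer_handle','slot')
E
```

```text
t 9.47 pos [ 457.2 -167.7   17.7] rv [ 3.119 -0.374 -0.   ] F [ 0.8 -4.9 -5.4] w 10.2 q [-0.38  0.51  2.03 -0.    0.61 -0.14]
wrist drawer_handle [(0.84, [456.0, -166.0, 60.0])]
wrist slot []
```

View pics/w7.png

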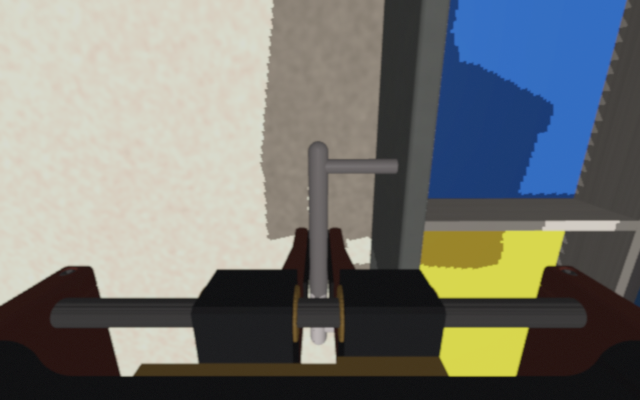

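{"api": "move_arm", "payload": {
  "motion": [
    [[-0.03, 0, 0], [0, 0, 0]],
    [[-0.05, 0, 0], [0, 0, 0]],
    [[-0.07, 0, 0], [0, 0, 0]],
    [[-0.09, 0, 0], [0, 0, 0]],
    [[-0.1, 0, 0], [0, 0, 0]]
  ]
}}

```text
t: 10.25
ee_pos: [443.0, -164.3, 17.7]
orientation: [3.119, -0.373, -0.0]
ft_force: [1.3, -5.9, -6.0]
width: 10.0
```

{"api": "move_arm", "payload": {
  "motion": [
    [[-0.01, 0, 0], [0, 0, 0]],
    [[-0.02, 0, 0], [0, 0, 0]],
    [[-0.03, 0, 0], [0, 0, 0]],
    [[-0.04, 0, 0], [0, 0, 0]],
    [[-0.04, 0, 0], [0, 0, 0]]
  ]
}}

```text
t: 10.88
ee_pos: [437.0, -162.9, 17.7]
orientation: [3.119, -0.373, -0.001]
ft_force: [-0.8, -5.3, -4.3]
width: 10.2
```

{"api": "move_arm", "payload": {
  "motion": [
    [[-0.01, 0, 0], [0, 0, 0]],
    [[-0.02, 0, 0], [0, 0, 0]],
    [[-0.03, 0, 0], [0, 0, 0]],
    [[-0.04, 0, 0], [0, 0, 0]],
    [[-0.04, 0, 0], [0, 0, 0]]
  ]
}}

```text
t: 11.5
ee_pos: [431.2, -161.5, 17.7]
orientation: [3.119, -0.373, -0.001]
ft_force: [-0.8, -5.2, -4.6]
width: 9.9
```

{"api": "move_arm", "payload": {
  "motion": [
    [[-0.01, 0, 0], [0, 0, 0]],
    [[-0.02, 0, 0], [0, 0, 0]],
    [[-0.03, 0, 0], [0, 0, 0]],
    [[-0.04, 0, 0], [0, 0, 0]],
    [[-0.04, 0, 0], [0, 0, 0]]
  ]
}}

```text
t: 12.12
ee_pos: [428.7, -160.9, 17.7]
orientation: [3.118, -0.374, 0.009]
ft_force: [10.3, -5.7, -16.2]
width: 10.0
```

{"api": "move_arm", "payload": {
  "motion": [
    [[-0.01, 0, 0], [0, 0, 0]],
    [[-0.01, 0, 0], [0, 0, 0]],
    [[-0.01, 0, 0], [0, 0, 0]],
    [[0, 0, 0], [0, 0, 0]],
    [[0.012, 0, 0], [0, 0, 0]]
  ]
}}

```text
t: 12.75
ee_pos: [428.6, -160.8, 17.7]
orientation: [3.119, -0.373, 0.003]
ft_force: [-0.4, -6.2, -5.1]
width: 10.1
```

{"api": "move_arm", "payload": {
  "motion": [
    [[0, 0, 0], [0, 0, 0]],
    [[0, 0, 0], [0, 0, 0]],
    [[0, 0, -0.2], [0, 0, 0]],
    [[0, 0, -0.6], [0, 0, 0]],
    [[0, 0, -1], [0, 0, 0]]
  ],
  "gripper": 0.5
}}

```text
t: 13.38
ee_pos: [426.7, -159.7, 169.1]
orientation: [-3.119, 0.374, 0.002]
ft_force: [1.3, 0.6, 0.2]
width: 43.6
```

```bash
python3 - <<'E'
from h import *
st()
im=wrist('w8.png')
pp('wrist','drawer_handle','slot')
pp('side','tee1')
snap('top','t8.png');pp('top','drawer_handle','slot','cabinet','pin_grip','pin_tip','tee_bay','valve_bay')
snap('side','s8.png');pp('side','drawer_handle','slot','cabinet','pin_grip','pin_tip','tee_bay','valve_bay')
go([668,148,190],-13.6)
E
```

```text
t 13.38 pos [ 426.7 -159.7  169.1] rv [-3.119e+00  3.740e-01  2.000e-03] F [1.3 0.6 0.2] w 43.6 q [-0.38  0.2   2.01  0.    0.93 -0.15]
wrist drawer_handle [(0.82, [429.0, -157.0, 62.0])]
wrist slot [(0.63, [640.0, -210.0, 92.0]), (0.62, [720.0, -233.0, -0.0])]
side tee1 [(0.92, [441.0, 384.0, 17.0]), (0.67, [403.0, 247.0, 15.0])]
top drawer_handle [(0.96, [428.0, -160.0, 63.0])]
top slot [(0.9, [641.0, -212.0, 96.0]), (0.57, [791.0, -161.0, 114.0])]
top cabinet [(0.65, [719.0, -229.0, -3.0])]
top pin_grip [(0.56, [396.0, 244.0, -0.0]), (0.44, [668.0, 149.0, 74.0])]
top pin_tip []
top tee_bay [(0.85, [566.0, -97.0, 13.0])]
top valve_bay [(0.73, [402.0, 246.0, 20.0])]
side drawer_handle [(0.7, [429.0, -162.0, 66.0])]
side slot [(0.85, [638.0, -216.0, 96.0]), (0.67, [720.0, -229.0, 1.0])]
side cabinet [(0.6, [719.0, -228.0, -1.0])]
side pin_grip [(0.75, [664.0, 148.0, 72.0])]
side pin_tip [(0.75, [665.0, 151.0, 1.0])]
side tee_bay [(0.88, [567.0, -98.0, 21.0])]
side valve_bay [(0.98, [528.0, -266.0, 22.0])]
t 14.38 pos [ 427.7 -160.4  167.7] rv [-3.119  0.374 -0.   ] F [0.2 0.  0.8] w 43.8 q [-0.38  0.2   2.01  0.    0.93 -0.15]
shift [ 1.071 -2.376 -0.148] turn [-0.    -0.    -0.001] dist 392.0
```

View pics/t8.png

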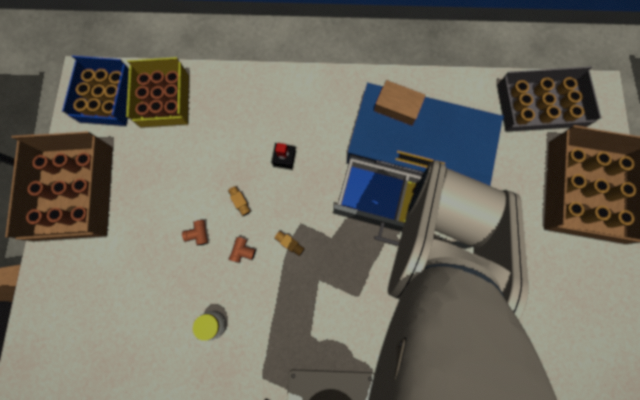

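{"api": "move_arm", "payload": {
  "motion": [
    [[0.5, -0.98, -0.05], [0, 0, 0]],
    [[0.5, -0.98, -0.05], [0, 0, 0]],
    [[0.5, -0.98, -0.05], [0, 0, 0]],
    [[0.5, -0.98, -0.05], [0, 0, 0]],
    [[0.5, -0.98, -0.05], [0, 0, 0]]
  ],
  "gripper": 0.7
}}

```text
t: 15.0
ee_pos: [534.5, -35.4, 174.9]
orientation: [3.119, -0.373, -0.002]
ft_force: [-0.1, -0.6, 0.0]
width: 61.2
```

{"api": "move_arm", "payload": {
  "motion": [
    [[0.45, -0.95, -0.05], [0, 0, 0]],
    [[0.45, -0.95, -0.05], [0, 0, 0]],
    [[0.45, -0.95, -0.05], [0, 0, 0]],
    [[0.45, -0.95, -0.05], [0, 0, 0]],
    [[0.45, -0.95, -0.05], [0, 0, 0]]
  ]
}}

```text
t: 15.62
ee_pos: [633.3, 85.8, 182.3]
orientation: [3.118, -0.375, -0.002]
ft_force: [-0.1, -1.4, -1.2]
width: 61.0
```

```bash
python3 - <<'E'
from h import *
im=wrist('w9.png')
pp('wrist','pin_grip','pin_tip')
go([668,148,190],-13.6)
E
```

```text
wrist pin_grip [(0.74, [670.0, 152.0, 72.0])]
wrist pin_tip [(0.34, [566.0, -97.0, 14.0])]
t 15.78 pos [633.7  85.8 182.7] rv [ 3.119e+00 -3.760e-01 -1.000e-03] F [ 0.1  0.2 -0.3] w 61.5 q [ 0.12  0.45  1.6  -0.    1.09  0.36]
shift [ 0.124 -0.457 -0.049] turn [ 0.     0.001 -0.003] dist 71.0
```

View pics/w9.png

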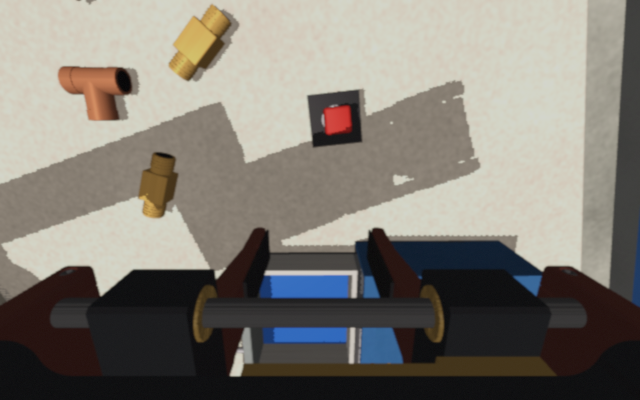

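```bash
python3 - <<'E'
from h import *
im=wrist('w10.png')
p=im['pixels'].astype(int); m=((p[...,0]>120)&(p[...,1]<70)&(p[...,2]<70)).astype(np.uint8); m[200:]=0
c=max(cv2.findContours(m,0,2)[0],key=cv2.contourArea); print(cv2.minAreaRect(c),cv2.boundingRect(c))
a=cv2.cvtColor(im['pixels'],4)[80:160,290:380]; cv2.imwrite('pics/w10z.png',cv2.resize(a,None,fx=7,fy=7,interpolation=2))
E
```

```text
((336.6680603027344, 119.84837341308594), (26.979652404785156, 26.5269718170166), 84.80557250976562) (323, 106, 28, 29)
```

View pics/w10z.png

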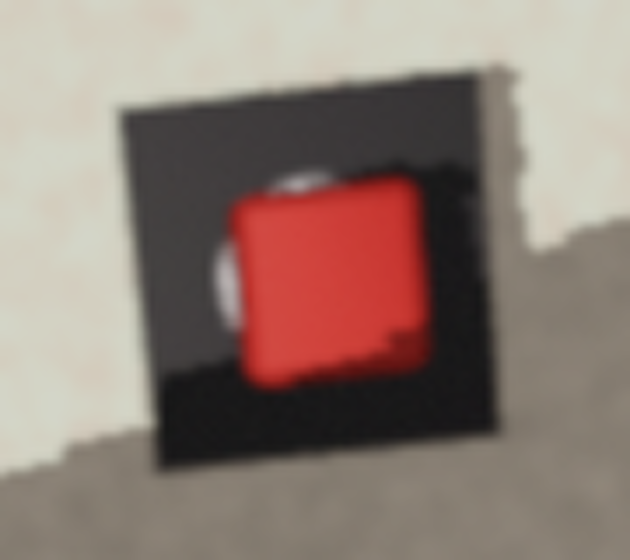

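```bash
python3 - <<'E'
from h import *
im=wrist('w11.png')
cs=[back(im,(290+u/7,80+v/7),95) for u,v in [(234,194),(418,180),(432,362),(246,386)]]
print(np.round(cs,1),np.mean(cs,0))
hs=[back(im,(290+u/7,80+v/7),45) for u,v in [(122,108),(480,72),(497,434),(158,468)]]
print(np.round(hs,1),np.mean(hs,0))
go([669,150,110],-8)
E
```

```text
[[658.3 165.   95. ]
 [683.1 160.9  95. ]
 [680.  136.7  95. ]
 [654.  139.7  95. ]] [668.86253561 150.56477258  95.        ]
[[645.1 182.4  45. ]
 [701.4 174.2  45. ]
 [692.9 118.2  45. ]
 [636.9 126.1  45. ]] [669.08015398 150.21982088  45.        ]
t 15.88 pos [634.1  86.2 182.9] rv [ 3.119 -0.376 -0.   ] F [ 0.3 -0.7 -0.6] w 61.5 q [ 0.12  0.45  1.6  -0.    1.09  0.36]
shift [ 0.125 -0.468  0.486] turn [ 0.     0.    -0.096] dist 103.0
```

{"api": "move_arm", "payload": {
  "motion": [
    [[0.125, -0.47, 0], [0, 0, -0.095]],
    [[0.125, -0.47, 0.2], [0, 0, -0.095]],
    [[0.125, -0.47, 0.48], [0, 0, -0.095]],
    [[0.125, -0.47, 0.48], [0, 0, -0.095]],
    [[0.125, -0.47, 0.48], [0, 0, -0.095]]
  ]
}}

```text
t: 16.5
ee_pos: [670.1, 151.1, 112.0]
orientation: [-3.134, 0.219, -0.002]
ft_force: [0.4, -1.2, 0.5]
width: 61.7
```

```bash
python3 - <<'E'
from h import *
go([669,150.5,29],-8.2)
im=wrist('w12.png')
E
```

```text
t 16.5 pos [670.1 151.1 112. ] rv [-3.134e+00  2.190e-01 -2.000e-03] F [ 0.4 -1.2  0.5] w 61.7 q [0.2  0.6  1.53 0.   1.01 0.34]
shift [-0.007  0.005  0.554] turn [-0.    -0.001  0.003] dist 83.0
```

View pics/w12.png

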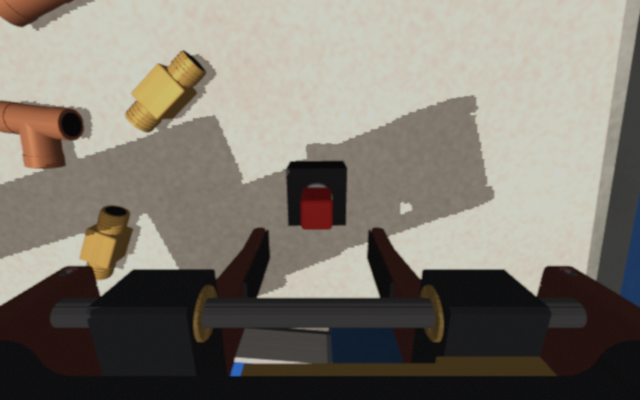

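{"api": "move_arm", "payload": {
  "motion": [
    [[-0.005, 0.003, 0.2], [0, 0, 0]],
    [[-0.005, 0.003, 0.4], [0, 0, 0]],
    [[-0.005, 0.003, 0.55], [0, 0, 0]],
    [[-0.005, 0.003, 0.55], [0, 0, 0]],
    [[-0.005, 0.003, 0.55], [0, 0, 0]]
  ]
}}

```text
t: 17.18
ee_pos: [669.6, 151.2, 29.5]
orientation: [-3.133, 0.218, -0.003]
ft_force: [-0.6, -0.8, 0.0]
width: 61.0
```

```bash
python3 - <<'E'
from h import *
go([669,150.5,29],-8.2)
im=wrist('w13.png');im=snap('side','s13.png')
cv2.imwrite('pics/s13z.png',cv2.resize(im['pixels'][160:270,180:320,::-1],None,fx=5,fy=5,interpolation=2))
E
```

```text
t 17.18 pos [669.6 151.2  29.5] rv [-3.133e+00  2.180e-01 -3.000e-03] F [-0.6 -0.8  0. ] w 61.0 q [0.2  0.7  1.57 0.   0.87 0.34]
shift [-0.004  0.005  0.003] turn [-0.001 -0.002  0.004] dist 1.0
```

View pics/s13z.png

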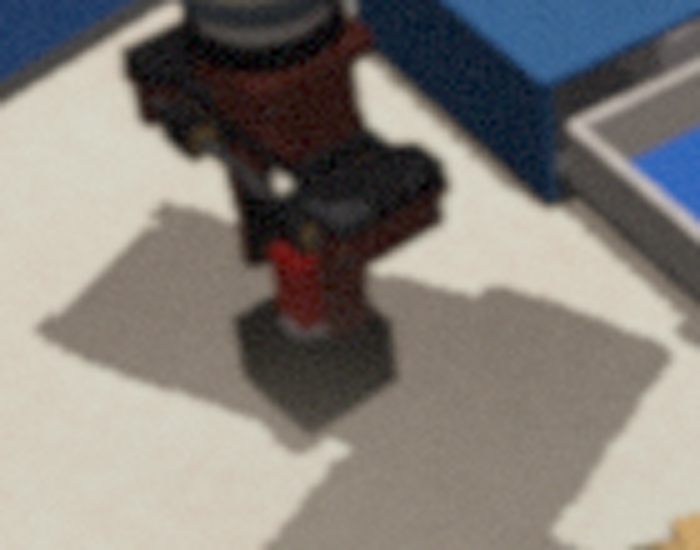

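View pics/w13.png

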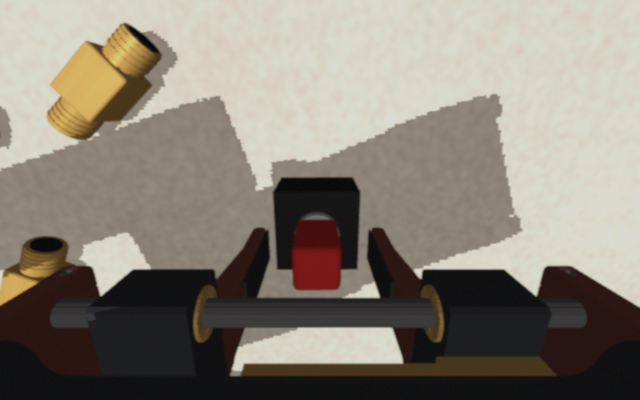

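{"api": "move_arm", "payload": {
  "motion": [
    [[0, 0, 0], [0, 0, 0]],
    [[0, 0, 0], [0, 0, 0]],
    [[0, 0, 0], [0, 0, 0]],
    [[0, 0, 0], [0, 0, 0]],
    [[0, 0, 0], [0, 0, 0]]
  ],
  "gripper": 0
}}

```text
t: 17.9
ee_pos: [668.6, 151.0, 28.2]
orientation: [-3.134, 0.218, -0.0]
ft_force: [-1.1, -0.4, 0.8]
width: 25.9
```

{"api": "move_arm", "payload": {
  "motion": [
    [[0, 0, -0.1], [0, 0, 0]],
    [[0, 0, -0.25], [0, 0, 0]],
    [[0, 0, -0.5], [0, 0, 0]],
    [[0, 0, -0.8], [0, 0, 0]],
    [[0, 0, -1], [0, 0, 0]]
  ]
}}

```text
t: 18.52
ee_pos: [669.7, 151.3, 182.7]
orientation: [-3.133, 0.218, -0.006]
ft_force: [0.1, -0.7, -1.2]
width: 25.7
```

```bash
python3 - <<'E'
from h import *
go([641,-213,200],-13.6)
im=wrist('w14.png');im=snap('side','s14.png'); pp('side','pin_grip','pin_tip')
cv2.imwrite('pics/s14z.png',cv2.resize(im['pixels'][130:270,180:360,::-1],None,fx=4,fy=4,interpolation=2))
E
```

```text
t 18.52 pos [669.7 151.3 182.7] rv [-3.133  0.218 -0.006] F [ 0.1 -0.7 -1.2] w 25.7 q [0.2  0.52 1.49 0.   1.13 0.34]
shift [ 0.148  2.431 -0.119] turn [-0.002 -0.004  0.094] dist 366.0
side pin_grip [(0.47, [668.0, 150.0, 231.0])]
side pin_tip [(0.46, [671.0, 152.0, 163.0])]
```

View pics/s14z.png

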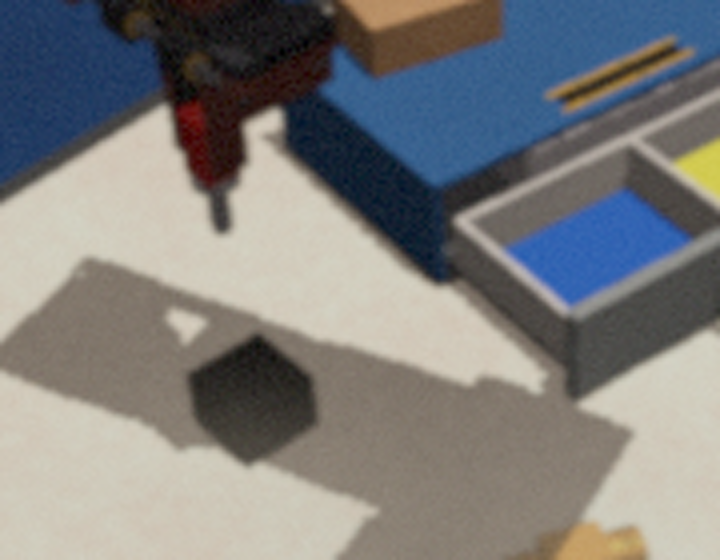

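View pics/w14.png

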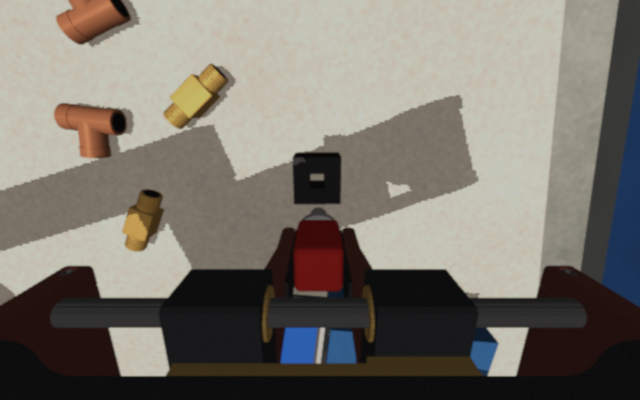

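{"api": "move_arm", "payload": {
  "motion": [
    [[0.06, 1, 0], [0, 0, 0.09]],
    [[0.06, 1, 0], [0, 0, 0.09]],
    [[0.06, 1, 0], [0, 0, 0.09]],
    [[0.06, 1, 0], [0, 0, 0.09]],
    [[0.06, 1, 0], [0, 0, 0.09]]
  ]
}}

```text
t: 19.35
ee_pos: [656.1, 1.8, 177.0]
orientation: [-3.12, 0.366, 0.003]
ft_force: [-0.3, -0.4, -0.7]
width: 25.9
```

{"api": "move_arm", "payload": {
  "motion": [
    [[-0.03, 1, 0], [0, 0, 0]],
    [[-0.03, 1, 0], [0, 0, 0]],
    [[-0.03, 1, 0], [0, 0, 0]],
    [[-0.03, 1, 0], [0, 0, 0]],
    [[-0.03, 1, 0], [0, 0, 0]]
  ]
}}

```text
t: 19.98
ee_pos: [618.0, -142.1, 177.9]
orientation: [-3.12, 0.364, 0.001]
ft_force: [-0.5, 0.7, -1.0]
width: 25.8
```

```bash
python3 - <<'E'
from h import *
go([623,-289,185],-13.6)
E
```

```text
t 19.98 pos [ 618.  -142.1  177.9] rv [-3.12e+00  3.64e-01  1.00e-03] F [-0.5  0.7 -1. ] w 25.8 q [-0.24  0.45  1.62  0.    1.08 -0.01]
shift [ 0.258  0.946 -0.048] turn [-0.     0.     0.005] dist 147.0
```

{"api": "move_arm", "payload": {
  "motion": [
    [[0.25, 0.95, -0.05], [0, 0, 0]],
    [[0.25, 0.95, -0.05], [0, 0, 0]],
    [[0.25, 0.95, -0.05], [0, 0, 0]],
    [[0.25, 0.95, -0.05], [0, 0, 0]],
    [[0.25, 0.95, -0.05], [0, 0, 0]]
  ]
}}

```text
t: 20.6
ee_pos: [621.4, -288.8, 185.3]
orientation: [-3.12, 0.363, 0.001]
ft_force: [-0.1, -0.7, -1.9]
width: 25.8
```

```bash
python3 - <<'E'
from h import *
st(); im=wrist('w15.png'); a=im['pixels'][30:230,250:400,::-1]; cv2.imwrite('pics/w15z.png',cv2.resize(a,None,fx=3,fy=3,interpolation=2))
pp('wrist','slot')
E
```

```text
t 20.6 pos [ 621.4 -288.8  185.3] rv [-3.12e+00  3.63e-01  1.00e-03] F [-0.1 -0.7 -1.9] w 25.8 q [-0.45  0.52  1.49  0.    1.14 -0.22]
wrist slot [(0.95, [639.0, -211.0, 93.0])]
```

View pics/w15.png

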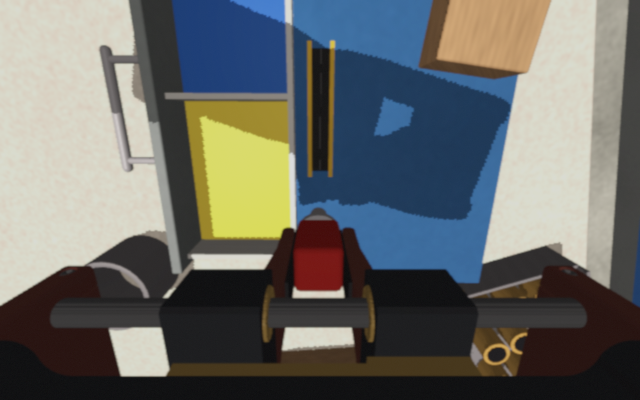

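View pics/w15z.png

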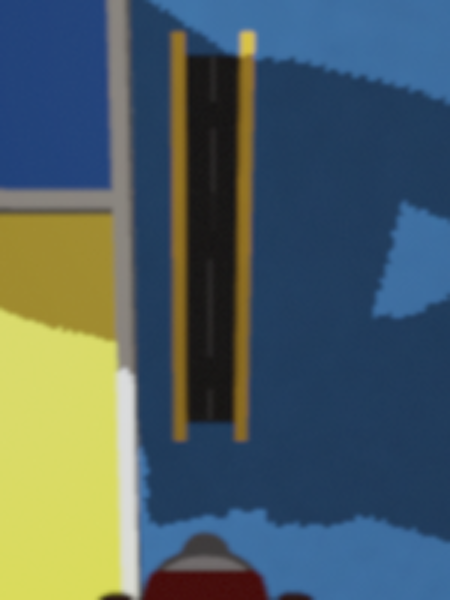

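```bash
cat >> h.py <<'E'
E
python3 - <<'E'
from h import *
im=wrist('w16.png')
P=[back(im,(250+u/3,30+v/3),94) for u,v in [(188,57),(239,57),(234,423),(189,423)]]
print(np.round(P,1)); c=np.mean(P,0); print(c)
d=(P[0]+P[1]-P[2]-P[3])/2; print(np.linalg.norm(d),np.degrees(np.arctan2(d[1],d[0]))-90, [np.degrees(np.arctan2(*(P[i]-P[j])[:2][::-1]))-90 for i,j in((0,3),(1,2))])
print(np.linalg.norm(P[0]-P[1]),np.linalg.norm(P[2]-P[3]))
E
```

```text
[[ 647.1 -157.3   94. ]
 [ 662.2 -160.8   94. ]
 [ 635.8 -271.3   94. ]
 [ 620.8 -267.7   94. ]]
[ 641.48340232 -214.26913483   94.        ]
113.54731943211186 -13.41733546654308 [np.float64(-13.390750446814195), np.float64(-13.443921793057626)]
15.577659389551677 15.472302323052679
```

```bash
python3 - <<'E'
from h import *
go([631.8,-255.2,122],-13.4)
E
```

```text
t 20.75 pos [ 621.4 -289.1  185.6] rv [-3.12e+00  3.63e-01  1.00e-03] F [ 0.8  0.4 -2.6] w 26.4 q [-0.45  0.52  1.49  0.    1.14 -0.22]
shift [ 0.016 -0.236  0.424] turn [-0.     0.     0.002] dist 73.0
```

{"api": "move_arm", "payload": {
  "motion": [
    [[0.016, -0.236, 0.1], [0, 0, 0.002]],
    [[0.016, -0.236, 0.25], [0, 0, 0.002]],
    [[0.016, -0.236, 0.35], [0, 0, 0.002]],
    [[0.016, -0.236, 0.42], [0, 0, 0.002]],
    [[0.016, -0.236, 0.42], [0, 0, 0.002]]
  ]
}}

```text
t: 21.38
ee_pos: [631.2, -257.0, 121.9]
orientation: [-3.119, 0.369, 0.002]
ft_force: [0.9, 0.0, -1.0]
width: 25.9
```

```bash
python3 - <<'E'
from h import *
go([631.8,-255.2,122],-13.4)
im=wrist('w17.png'); a=im['pixels'][30:330,200:450,::-1]; cv2.imwrite('pics/w17z.png',cv2.resize(a,None,fx=2,fy=2,interpolation=2))
im=snap('side','s17.png')
cv2.imwrite('pics/s17z.png',cv2.resize(im['pixels'][80:200,280:430,::-1],None,fx=5,fy=5,interpolation=2))
E
```

```text
t 21.38 pos [ 631.2 -257.   121.9] rv [-3.119e+00  3.690e-01  2.000e-03] F [ 0.9  0.  -1. ] w 25.9 q [-0.4   0.58  1.54 -0.    1.03 -0.17]
shift [ 0.001 -0.013 -0.001] turn [-0.     0.001 -0.002] dist 2.0
```

View pics/w17z.png

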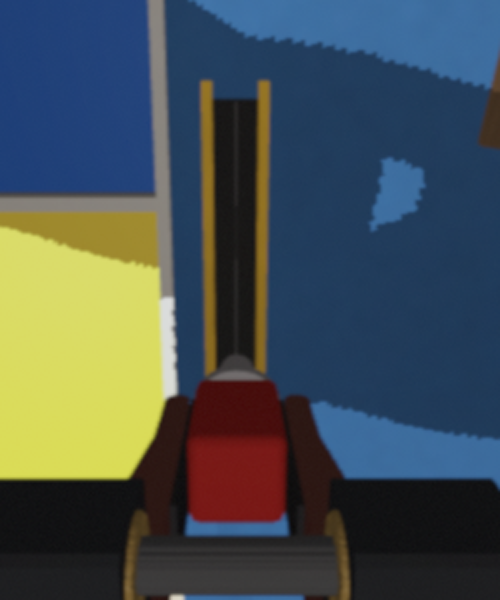

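View pics/s17z.png

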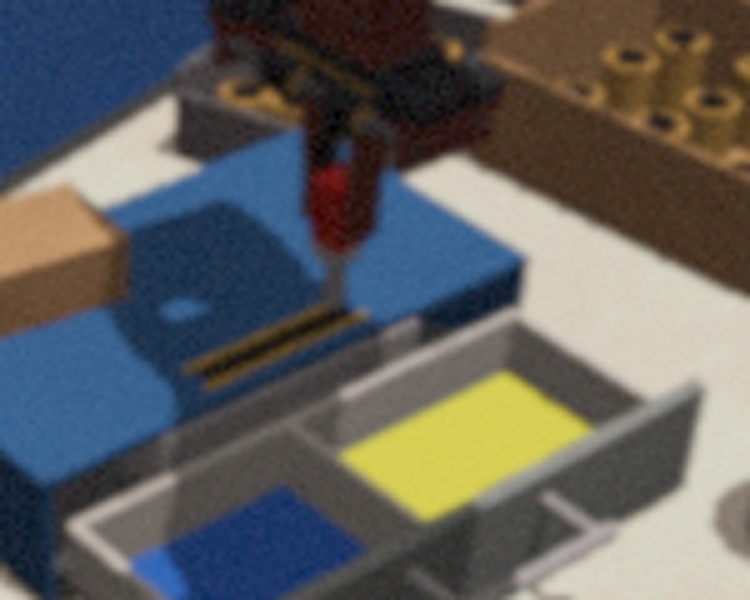

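{"api": "move_arm", "payload": {
  "motion": [
    [[0.001, -0.01, 0.02], [0, 0, 0]],
    [[0.001, -0.01, 0.04], [0, 0, 0]],
    [[0.001, -0.01, 0.06], [0, 0, 0]],
    [[0.001, -0.01, 0.08], [0, 0, 0]],
    [[0.001, -0.01, 0.08], [0, 0, 0]]
  ]
}}

```text
t: 22.1
ee_pos: [632.0, -255.6, 110.3]
orientation: [-3.12, 0.369, 0.001]
ft_force: [-0.4, -0.0, -1.6]
width: 25.7
```

{"api": "move_arm", "payload": {
  "motion": [
    [[0, 0, 0.01], [0, 0, 0]],
    [[0, 0, 0.015], [0, 0, 0]],
    [[0, 0, 0.02], [0, 0, 0]],
    [[0, 0, 0.025], [0, 0, 0]],
    [[0, 0, 0.025], [0, 0, 0]]
  ]
}}

```text
t: 22.72
ee_pos: [632.5, -255.8, 107.7]
orientation: [3.12, -0.369, 0.001]
ft_force: [-1.6, 0.7, 4.7]
width: 26.1
```

{"api": "move_arm", "payload": {
  "motion": [
    [[0, -0.008, 0.01], [0, 0, 0]],
    [[0, -0.016, 0.01], [0, 0, 0]],
    [[0, -0.024, 0.01], [0, 0, 0]],
    [[0, -0.032, 0.01], [0, 0, 0]],
    [[0, -0.04, 0.01], [0, 0, 0]]
  ]
}}

```text
t: 23.35
ee_pos: [633.6, -252.1, 107.3]
orientation: [3.117, -0.368, 0.002]
ft_force: [-5.6, -5.6, 9.4]
width: 25.8
```

{"api": "move_arm", "payload": {
  "motion": [
    [[0, -0.008, 0], [0, 0, 0]],
    [[0, -0.016, 0], [0, 0, 0]],
    [[0, -0.024, 0], [0, 0, 0]],
    [[0, -0.032, 0], [0, 0, 0]],
    [[0, -0.04, 0], [0, 0, 0]]
  ]
}}

```text
t: 23.98
ee_pos: [635.0, -246.1, 106.7]
orientation: [3.117, -0.368, 0.002]
ft_force: [-4.2, -5.2, 6.3]
width: 25.8
```

{"api": "move_arm", "payload": {
  "motion": [
    [[0, -0.008, 0], [0, 0, 0]],
    [[0, -0.016, 0], [0, 0, 0]],
    [[0, -0.024, 0], [0, 0, 0]],
    [[0, -0.032, 0], [0, 0, 0]],
    [[0, -0.04, 0], [0, 0, 0]]
  ]
}}

```text
t: 24.6
ee_pos: [636.4, -240.3, 106.4]
orientation: [3.117, -0.368, 0.001]
ft_force: [-3.4, -6.0, 5.2]
width: 26.2
```

{"api": "move_arm", "payload": {
  "motion": [
    [[-0.005, -0.008, 0.006], [0, 0, 0]],
    [[-0.005, -0.016, 0.006], [0, 0, 0]],
    [[-0.005, -0.024, 0.006], [0, 0, 0]],
    [[-0.005, -0.032, 0.006], [0, 0, 0]],
    [[-0.005, -0.04, 0.006], [0, 0, 0]]
  ]
}}

```text
t: 25.22
ee_pos: [637.7, -234.3, 105.9]
orientation: [3.117, -0.368, 0.003]
ft_force: [-2.1, -5.7, 6.4]
width: 26.0
```

{"api": "move_arm", "payload": {
  "motion": [
    [[0, -0.008, 0], [0, 0, 0]],
    [[0, -0.016, 0], [0, 0, 0]],
    [[0, -0.024, 0], [0, 0, 0]],
    [[0, -0.032, 0], [0, 0, 0]],
    [[0, -0.04, 0], [0, 0, 0]]
  ]
}}

```text
t: 25.85
ee_pos: [639.1, -228.5, 105.8]
orientation: [3.117, -0.368, 0.003]
ft_force: [-1.4, -5.2, 6.2]
width: 25.7
```

```bash
python3 - <<'E'
from h import *
im=wrist('w18.png'); a=im['pixels'][30:330,200:450,::-1]; cv2.imwrite('pics/w18z.png',cv2.resize(a,None,fx=2,fy=2,interpolation=2))
im=snap('side','s18.png')
cv2.imwrite('pics/s18z.png',cv2.resize(im['pixels'][80:200,280:430,::-1],None,fx=5,fy=5,interpolation=2))
E
```

```text
(no output)
```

View pics/w18z.png

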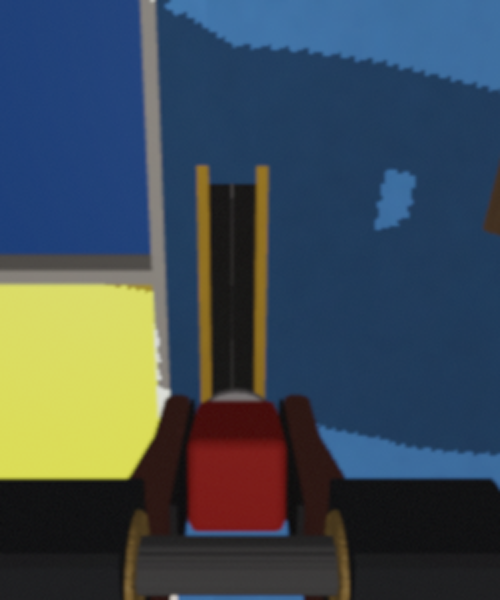

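View pics/s18z.png

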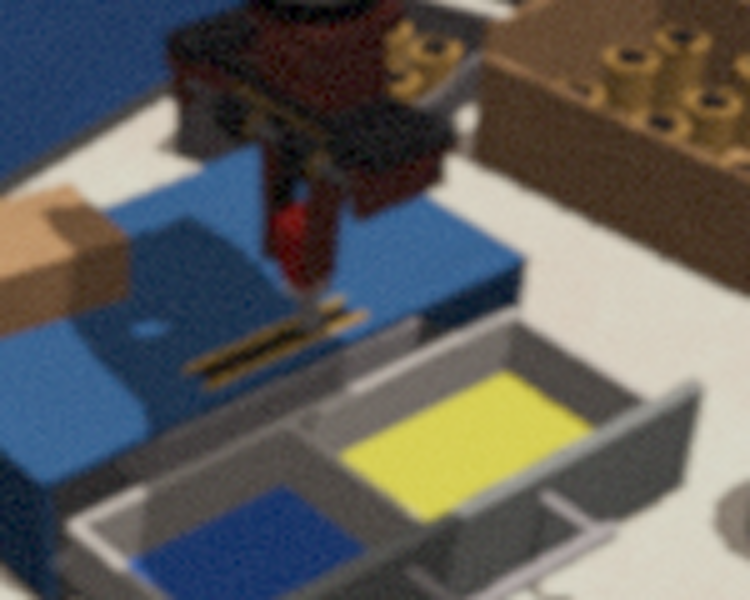

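{"api": "move_arm", "payload": {
  "motion": [
    [[0, 0.015, 0], [0, 0, 0]],
    [[0, 0.03, -0.003], [0, 0, 0]],
    [[0, 0.045, -0.005], [0, 0, 0]],
    [[0, 0.06, -0.007], [0, 0, 0]],
    [[0, 0.07, -0.008], [0, 0, 0]]
  ]
}}

```text
t: 26.58
ee_pos: [636.4, -236.6, 106.0]
orientation: [-3.12, 0.369, -0.001]
ft_force: [1.5, 3.6, 4.3]
width: 26.1
```

```bash
cat >> h.py <<'E'
def pinview(k):
    im=wrist(f'w{k}.png'); a=im['pixels'][130:330,220:420,::-1]; a=cv2.resize(a,None,fx=2,fy=2,interpolation=2)
    im=snap('side',f's{k}.png'); b=cv2.resize(im['pixels'][100:180,300:380,::-1],(400,400),interpolation=2)
    cv2.imwrite(f'pics/pv{k}.png',np.hstack([a,b]))
E
python3 - <<'E'
from h import *
pinview(19)
E
```

```text
(no output)
```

View pics/pv19.png

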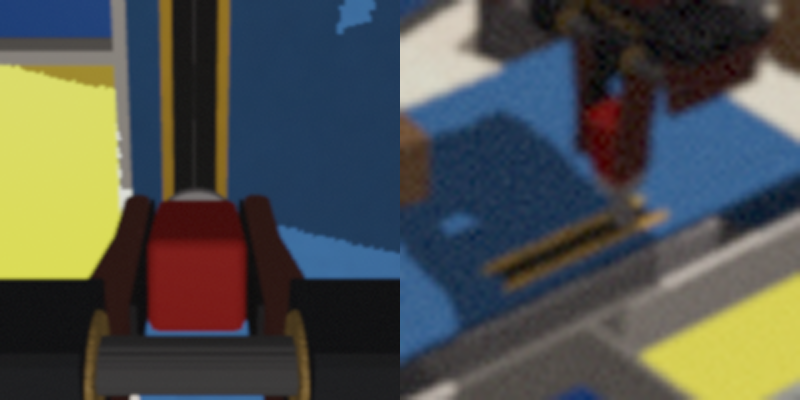

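{"api": "move_arm", "payload": {
  "motion": [
    [[0, 0, -0.025], [0, 0, 0]],
    [[0, 0.03, -0.025], [0, 0, 0]],
    [[0, 0.06, -0.025], [0, 0, 0]],
    [[0, 0.09, -0.025], [0, 0, 0]],
    [[0, 0.12, -0.025], [0, 0, 0]]
  ]
}}

```text
t: 27.3
ee_pos: [631.9, -252.5, 109.5]
orientation: [-3.117, 0.37, 0.001]
ft_force: [0.6, 9.1, 3.7]
width: 26.1
```

```bash
cat >> h.py <<'E'
def loc():
    o=ctrl.get_obs(); d=o['ee_pos'][:2]-np.array([641.5,-214.3]); a=np.radians(-13.4)
    print('local x %.1f y %.1f z %.1f'%(d[0]*np.cos(a)+d[1]*np.sin(a),-d[0]*np.sin(a)+d[1]*np.cos(a),o['ee_pos'][2]),np.round(o['ft_force'],1))
E
python3 - <<'E'
from h import *
loc();pinview(20)
E
```

```text
local x -0.5 y -39.4 z 109.5 [0.6 9.1 3.7]
```

View pics/pv20.png

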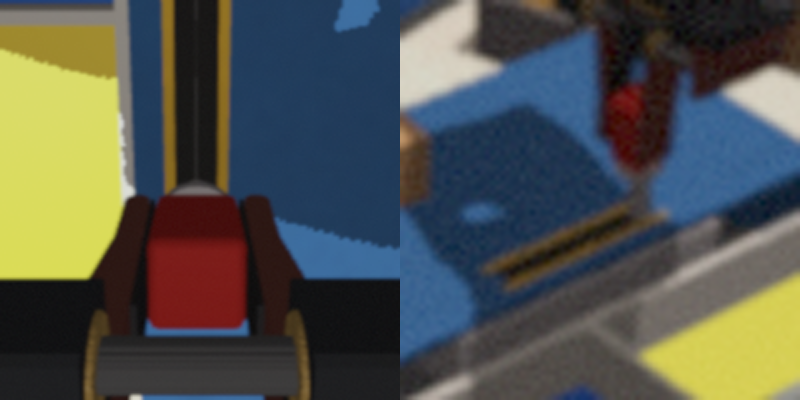

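{"api": "move_arm", "payload": {
  "motion": [
    [[0, 0.02, 0], [0, 0, 0]],
    [[0, 0.04, 0], [0, 0, 0]],
    [[0, 0.06, 0], [0, 0, 0]],
    [[0, 0.075, 0], [0, 0, 0]],
    [[0, 0.075, 0], [0, 0, 0]]
  ]
}}

```text
t: 28.02
ee_pos: [629.4, -263.5, 110.2]
orientation: [-3.117, 0.369, 0.0]
ft_force: [-0.8, 8.0, 5.6]
width: 25.9
```

```bash
python3 - <<'E'
from h import *
loc();pinview(21)
E
```

```text
local x -0.4 y -50.7 z 110.2 [-0.8  8.   5.6]
```

View pics/pv21.png

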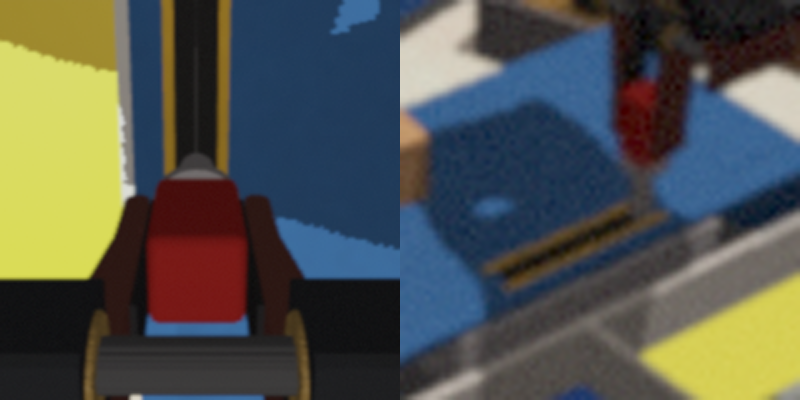

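{"api": "move_arm", "payload": {
  "motion": [
    [[0, 0, -0.01], [0, 0, 0]],
    [[0, -0.03, -0.01], [0, 0, 0]],
    [[0, -0.06, -0.01], [0, 0, 0]],
    [[0, -0.06, 0.01], [0, 0, 0]],
    [[0, -0.06, 0.01], [0, 0, 0]]
  ]
}}

```text
t: 28.75
ee_pos: [631.0, -256.3, 107.5]
orientation: [-3.12, 0.369, 0.001]
ft_force: [-0.5, -0.2, -1.3]
width: 25.8
```

```bash
python3 - <<'E'
from h import *
loc()
E
```

```text
local x -0.5 y -43.2 z 107.5 [-0.5 -0.2 -1.3]
```

{"api": "move_arm", "payload": {
  "motion": [
    [[0, 0, 0.01], [0, 0, 0]],
    [[0, 0, 0.02], [0, 0, 0]],
    [[0, 0, 0.02], [0, 0, 0]],
    [[0, 0, 0.02], [0, 0, 0]],
    [[0, 0, 0.02], [0, 0, 0]]
  ]
}}

```text
t: 29.38
ee_pos: [632.2, -256.7, 106.4]
orientation: [3.119, -0.369, 0.003]
ft_force: [-1.1, 0.1, 6.6]
width: 25.7
```

{"api": "move_arm", "payload": {
  "motion": [
    [[0, 0, -0.02], [0, 0, 0]],
    [[0, -0.04, -0.02], [0, 0, 0]],
    [[0, -0.04, 0], [0, 0, 0]],
    [[0, -0.04, 0], [0, 0, 0]],
    [[0, -0.04, 0], [0, 0, 0]]
  ]
}}

```text
t: 30.0
ee_pos: [633.9, -250.1, 106.4]
orientation: [-3.12, 0.369, -0.004]
ft_force: [-0.9, 1.9, 8.6]
width: 25.6
```

{"api": "move_arm", "payload": {
  "motion": [
    [[0, 0, -0.02], [0, 0, 0]],
    [[0, -0.04, -0.02], [0, 0, 0]],
    [[0, -0.04, 0], [0, 0, 0]],
    [[0, -0.04, 0], [0, 0, 0]],
    [[0, -0.04, 0], [0, 0, 0]]
  ]
}}

```text
t: 30.62
ee_pos: [635.3, -244.1, 106.3]
orientation: [-3.12, 0.369, -0.004]
ft_force: [0.1, 2.8, 8.9]
width: 25.9
```

{"api": "move_arm", "payload": {
  "motion": [
    [[0, 0, -0.02], [0, 0, 0]],
    [[0, -0.04, -0.02], [0, 0, 0]],
    [[0, -0.04, 0], [0, 0, 0]],
    [[0, -0.04, 0], [0, 0, 0]],
    [[0, -0.04, 0], [0, 0, 0]]
  ]
}}

```text
t: 31.25
ee_pos: [636.7, -238.3, 106.3]
orientation: [-3.12, 0.369, -0.004]
ft_force: [-0.7, 2.4, 8.5]
width: 25.8
```

{"api": "move_arm", "payload": {
  "motion": [
    [[0, 0, -0.02], [0, 0, 0]],
    [[0, -0.04, -0.02], [0, 0, 0]],
    [[0, -0.04, 0], [0, 0, 0]],
    [[0, -0.04, 0], [0, 0, 0]],
    [[0, -0.04, 0], [0, 0, 0]]
  ]
}}

```text
t: 31.88
ee_pos: [638.2, -232.5, 106.3]
orientation: [-3.12, 0.369, -0.004]
ft_force: [0.3, 2.2, 8.4]
width: 26.0
```

```bash
python3 - <<'E'
from h import *
loc();pinview(22)
E
```

```text
local x 1.0 y -18.4 z 106.3 [0.3 2.2 8.4]
```

View pics/pv22.png

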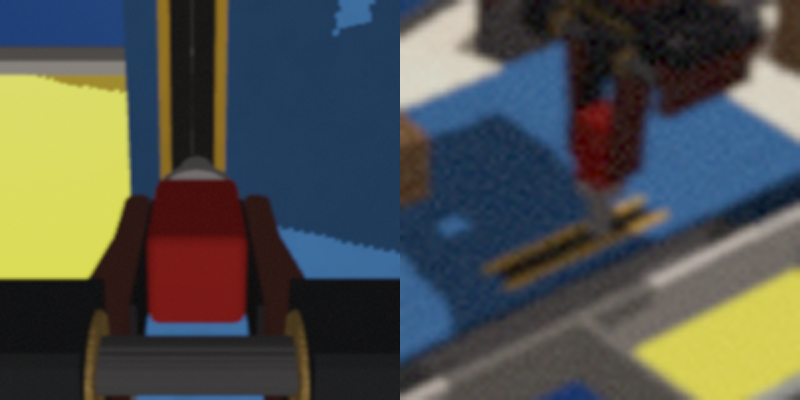

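{"api": "move_arm", "payload": {
  "motion": [
    [[-0.005, 0, -0.02], [0, 0, 0]],
    [[-0.005, -0.04, -0.02], [0, 0, 0]],
    [[-0.005, -0.04, 0], [0, 0, 0]],
    [[-0.005, -0.04, 0], [0, 0, 0]],
    [[-0.005, -0.04, 0], [0, 0, 0]]
  ]
}}

```text
t: 32.6
ee_pos: [638.9, -226.5, 106.3]
orientation: [-3.12, 0.369, -0.004]
ft_force: [0.1, 1.9, 8.6]
width: 25.7
```

{"api": "move_arm", "payload": {
  "motion": [
    [[0, 0, -0.02], [0, 0, 0]],
    [[0, -0.04, -0.02], [0, 0, 0]],
    [[0, -0.04, 0], [0, 0, 0]],
    [[0, -0.04, 0], [0, 0, 0]],
    [[0, -0.04, 0], [0, 0, 0]]
  ]
}}

```text
t: 33.22
ee_pos: [640.3, -220.7, 106.4]
orientation: [-3.12, 0.369, -0.004]
ft_force: [0.0, 1.9, 8.7]
width: 25.8
```

{"api": "move_arm", "payload": {
  "motion": [
    [[0, 0, -0.02], [0, 0, 0]],
    [[0, -0.04, -0.02], [0, 0, 0]],
    [[0, -0.04, 0], [0, 0, 0]],
    [[0, -0.04, 0], [0, 0, 0]],
    [[0, -0.04, 0], [0, 0, 0]]
  ]
}}

```text
t: 33.85
ee_pos: [641.5, -214.8, 106.1]
orientation: [-3.119, 0.369, -0.003]
ft_force: [0.3, 2.1, 8.0]
width: 25.5
```

{"api": "move_arm", "payload": {
  "motion": [
    [[0, 0, -0.02], [0, 0, 0]],
    [[0, -0.04, -0.02], [0, 0, 0]],
    [[0, -0.04, 0], [0, 0, 0]],
    [[0, -0.04, 0], [0, 0, 0]],
    [[0, -0.04, 0], [0, 0, 0]]
  ]
}}

```text
t: 34.48
ee_pos: [643.0, -209.0, 106.3]
orientation: [-3.12, 0.369, -0.004]
ft_force: [-0.5, 2.7, 9.2]
width: 26.1
```

{"api": "move_arm", "payload": {
  "motion": [
    [[0, 0, -0.02], [0, 0, 0]],
    [[0, -0.04, -0.02], [0, 0, 0]],
    [[0, -0.04, 0], [0, 0, 0]],
    [[0, -0.04, 0], [0, 0, 0]],
    [[0, -0.04, 0], [0, 0, 0]]
  ]
}}

```text
t: 35.1
ee_pos: [644.5, -203.2, 106.3]
orientation: [-3.12, 0.369, -0.004]
ft_force: [-0.4, 3.1, 8.6]
width: 26.0
```

{"api": "move_arm", "payload": {
  "motion": [
    [[0, 0, -0.02], [0, 0, 0]],
    [[0, -0.04, -0.02], [0, 0, 0]],
    [[0, -0.04, 0], [0, 0, 0]],
    [[0, -0.04, 0], [0, 0, 0]],
    [[0, -0.04, 0], [0, 0, 0]]
  ]
}}

```text
t: 35.72
ee_pos: [646.0, -197.3, 106.4]
orientation: [-3.12, 0.369, -0.004]
ft_force: [0.4, 2.4, 8.3]
width: 26.2
```

{"api": "move_arm", "payload": {
  "motion": [
    [[0, 0, -0.02], [0, 0, 0]],
    [[0, -0.04, -0.02], [0, 0, 0]],
    [[0, -0.04, 0], [0, 0, 0]],
    [[0, -0.04, 0], [0, 0, 0]],
    [[0, -0.04, 0], [0, 0, 0]]
  ]
}}

```text
t: 36.35
ee_pos: [647.4, -191.5, 106.4]
orientation: [-3.12, 0.369, -0.004]
ft_force: [1.6, 1.5, 8.8]
width: 25.7
```

{"api": "move_arm", "payload": {
  "motion": [
    [[0, 0, -0.02], [0, 0, 0]],
    [[0, -0.04, -0.02], [0, 0, 0]],
    [[0, -0.04, 0], [0, 0, 0]],
    [[0, -0.04, 0], [0, 0, 0]],
    [[0, -0.04, 0], [0, 0, 0]]
  ]
}}

```text
t: 36.98
ee_pos: [648.7, -185.6, 106.3]
orientation: [-3.12, 0.369, -0.004]
ft_force: [-0.0, 1.9, 8.3]
width: 26.2
```

{"api": "move_arm", "payload": {
  "motion": [
    [[0, 0, -0.02], [0, 0, 0]],
    [[0, -0.04, -0.02], [0, 0, 0]],
    [[0, -0.04, 0], [0, 0, 0]],
    [[0, -0.04, 0], [0, 0, 0]],
    [[0, -0.04, 0], [0, 0, 0]]
  ]
}}

```text
t: 37.6
ee_pos: [650.2, -179.8, 106.4]
orientation: [-3.12, 0.369, -0.004]
ft_force: [0.5, 1.8, 9.2]
width: 25.8
```

{"api": "move_arm", "payload": {
  "motion": [
    [[0, 0, -0.02], [0, 0, 0]],
    [[0, -0.04, -0.02], [0, 0, 0]],
    [[0, -0.04, 0], [0, 0, 0]],
    [[0, -0.04, 0], [0, 0, 0]],
    [[0, -0.04, 0], [0, 0, 0]]
  ]
}}

```text
t: 38.22
ee_pos: [651.6, -173.9, 106.3]
orientation: [-3.12, 0.369, -0.004]
ft_force: [0.0, 2.1, 7.5]
width: 25.6
```

```bash
python3 - <<'E'
from h import *
loc();pinview(23)
pp('side','pin_tip','pin_grip','drawer_handle')
E
```

```text
local x 0.4 y 41.6 z 106.3 [0.  2.1 7.5]
side pin_tip [(0.48, [654.0, -172.0, 83.0])]
side pin_grip [(0.58, [647.0, -173.0, 148.0])]
side drawer_handle []
```

View pics/pv23.png

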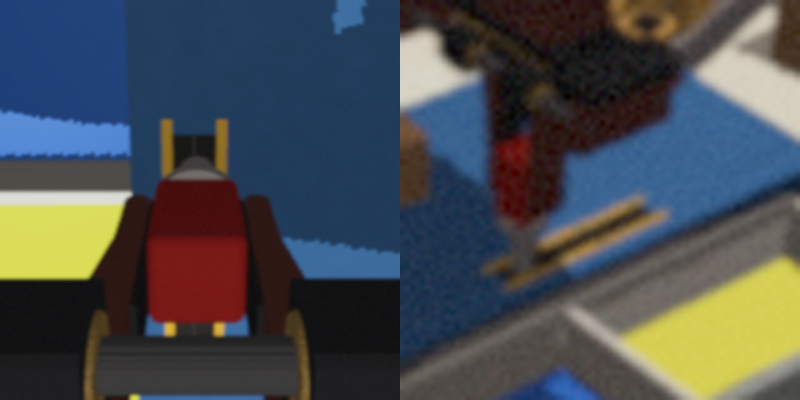

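```bash
python3 - <<'E'
from h import *
snap('top','t24.png'); pp('top','drawer_handle','tee_bay','valve_bay')
for k in (8,):pass
snap('side','s24.png'); pp('side','drawer_handle','tee_bay','valve_bay','slot')
E
```

```text
top drawer_handle []
top tee_bay []
top valve_bay []
side drawer_handle [(0.69, [793.0, -153.0, 116.0]), (0.68, [537.0, 268.0, 13.0]), (0.66, [447.0, -164.0, 63.0])]
side tee_bay [(0.78, [587.0, -100.0, 18.0]), (0.55, [718.0, -228.0, -1.0])]
side valve_bay [(0.58, [543.0, -269.0, 21.0])]
side slot [(0.77, [640.0, -214.0, 96.0])]
```

View pics/s24.png

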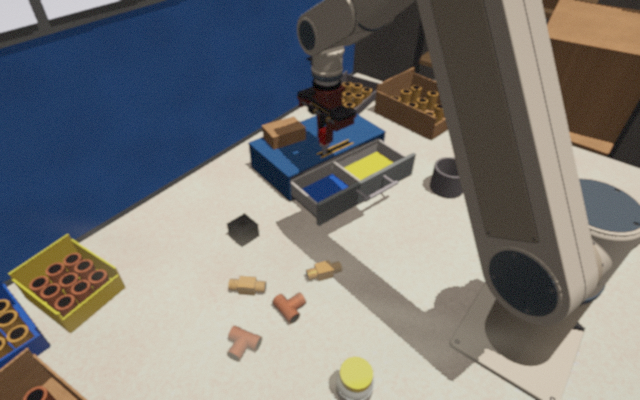

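{"api": "move_arm", "payload": {
  "motion": [
    [[0, 0, -0.08], [0, 0, 0]],
    [[0, 0, -0.18], [0, 0, 0]],
    [[-0.3, 0, -0.18], [0, 0, 0]],
    [[-0.6, 0, -0.18], [0, 0, 0]],
    [[-0.6, 0, -0.18], [0, 0, 0]]
  ]
}}

```text
t: 39.55
ee_pos: [559.5, -152.6, 132.3]
orientation: [-3.119, 0.369, 0.004]
ft_force: [0.1, 0.1, -1.1]
width: 25.8
```

```bash
python3 - <<'E'
from h import *
loc();im=wrist('w25.png')
E
```

```text
local x -94.1 y 41.0 z 132.3 [ 0.1  0.1 -1.1]
```

View pics/w25.png

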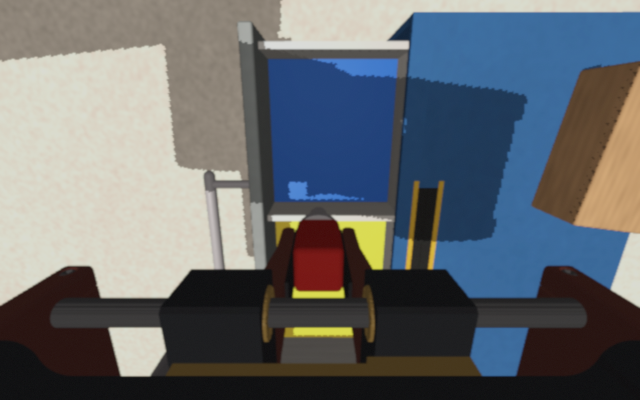

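{"api": "move_arm", "payload": {
  "motion": [
    [[0, -0.1, 0.1], [0, 0, 0]],
    [[0, -0.1, 0.2], [0, 0, 0]],
    [[0, -0.1, 0.34], [0, 0, 0]],
    [[-0.1, -0.1, 0.34], [0, 0, 0]],
    [[-0.2, -0.1, 0.34], [0, 0, 0]]
  ]
}}

```text
t: 40.22
ee_pos: [535.8, -131.4, 80.5]
orientation: [-3.12, 0.369, 0.002]
ft_force: [-0.5, -0.9, -0.8]
width: 26.1
```

{"api": "move_arm", "payload": {
  "motion": [
    [[-0.06, 0, 0], [0, 0, 0]],
    [[-0.1, 0, 0], [0, 0, 0]],
    [[-0.14, 0, 0], [0, 0, 0]],
    [[-0.17, 0, 0], [0, 0, 0]],
    [[-0.18, 0, 0], [0, 0, 0]]
  ]
}}

```text
t: 40.85
ee_pos: [510.8, -125.5, 81.2]
orientation: [3.12, -0.369, 0.001]
ft_force: [1.9, -0.6, 0.0]
width: 25.7
```

```bash
python3 - <<'E'
from h import *
loc();im=wrist('w26.png')
E
```

```text
local x -147.7 y 56.0 z 81.2 [ 1.9 -0.6  0. ]
```

View pics/w26.png

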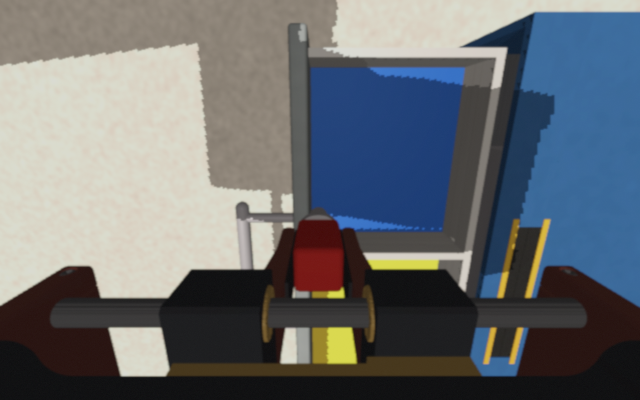

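{"api": "move_arm", "payload": {
  "motion": [
    [[-0.015, 0, 0], [0, 0, 0]],
    [[-0.03, 0, 0], [0, 0, 0]],
    [[-0.045, 0, 0], [0, 0, 0]],
    [[-0.055, 0, 0], [0, 0, 0]],
    [[-0.06, 0, 0], [0, 0, 0]]
  ]
}}

```text
t: 41.52
ee_pos: [501.8, -123.4, 80.9]
orientation: [-3.12, 0.369, 0.0]
ft_force: [1.5, -0.2, 0.4]
width: 26.0
```

{"api": "move_arm", "payload": {
  "motion": [
    [[-0.01, 0, 0], [0, 0, 0]],
    [[-0.02, 0, 0], [0, 0, 0]],
    [[-0.03, 0, 0], [0, 0, 0]],
    [[-0.03, 0, 0], [0, 0, 0]],
    [[-0.03, 0, 0], [0, 0, 0]]
  ]
}}

```text
t: 42.15
ee_pos: [500.0, -123.0, 81.3]
orientation: [3.119, -0.369, 0.008]
ft_force: [7.5, -1.5, -6.6]
width: 26.0
```

{"api": "move_arm", "payload": {
  "motion": [
    [[-0.01, 0, 0], [0, 0, 0]],
    [[-0.01, 0, 0], [0, 0, 0]],
    [[0.1, 0, 0], [0, 0, 0]],
    [[0.3, 0, 0], [0, 0, 0]],
    [[0.3, 0, -0.35], [0, 0, 0]]
  ]
}}

```text
t: 42.78
ee_pos: [539.5, -132.3, 129.3]
orientation: [-3.118, 0.369, 0.017]
ft_force: [0.4, -0.2, -1.1]
width: 26.2
```

```bash
python3 - <<'E'
from h import *
loc();go([641.5+1.2-9.7,-214.3-.3-40.9,135],-13.4)
snap('side','s27.png'); pp('side','drawer_handle')
pinview(27)
E
```

```text
local x -118.2 y 56.1 z 129.3 [ 0.4 -0.2 -1.1]
t 42.77 pos [ 539.5 -132.3  129.3] rv [-3.118  0.369  0.017] F [ 0.4 -0.2 -1.1] w 26.2 q [-0.26  0.41  1.82 -0.    0.93 -0.03]
shift [ 0.797  0.653 -0.047] turn [-0.     0.01  -0.001] dist 155.0
side drawer_handle [(0.69, [430.0, -164.0, 65.0]), (0.34, [534.0, 267.0, 1.0])]
```

View pics/pv27.png

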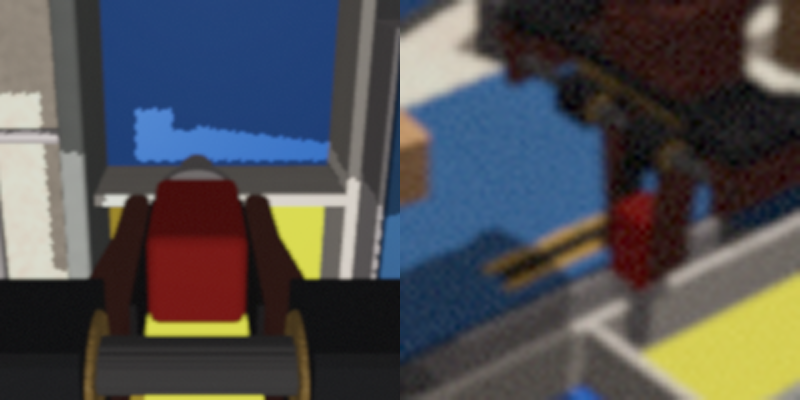

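```bash
python3 - <<'E'
from h import *
go([651.9,-175.7,130],-13.4)
E
```

```text
t 42.98 pos [ 541.4 -132.9  133.7] rv [ 3.12  -0.369  0.   ] F [-1.  -0.  -0.9] w 25.9 q [-0.26  0.4   1.82 -0.    0.92 -0.03]
shift [0.783 0.106 0.025] turn [ 0.    -0.    -0.001] dist 119.0
```

{"api": "move_arm", "payload": {
  "motion": [
    [[0.4, 0.1, 0], [0, 0, 0]],
    [[0.783, 0.105, 0], [0, 0, 0]],
    [[0.783, 0.105, 0.02], [0, 0, 0]],
    [[0.783, 0.105, 0.08], [0, 0, 0]],
    [[0.783, 0.105, 0.08], [0, 0, 0]]
  ]
}}

```text
t: 43.6
ee_pos: [649.3, -174.7, 119.5]
orientation: [-3.119, 0.369, 0.007]
ft_force: [0.3, 0.6, -1.8]
width: 25.6
```

```bash
python3 - <<'E'
from h import *
loc();go([651.9,-175.7,110],-13.4)
E
```

```text
local x -1.6 y 40.3 z 119.5 [ 0.3  0.6 -1.8]
t 43.6 pos [ 649.3 -174.7  119.5] rv [-3.119  0.369  0.007] F [ 0.3  0.6 -1.8] w 25.6 q [-0.28  0.57  1.56 -0.    1.02 -0.05]
shift [0.019 0.002 0.063] turn [-0.     0.004 -0.001] dist 10.0
```

{"api": "move_arm", "payload": {
  "motion": [
    [[0, 0, 0], [0, 0, 0]],
    [[0, 0, 0.03], [0, 0, 0]],
    [[0, 0, 0.06], [0, 0, 0]],
    [[0, 0, 0.09], [0, 0, 0]],
    [[0, 0, 0.09], [0, 0, 0]]
  ]
}}

```text
t: 44.22
ee_pos: [651.5, -175.5, 107.4]
orientation: [-3.12, 0.369, 0.001]
ft_force: [-0.5, -0.9, -1.4]
width: 26.1
```

```bash
python3 - <<'E'
from h import *
loc();pinview(28)
E
```

```text
local x 0.8 y 40.1 z 107.4 [-0.5 -0.9 -1.4]
```

View pics/pv28.png

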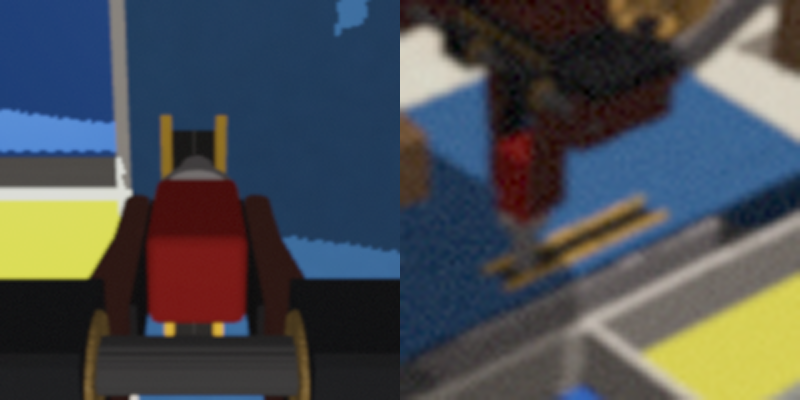

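{"api": "move_arm", "payload": {
  "motion": [
    [[0, 0, 0.005], [0, 0, 0]],
    [[-0.005, 0, 0.012], [0, 0, 0]],
    [[-0.01, 0, 0.014], [0, 0, 0]],
    [[-0.015, 0, 0.014], [0, 0, 0]],
    [[-0.015, 0, 0.014], [0, 0, 0]]
  ]
}}

```text
t: 44.95
ee_pos: [650.6, -175.3, 106.6]
orientation: [3.12, -0.369, 0.003]
ft_force: [1.9, -0.4, 3.1]
width: 26.0
```

{"api": "move_arm", "payload": {
  "motion": [
    [[0.015, 0, -0.02], [0, 0, 0]],
    [[0.015, 0.04, -0.02], [0, 0, 0]],
    [[0.012, 0.04, -0.003], [0, 0, 0]],
    [[0.006, 0.04, 0], [0, 0, 0]],
    [[0, 0.04, 0], [0, 0, 0]]
  ]
}}

```text
t: 45.58
ee_pos: [649.3, -181.6, 106.6]
orientation: [3.119, -0.369, 0.004]
ft_force: [3.0, -1.6, 2.5]
width: 25.5
```

{"api": "move_arm", "payload": {
  "motion": [
    [[0.015, 0, -0.02], [0, 0, 0]],
    [[0.015, 0.04, -0.02], [0, 0, 0]],
    [[0.012, 0.04, -0.003], [0, 0, 0]],
    [[0.006, 0.04, 0], [0, 0, 0]],
    [[0, 0.04, 0], [0, 0, 0]]
  ]
}}

```text
t: 46.2
ee_pos: [648.0, -187.4, 106.6]
orientation: [3.119, -0.369, 0.004]
ft_force: [1.8, -2.4, 2.8]
width: 25.8
```

{"api": "move_arm", "payload": {
  "motion": [
    [[0.015, 0, -0.02], [0, 0, 0]],
    [[0.015, 0.04, -0.02], [0, 0, 0]],
    [[0.012, 0.04, -0.003], [0, 0, 0]],
    [[0.006, 0.04, 0], [0, 0, 0]],
    [[0, 0.04, 0], [0, 0, 0]]
  ]
}}

```text
t: 46.82
ee_pos: [646.6, -193.2, 106.6]
orientation: [3.119, -0.369, 0.004]
ft_force: [2.7, -0.8, 2.8]
width: 25.7
```

```bash
python3 - <<'E'
from h import *
loc();snap('side','s29.png'); pp('side','drawer_handle')
E
```

```text
local x 0.1 y 21.7 z 106.6 [ 2.7 -0.8  2.8]
side drawer_handle [(0.75, [427.0, -163.0, 66.0])]
```

Drawer holds at its stop now. Continue probing.

{"api": "move_arm", "payload": {
  "motion": [
    [[0.015, 0, -0.02], [0, 0, 0]],
    [[0.015, 0.04, -0.02], [0, 0, 0]],
    [[0.012, 0.04, -0.003], [0, 0, 0]],
    [[0.006, 0.04, 0], [0, 0, 0]],
    [[0, 0.04, 0], [0, 0, 0]]
  ]
}}

```text
t: 47.55
ee_pos: [644.0, -198.4, 105.7]
orientation: [-3.12, 0.369, 0.0]
ft_force: [-0.3, 0.2, -0.2]
width: 25.9
```

{"api": "move_arm", "payload": {
  "motion": [
    [[0.015, 0, -0.02], [0, 0, 0]],
    [[0.015, 0.04, -0.02], [0, 0, 0]],
    [[0.012, 0.04, -0.003], [0, 0, 0]],
    [[0.006, 0.04, 0], [0, 0, 0]],
    [[0, 0.04, 0], [0, 0, 0]]
  ]
}}

```text
t: 48.18
ee_pos: [642.6, -204.1, 105.7]
orientation: [-3.12, 0.369, 0.0]
ft_force: [-0.1, -0.7, -1.5]
width: 26.2
```

{"api": "move_arm", "payload": {
  "motion": [
    [[0.015, 0, -0.02], [0, 0, 0]],
    [[0.015, 0.04, -0.02], [0, 0, 0]],
    [[0.012, 0.04, -0.003], [0, 0, 0]],
    [[0.006, 0.04, 0], [0, 0, 0]],
    [[0, 0.04, 0], [0, 0, 0]]
  ]
}}

```text
t: 48.8
ee_pos: [641.3, -210.0, 105.8]
orientation: [3.12, -0.369, 0.0]
ft_force: [-0.3, -0.7, -1.5]
width: 25.6
```

{"api": "move_arm", "payload": {
  "motion": [
    [[0.015, 0, -0.02], [0, 0, 0]],
    [[0.015, 0.04, -0.02], [0, 0, 0]],
    [[0.012, 0.04, -0.003], [0, 0, 0]],
    [[0.006, 0.04, 0], [0, 0, 0]],
    [[0, 0.04, 0], [0, 0, 0]]
  ]
}}

```text
t: 49.42
ee_pos: [640.8, -216.2, 106.4]
orientation: [3.119, -0.369, 0.003]
ft_force: [3.1, -0.3, 0.6]
width: 26.0
```

{"api": "move_arm", "payload": {
  "motion": [
    [[0.005, 0, -0.02], [0, 0, 0]],
    [[0.005, -0.04, -0.02], [0, 0, 0]],
    [[0.005, -0.08, -0.02], [0, 0, 0]],
    [[0.005, -0.08, -0.01], [0, 0, 0]],
    [[0.005, -0.08, 0], [0, 0, 0]]
  ]
}}

```text
t: 50.05
ee_pos: [643.4, -204.2, 105.6]
orientation: [-3.12, 0.368, 0.0]
ft_force: [0.3, 0.7, -1.6]
width: 25.8
```

```bash
python3 - <<'E'
from h import *
loc();go([643.8,-204.8,70],-13.4)
E
```

```text
local x -0.5 y 10.3 z 105.6 [ 0.3  0.7 -1.6]
t 50.05 pos [ 643.4 -204.2  105.6] rv [-3.12   0.368  0.   ] F [ 0.3  0.7 -1.6] w 25.8 q [-0.32  0.59  1.56 -0.    0.99 -0.09]
shift [0.004 0.003 0.238] turn [ 0.     0.    -0.001] dist 36.0
```

{"api": "move_arm", "payload": {
  "motion": [
    [[0.002, 0.002, 0.02], [0, 0, 0]],
    [[0.002, 0.002, 0.05], [0, 0, 0]],
    [[0.002, 0.002, 0.08], [0, 0, 0]],
    [[0.002, 0.002, 0.1], [0, 0, 0]],
    [[0.002, 0.002, 0.12], [0, 0, 0]]
  ]
}}

```text
t: 50.68
ee_pos: [643.6, -204.7, 87.6]
orientation: [-3.12, 0.369, 0.0]
ft_force: [1.2, -0.1, -0.5]
width: 26.2
```

```bash
python3 - <<'E'
from h import *
loc();pinview(30)
E
```

```text
local x -0.1 y 9.8 z 87.6 [ 1.2 -0.1 -0.5]
```

View pics/pv30.png

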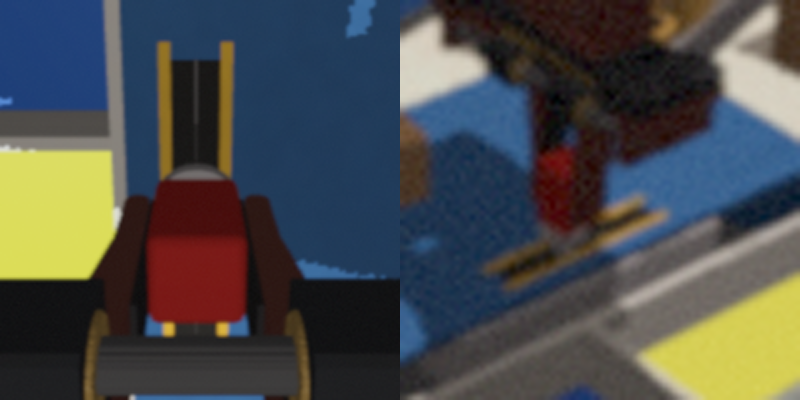

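Going in freely. Lower the rest until the collar seats.

{"api": "move_arm", "payload": {
  "motion": [
    [[0, 0, 0.02], [0, 0, 0]],
    [[0, 0, 0.04], [0, 0, 0]],
    [[0, 0, 0.06], [0, 0, 0]],
    [[0, 0, 0.075], [0, 0, 0]],
    [[0, 0, 0.085], [0, 0, 0]]
  ]
}}

```text
t: 51.4
ee_pos: [643.6, -204.7, 75.9]
orientation: [-3.12, 0.369, 0.0]
ft_force: [-5.5, 2.5, 12.7]
width: 25.9
```

{"api": "move_arm", "payload": {
  "motion": [
    [[0, 0, -0.008], [0, 0, 0]],
    [[0, 0, -0.008], [0, 0, 0]],
    [[0, 0, -0.008], [0, 0, 0]],
    [[0, 0, -0.008], [0, 0, 0]],
    [[0, 0, -0.03], [0, 0, 0]]
  ],
  "gripper": 0.6
}}

```text
t: 52.02
ee_pos: [643.4, -204.6, 79.4]
orientation: [-3.12, 0.369, 0.001]
ft_force: [0.1, -0.1, -0.9]
width: 52.7
```

{"api": "move_arm", "payload": {
  "motion": [
    [[0, 0, -0.2], [0, 0, 0]],
    [[0, 0, -0.5], [0, 0, 0]],
    [[0, 0.2, -0.8], [0, 0, 0]],
    [[0, 0.4, -0.8], [0, 0, 0]],
    [[0, 0.4, -0.8], [0, 0, 0]]
  ]
}}

```text
t: 52.65
ee_pos: [629.4, -264.8, 200.5]
orientation: [3.119, -0.372, 0.002]
ft_force: [-0.1, 0.2, -0.0]
width: 52.8
```

```bash
python3 - <<'E'
from h import *
loc();pinview(31)
pp('side','pin_tip','pin_grip','drawer_handle','tee1','valve1','valve_bay','tee_bay')
E
```

```text
local x -0.0 y -51.9 z 200.5 [-0.1  0.2 -0. ]
side pin_tip []
side pin_grip [(0.57, [640.0, -202.0, 123.0])]
side drawer_handle [(0.57, [428.0, -163.0, 64.0])]
side tee1 [(0.91, [423.0, 244.0, 17.0]), (0.71, [442.0, 380.0, 13.0])]
side valve1 [(0.76, [537.0, 269.0, 13.0])]
side valve_bay [(0.74, [524.0, -266.0, 18.0])]
side tee_bay [(0.81, [564.0, -94.0, 19.0])]
```

View pics/pv31.png

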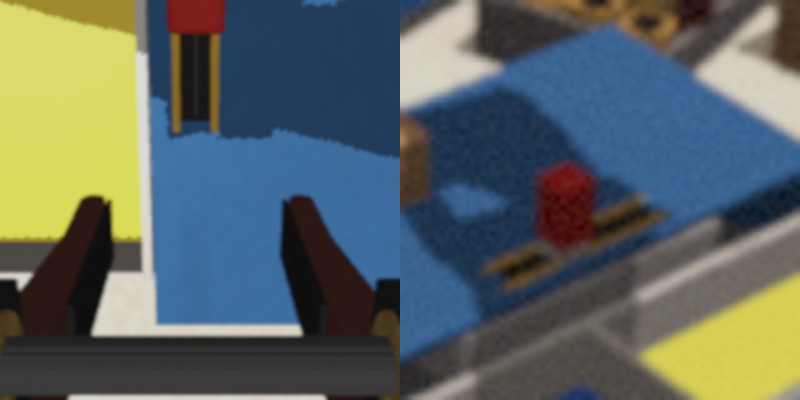

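View pics/w31.png

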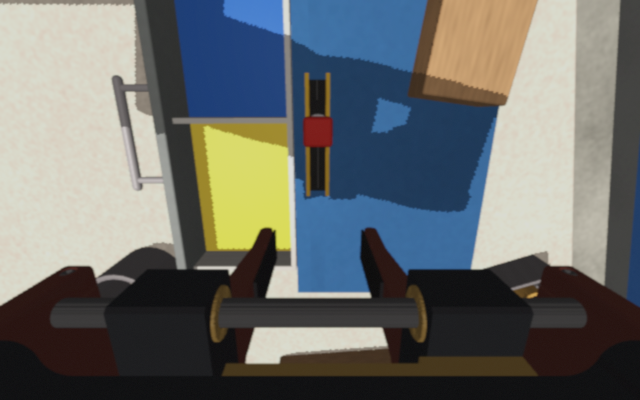

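```bash
python3 - <<'E'
from h import *
go([480,150,230],0)
E
```

```text
t 53.1 pos [ 629.8 -262.4  199.3] rv [-3.12e+00  3.68e-01  1.00e-03] F [-0.9 -0.7 -0.7] w 52.6 q [-0.41  0.5   1.48  0.    1.16 -0.18]
shift [-1.61  -2.442 -0.204] turn [-0.     0.001 -0.224] dist 440.0
```

{"api": "move_arm", "payload": {
  "motion": [
    [[-0.6, -0.9, -0.2], [0, 0, -0.22]],
    [[-0.6, -0.9, -0.2], [0, 0, -0.22]],
    [[-0.6, -0.9, -0.2], [0, 0, -0.22]],
    [[-0.6, -0.9, -0.2], [0, 0, -0.22]],
    [[-0.6, -0.9, -0.2], [0, 0, -0.22]]
  ],
  "gripper": 0.75
}}

```text
t: 53.72
ee_pos: [574.1, -111.0, 229.8]
orientation: [3.141, -0.007, 0.001]
ft_force: [-0.2, 0.2, -0.8]
width: 65.6
```

```bash
python3 - <<'E'
from h import *
go([480,150,230],0)
E
```

```text
t 53.73 pos [ 574.1 -111.   229.8] rv [ 3.141e+00 -7.000e-03  1.000e-03] F [-0.2  0.2 -0.8] w 65.6 q [-0.21  0.32  1.68 -0.    1.14 -0.21]
shift [-0.635 -1.738 -0.003] turn [ 0.    -0.001 -0.004] dist 277.0
```

{"api": "move_arm", "payload": {
  "motion": [
    [[-0.35, -0.95, 0], [0, 0, 0]],
    [[-0.35, -0.95, 0], [0, 0, 0]],
    [[-0.35, -0.95, 0], [0, 0, 0]],
    [[-0.35, -0.95, 0], [0, 0, 0]],
    [[-0.35, -0.95, 0], [0, 0, 0]]
  ]
}}

```text
t: 54.35
ee_pos: [522.7, 30.8, 229.5]
orientation: [3.141, -0.009, 0.0]
ft_force: [0.8, 0.5, -0.1]
width: 65.8
```

{"api": "move_arm", "payload": {
  "motion": [
    [[-0.28, -0.75, 0], [0, 0, 0]],
    [[-0.28, -0.75, 0], [0, 0, 0]],
    [[-0.28, -0.75, 0], [0, 0, 0]],
    [[-0.28, -0.75, 0], [0, 0, 0]],
    [[-0.28, -0.75, 0], [0, 0, 0]]
  ]
}}

```text
t: 54.98
ee_pos: [481.2, 143.2, 229.5]
orientation: [3.141, -0.011, 0.0]
ft_force: [0.5, -0.5, 0.5]
width: 65.3
```

```bash
python3 - <<'E'
from h import *
st(); im=wrist('w32.png'); pp('wrist','tee1','valve1')
E
```

```text
t 54.98 pos [481.2 143.2 229.5] rv [ 3.141 -0.011  0.   ] F [ 0.5 -0.5  0.5] w 65.3 q [ 0.27  0.19  1.86 -0.    1.09  0.27]
wrist tee1 [(0.84, [422.0, 244.0, 14.0])]
wrist valve1 [(0.98, [423.0, 126.0, 17.0]), (0.85, [538.0, 269.0, 16.0]), (0.5, [569.0, -94.0, 17.0])]
```

View pics/w32.png

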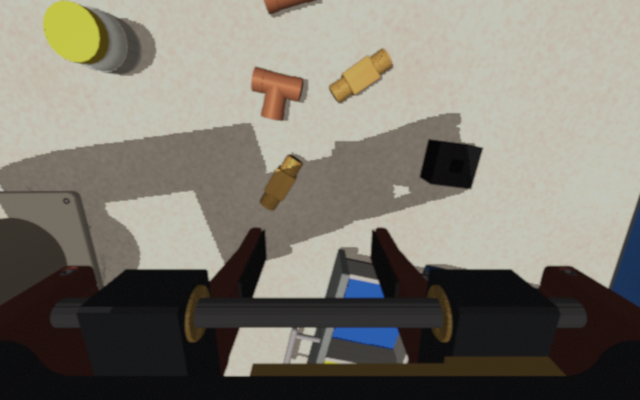

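```bash
cat >> h.py <<'E'
def mpose(im,cls,z,cam='wrist',show=True):
    out=[]
    for d in ctrl.regions_of(cam,cls):
        if d['p']<.3: continue
        m=d['mask'].astype(np.uint8)
        c=max(cv2.findContours(m,0,2)[0],key=cv2.contourArea)[:,0].astype(float)
        P=np.array([back(im,u,z)[:2] for u in c]).astype(np.float32)
        r=cv2.minAreaRect(P); M=cv2.moments(P.reshape(-1,1,2)); cen=(M['m10']/M['m00'],M['m01']/M['m00'])
        b=cv2.boxPoints(r); e=[b[1]-b[0],b[2]-b[1]]; 
        e=max(e,key=np.linalg.norm); 
        print(cls,round(d['p'],2),'rect c',np.round(r[0],1),'size',np.round(r[1],0),'long axis deg',round(float(np.degrees(np.arctan2(e[1],e[0])))%180,1),'centroid',np.round(cen,1), 'px',c.min(0),c.max(0))
E
python3 - <<'E'
from h import *
im=wrist('w33.png')
mpose(im,'valve1',20); mpose(im,'tee1',18)
E
```

```text
valve1 0.92 rect c [538.4 267.5] size [88. 32.] long axis deg 33.7 centroid [538.1 267.3] px [330.  50.] [392. 101.]
valve1 0.88 rect c [425.5 121.3] size [91. 34.] long axis deg 56.8 centroid [424.9 121.6] px [259. 154.] [302. 210.]
tee1 0.98 rect c [445.8 348.2] size [15. 65.] long axis deg 179.6 centroid [437.  350.6] px [263.   0.] [315.  14.]
tee1 0.67 rect c [ 529.6 -176.7] size [ 79. 225.] long axis deg 178.5 centroid [ 538.4 -177.7] px [284. 327.] [408. 363.]
tee1 0.57 rect c [423.1 243.6] size [63. 69.] long axis deg 166.7 centroid [424.7 249. ] px [252.  67.] [303. 121.]
```

```bash
python3 - <<'E'
from h import *
go([424.5,123,80],-33.2)
E
```

```text
t 55.27 pos [480.6 144.1 229.6] rv [ 3.142 -0.009 -0.   ] F [ 0.3  0.4 -0.5] w 65.6 q [ 0.27  0.19  1.86 -0.    1.09  0.27]
shift [-0.373  0.143  0.997] turn [0.    0.    0.548] dist 161.0
```

{"api": "move_arm", "payload": {
  "motion": [
    [[-0.37, 0.14, 0.3], [0, 0, 0.55]],
    [[-0.37, 0.14, 0.6], [0, 0, 0.55]],
    [[-0.37, 0.14, 0.99], [0, 0, 0.55]],
    [[-0.37, 0.14, 0.99], [0, 0, 0.55]],
    [[-0.37, 0.14, 0.99], [0, 0, 0.55]]
  ]
}}

```text
t: 55.9
ee_pos: [426.0, 124.2, 82.5]
orientation: [-3.011, 0.895, -0.002]
ft_force: [0.5, -0.3, 0.3]
width: 65.7
```

```bash
python3 - <<'E'
from h import *
go([424.5,123,-18],-33.2); wrist('w34.png')
E
```

```text
t 55.9 pos [426.  124.2  82.5] rv [-3.011e+00  8.950e-01 -2.000e-03] F [ 0.5 -0.3  0.3] w 65.7 q [ 0.26  0.34  2.1  -0.    0.71  0.83]
shift [-0.005  0.013  0.67 ] turn [-0.001 -0.001  0.002] dist 101.0
```

View pics/w34.png

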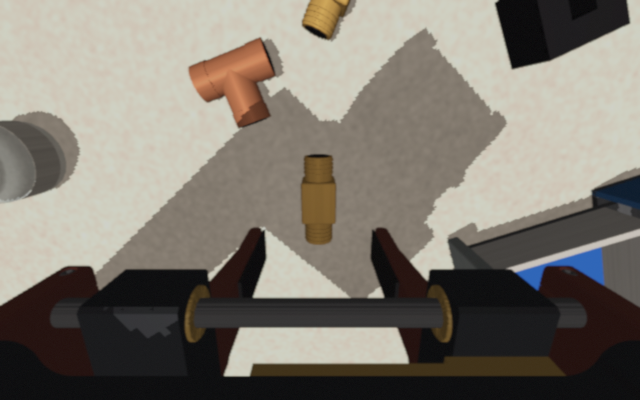

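```bash
python3 - <<'E'
from h import *
im=wrist('w35.png'); print(back(im,(319,199),32)); mpose(im,'valve1',24); mpose(im,'tee1',18)
E
```

```text
[429.04366972 126.08807533  32.        ]
valve1 0.84 rect c [514.4 249.5] size [35. 29.] long axis deg 31.7 centroid [512.6 247.9] px [301.   0.] [350.  40.]
valve1 0.71 rect c [426.3 122.5] size [89. 33.] long axis deg 55.9 centroid [425.8 122.9] px [301. 154.] [336. 244.]
tee1 0.78 rect c [421.8 243.2] size [62. 70.] long axis deg 166.4 centroid [424.2 248.6] px [189.  39.] [274. 128.]
```

{"api": "move_arm", "payload": {
  "motion": [
    [[0, 0, 0.2], [0, 0, 0]],
    [[0, 0, 0.4], [0, 0, 0]],
    [[0, 0, 0.55], [0, 0, 0]],
    [[0, 0, 0.62], [0, 0, 0]],
    [[0, 0, 0.66], [0, 0, 0]]
  ]
}}

```text
t: 56.72
ee_pos: [425.5, 124.1, -17.5]
orientation: [-3.01, 0.899, -0.002]
ft_force: [-0.5, 0.3, -0.6]
width: 66.1
```

```bash
python3 - <<'E'
from h import *
st(); wrist('w36.png')
E
```

```text
t 56.73 pos [425.5 124.1 -17.5] rv [-3.01e+00  8.99e-01 -2.00e-03] F [-0.5  0.3 -0.6] w 66.1 q [0.26 0.55 2.13 0.   0.47 0.84]
```

View pics/w36.png

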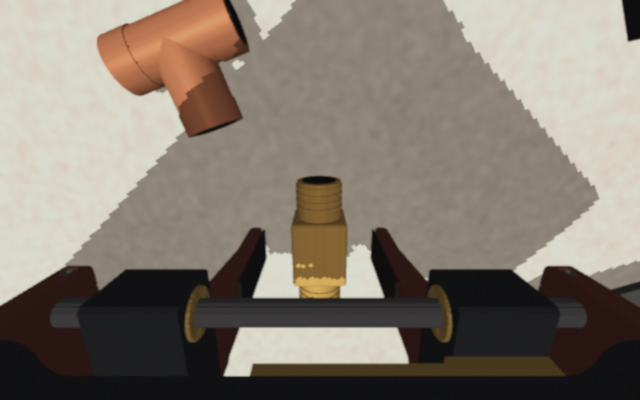

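{"api": "move_arm", "payload": {
  "motion": [
    [[0, 0.02, 0], [0, 0, 0]],
    [[0, 0.02, 0], [0, 0, 0]],
    [[0, 0.02, 0], [0, 0, 0]],
    [[0, 0.02, 0], [0, 0, 0]],
    [[0, 0.02, 0], [0, 0, 0]]
  ],
  "gripper": 0
}}

```text
t: 57.4
ee_pos: [423.6, 121.5, -17.6]
orientation: [-3.01, 0.9, -0.001]
ft_force: [-0.9, -1.5, 5.4]
width: 31.9
```

{"api": "move_arm", "payload": {
  "motion": [
    [[0, 0, -0.15], [0, 0, 0]],
    [[0, 0, -0.4], [0, 0, 0]],
    [[0, 0, -0.7], [0, 0, 0]],
    [[0, 0, -1], [0, 0, 0]],
    [[0, 0, -1], [0, 0, 0]]
  ]
}}

```text
t: 58.02
ee_pos: [425.1, 122.0, 134.6]
orientation: [-3.007, 0.899, -0.008]
ft_force: [0.3, 0.2, -3.0]
width: 31.8
```

```bash
cat >> h.py <<'E'
def L(x,y):
    a=np.radians(-13.4); return [641.5+x*np.cos(a)-y*np.sin(a), -214.3+x*np.sin(a)+y*np.cos(a)]
E
python3 - <<'E'
from h import *
st(); wrist('w37.png')
print(L(-99,-115),L(-99,-45))
go(L(-99,-115)+[140],-103.4); go(L(-99,-115)+[140],76.6)
E
```

```text
t 58.02 pos [425.1 122.  134.6] rv [-3.007  0.899 -0.008] F [ 0.3  0.2 -3. ] w 31.8 q [0.25 0.24 2.07 0.   0.83 0.83]
[np.float64(518.5441791554417), np.float64(-303.22618354815904)] [np.float64(534.7665324000327), np.float64(-235.13187207350128)]
t 58.08 pos [423.6 121.6 132.8] rv [-3.009e+00  8.990e-01 -3.000e-03] F [-0.6 -0.1 -3.9] w 31.8 q [0.25 0.24 2.07 0.   0.83 0.83]
shift [ 2.083  2.02  -0.049] turn [-0.002 -0.     1.169] dist 435.0
t 58.08 pos [423.6 121.6 132.8] rv [-3.009e+00  8.990e-01 -3.000e-03] F [-0.6 -0.1 -3.9] w 31.8 q [0.25 0.24 2.07 0.   0.83 0.83]
shift [ 2.083  2.02  -0.049] turn [ 0.    -0.003 -1.831] dist 435.0
```

View pics/w37.png

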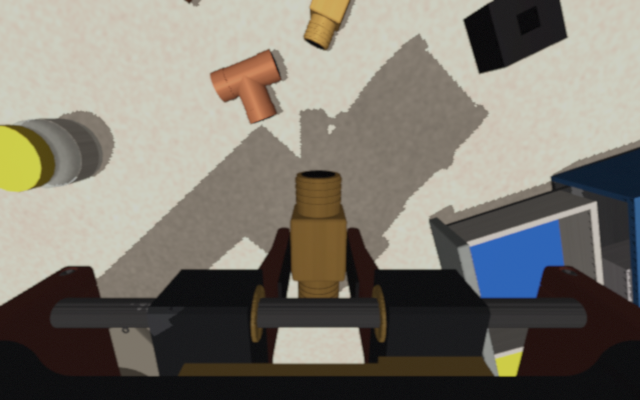

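{"api": "move_arm", "payload": {
  "motion": [
    [[0.95, 0.92, -0.05], [0, 0, 0.6]],
    [[0.95, 0.92, -0.05], [0, 0, 0.6]],
    [[0.95, 0.92, -0.05], [0, 0, 0.6]],
    [[0.95, 0.92, -0.05], [0, 0, 0.6]],
    [[0.95, 0.92, -0.05], [0, 0, 0.6]]
  ]
}}

```text
t: 58.7
ee_pos: [465.0, -72.8, 137.5]
orientation: [2.582, -1.787, -0.006]
ft_force: [0.8, 0.6, -2.6]
width: 31.6
```

```bash
python3 - <<'E'
from h import *
go(L(-99,-115)+[140],-103.4)
E
```

```text
t 58.7 pos [465.  -72.8 137.5] rv [ 2.582 -1.787 -0.006] F [ 0.8  0.6 -2.6] w 31.6 q [-0.18  0.27  2.    0.    0.87  1.03]
shift [ 1.563  0.207 -0.019] turn [0.004 0.001 0.567] dist 237.0
```

{"api": "move_arm", "payload": {
  "motion": [
    [[0.9, 0.12, 0], [0, 0, 0.56]],
    [[0.9, 0.12, 0], [0, 0, 0.56]],
    [[0.9, 0.12, 0], [0, 0, 0.56]],
    [[0.9, 0.12, 0], [0, 0, 0.56]],
    [[0.9, 0.12, 0], [0, 0, 0.56]]
  ]
}}

```text
t: 59.32
ee_pos: [496.6, -203.0, 138.6]
orientation: [1.964, -2.451, -0.004]
ft_force: [-0.2, 0.5, -2.9]
width: 32.0
```

```bash
python3 - <<'E'
from h import *
go(L(-99,-115)+[140],-103.4)
E
```

```text
t 59.33 pos [ 496.6 -203.   138.6] rv [ 1.964 -2.451 -0.004] F [-0.2  0.5 -2.9] w 32.0 q [-0.41  0.36  1.86  0.    0.92  1.38]
shift [ 0.62  -0.289 -0.01 ] turn [0.002 0.001 0.013] dist 103.0
```

{"api": "move_arm", "payload": {
  "motion": [
    [[0.61, -0.29, 0], [0, 0, 0.01]],
    [[0.61, -0.29, 0], [0, 0, 0.01]],
    [[0.61, -0.29, 0], [0, 0, 0.01]],
    [[0.61, -0.29, 0], [0, 0, 0.01]],
    [[0.61, -0.29, 0], [0, 0, 0.01]]
  ]
}}

```text
t: 59.95
ee_pos: [519.1, -301.9, 139.4]
orientation: [1.948, -2.464, -0.002]
ft_force: [-0.3, -0.4, -2.3]
width: 31.7
```

```bash
python3 - <<'E'
from h import *
go(L(-99,-115)+[2],-103.4); wrist('w38.png')
E
```

```text
t 59.95 pos [ 519.1 -301.9  139.4] rv [ 1.948e+00 -2.464e+00 -2.000e-03] F [-0.3 -0.4 -2.3] w 31.7 q [-0.55  0.45  1.72  0.    0.97  1.26]
shift [0.01  0.001 0.916] turn [0.001 0.    0.001] dist 137.0
```

View pics/w38.png

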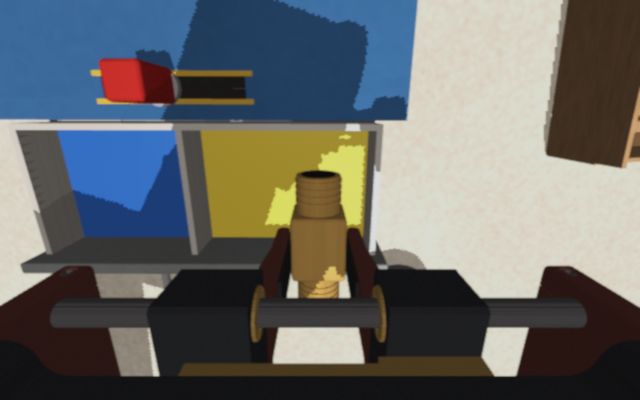

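{"api": "move_arm", "payload": {
  "motion": [
    [[0.01, 0, 0.3], [0, 0, 0]],
    [[0.01, 0, 0.55], [0, 0, 0]],
    [[0.01, 0, 0.75], [0, 0, 0]],
    [[0.01, 0, 0.85], [0, 0, 0]],
    [[0.01, 0, 0.9], [0, 0, 0]]
  ]
}}

```text
t: 60.62
ee_pos: [519.2, -304.7, 4.3]
orientation: [1.946, -2.466, -0.0]
ft_force: [0.0, -0.0, -2.2]
width: 31.8
```

{"api": "move_arm", "payload": {
  "motion": [
    [[0, 0, 0], [0, 0, 0]],
    [[0, 0, 0], [0, 0, 0]],
    [[0, 0, 0], [0, 0, 0]],
    [[0, 0, -0.3], [0, 0, 0]],
    [[0, 0, -0.7], [0, 0, 0]]
  ],
  "gripper": 0.55
}}

```text
t: 61.25
ee_pos: [518.2, -304.6, 110.0]
orientation: [1.945, -2.466, -0.004]
ft_force: [0.6, -0.5, -0.6]
width: 48.5
```

```bash
python3 - <<'E'
from h import *
st(); wrist('w39.png'); go([510,200,230],-40)
E
```

```text
t 61.25 pos [ 518.2 -304.6  110. ] rv [ 1.945 -2.466 -0.004] F [ 0.6 -0.5 -0.6] w 48.5 q [-0.55  0.49  1.74 -0.    0.92  1.26]
t 61.3 pos [ 522.9 -307.5  118.9] rv [-1.943  2.464 -0.015] F [ 2.2 -0.9  5.5] w 48.7 q [-0.55  0.48  1.73  0.    0.93  1.25]
shift [-3.268  0.865 -0.759] turn [-0.007 -0.008 -1.058] dist 520.0
```

View pics/w39.png

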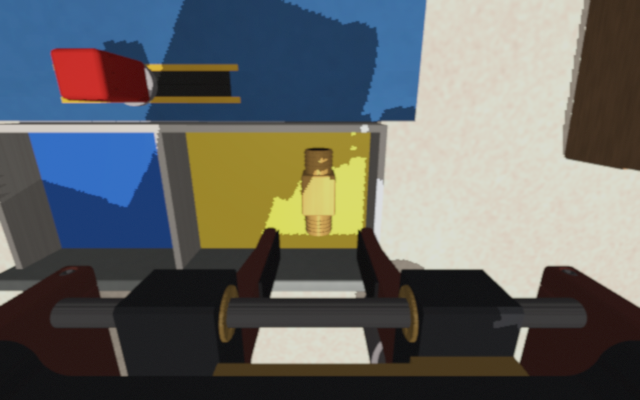

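```bash
python3 - <<'E'
from h import *
st(); im=snap('side','s40.png'); st(); go([510,170,230],-40)
pp('side','tee1','valve1','pin_grip')
E
```

```text
t 61.3 pos [ 522.9 -307.5  118.9] rv [-1.943  2.464 -0.015] F [ 2.2 -0.9  5.5] w 48.7 q [-0.55  0.48  1.73  0.    0.93  1.25]
t 61.35 pos [ 523.3 -307.7  116.6] rv [-1.943  2.464 -0.018] F [0.7 0.1 0.6] w 48.1 q [-0.55  0.48  1.73  0.    0.92  1.25]
t 61.35 pos [ 523.3 -307.7  116.6] rv [-1.943  2.464 -0.018] F [0.7 0.1 0.6] w 48.1 q [-0.55  0.48  1.73  0.    0.92  1.25]
shift [-3.073  0.82  -0.776] turn [-0.008 -0.009 -1.058] dist 491.0
side tee1 [(0.95, [427.0, 243.0, 16.0]), (0.82, [444.0, 378.0, 14.0])]
side valve1 [(0.75, [536.0, 270.0, 13.0]), (0.49, [517.0, -306.0, 35.0])]
side pin_grip [(0.57, [641.0, -205.0, 119.0])]
```

View pics/s40.png

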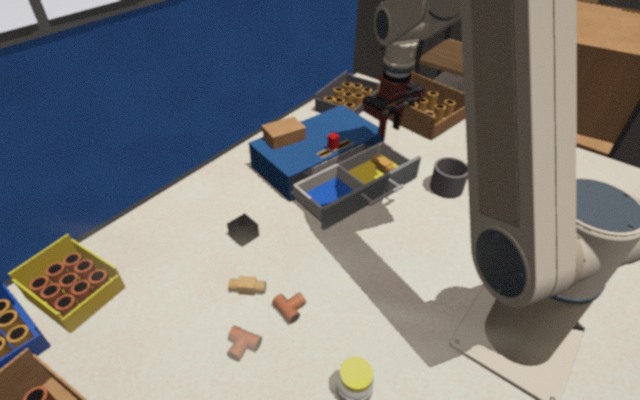

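{"api": "move_arm", "payload": {
  "motion": [
    [[-0.98, 0.3, -0.3], [0, 0, -0.4]],
    [[-0.98, 0.3, -0.3], [0, 0, -0.4]],
    [[-0.98, 0.3, -0.3], [0, 0, -0.4]],
    [[-0.98, 0.3, -0.3], [0, 0, -0.4]],
    [[-0.98, 0.3, -0.3], [0, 0, -0.4]]
  ],
  "gripper": 0.75
}}

```text
t: 62.12
ee_pos: [509.2, -152.1, 153.6]
orientation: [2.415, -2.008, -0.002]
ft_force: [0.4, 0.3, -0.6]
width: 66.1
```

```bash
python3 - <<'E'
from h import *
go([537.5,268,130],-56.3)
E
```

```text
t 62.12 pos [ 509.2 -152.1  153.6] rv [ 2.415e+00 -2.008e+00 -2.000e-03] F [ 0.4  0.3 -0.6] w 66.1 q [-0.31  0.33  1.86 -0.    0.95  1.08]
shift [-2.719 -0.696  0.157] turn [ 0.001  0.001 -0.387] dist 422.0
```

{"api": "move_arm", "payload": {
  "motion": [
    [[-0.98, -0.25, -0.1], [0, 0, -0.38]],
    [[-0.98, -0.25, -0.1], [0, 0, -0.38]],
    [[-0.98, -0.25, -0.1], [0, 0, -0.38]],
    [[-0.98, -0.25, -0.1], [0, 0, -0.38]],
    [[-0.98, -0.25, -0.1], [0, 0, -0.38]]
  ]
}}

```text
t: 62.75
ee_pos: [519.6, -1.7, 168.9]
orientation: [2.763, -1.493, -0.001]
ft_force: [0.1, -0.2, -0.4]
width: 65.9
```

```bash
python3 - <<'E'
from h import *
go([537.5,268,130],-56.3)
E
```

```text
t 62.75 pos [519.6  -1.7 168.9] rv [ 2.763e+00 -1.493e+00 -1.000e-03] F [ 0.1 -0.2 -0.4] w 65.9 q [-0.03  0.3   1.88 -0.    0.97  0.97]
shift [-1.439 -1.085  0.259] turn [ 0.001  0.    -0.008] dist 273.0
```

{"api": "move_arm", "payload": {
  "motion": [
    [[-0.9, -0.68, 0.2], [0, 0, 0]],
    [[-0.9, -0.68, 0.2], [0, 0, 0]],
    [[-0.9, -0.68, 0.2], [0, 0, 0]],
    [[-0.9, -0.68, 0.2], [0, 0, 0]],
    [[-0.9, -0.68, 0.2], [0, 0, 0]]
  ]
}}

```text
t: 63.38
ee_pos: [530.8, 166.9, 139.3]
orientation: [2.763, -1.493, -0.001]
ft_force: [0.5, -0.3, 1.0]
width: 65.6
```

```bash
python3 - <<'E'
from h import *
im=wrist('w41.png'); mpose(im,'valve1',20); mpose(im,'tee1',18)
go([537.5,268,130],-56.3)
E
```

```text
valve1 0.72 rect c [536.9 266.6] size [86. 39.] long axis deg 33.2 centroid [536.9 266.2] px [225.  88.] [262. 169.]
tee1 0.66 rect c [423.5 242.9] size [61. 80.] long axis deg 166.9 centroid [425.6 248.4] px [179. 186.] [242. 246.]
tee1 0.58 rect c [440.8 381.8] size [74. 76.] long axis deg 104.8 centroid [443.7 374.6] px [ 76. 118.] [149. 181.]
t 63.52 pos [531.  166.8 139.8] rv [ 2.763 -1.495  0.   ] F [0.1 0.4 0.5] w 65.7 q [ 0.28  0.39  1.82 -0.    0.93  1.27]
shift [-0.541 -0.405  0.065] turn [ 0.    -0.    -0.009] dist 102.0
```

View pics/w41.png

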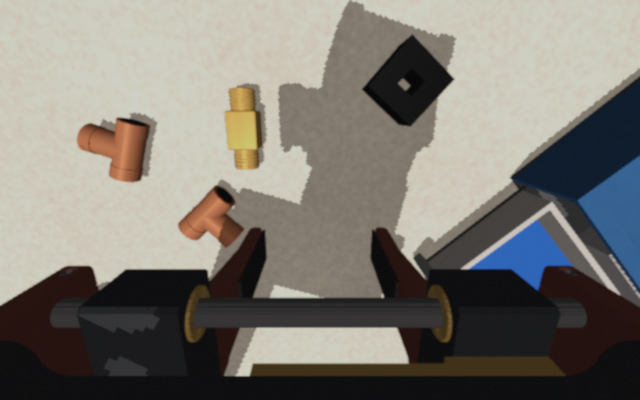

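{"api": "move_arm", "payload": {
  "motion": [
    [[-0.54, -0.4, 0], [0, 0, -0.01]],
    [[-0.54, -0.4, 0.1], [0, 0, -0.01]],
    [[-0.54, -0.4, 0.3], [0, 0, -0.01]],
    [[-0.54, -0.4, 0.45], [0, 0, -0.01]],
    [[-0.54, -0.4, 0.5], [0, 0, -0.01]]
  ]
}}

```text
t: 64.15
ee_pos: [535.9, 267.8, 63.5]
orientation: [2.77, -1.478, -0.002]
ft_force: [-0.3, 0.4, 0.5]
width: 65.9
```

```bash
python3 - <<'E'
from h import *
im=wrist('w42.png'); go([537.2,267.3,-18],-56.4)
E
```

```text
t 64.2 pos [536.  267.9  63.4] rv [ 2.770e+00 -1.478e+00 -2.000e-03] F [-0.3 -0.4 -0.2] w 65.8 q [ 0.44  0.55  1.76 -0.    0.83  1.42]
shift [ 0.008 -0.006  0.543] turn [0.002 0.    0.004] dist 81.0
```

View pics/w42.png

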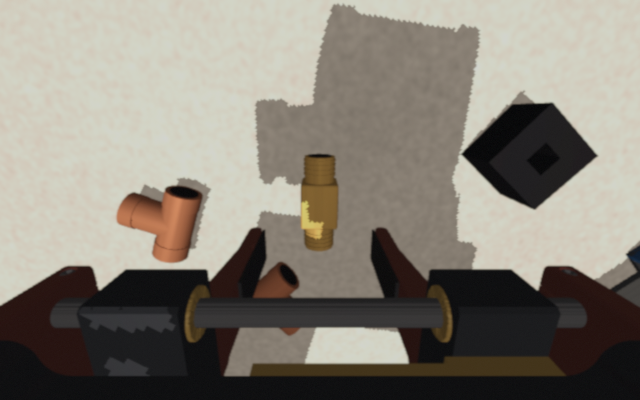

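{"api": "move_arm", "payload": {
  "motion": [
    [[0.005, 0, 0.2], [0, 0, 0]],
    [[0.005, 0, 0.35], [0, 0, 0]],
    [[0.005, 0, 0.45], [0, 0, 0]],
    [[0.005, 0, 0.52], [0, 0, 0]],
    [[0.005, 0, 0.54], [0, 0, 0]]
  ]
}}

```text
t: 64.82
ee_pos: [537.0, 268.4, -16.5]
orientation: [-2.773, 1.477, 0.0]
ft_force: [0.1, -0.3, 0.1]
width: 65.6
```

{"api": "move_arm", "payload": {
  "motion": [
    [[0, 0.01, 0], [0, 0, 0]],
    [[0, 0.01, 0], [0, 0, 0]],
    [[0, 0.01, 0], [0, 0, 0]],
    [[0, 0.01, 0], [0, 0, 0]],
    [[0, 0.01, 0], [0, 0, 0]]
  ],
  "gripper": 0
}}

```text
t: 65.45
ee_pos: [535.9, 267.8, -16.0]
orientation: [-2.772, 1.477, -0.001]
ft_force: [0.0, -0.4, 4.1]
width: 31.4
```

{"api": "move_arm", "payload": {
  "motion": [
    [[0, 0, -0.15], [0, 0, 0]],
    [[0, 0, -0.4], [0, 0, 0]],
    [[0, 0, -0.7], [0, 0, 0]],
    [[0, 0, -1], [0, 0, 0]],
    [[0, 0, -1], [0, 0, 0]]
  ]
}}

```text
t: 66.08
ee_pos: [537.7, 268.8, 136.9]
orientation: [-2.768, 1.474, -0.006]
ft_force: [0.2, 0.0, -2.0]
width: 32.0
```

```bash
python3 - <<'E'
from h import *
im=wrist('w43.png'); go(L(-99,-45)+[145],-103.4)
E
```

```text
t 66.12 pos [536.1 268.  134.6] rv [-2.771e+00  1.476e+00 -2.000e-03] F [ 0.  -0.2 -3.4] w 31.6 q [0.44 0.45 1.73 0.   0.96 1.42]
shift [ 2.779  1.879 -0.073] turn [-0.002  0.001  0.789] dist 503.0
```

View pics/w43.png

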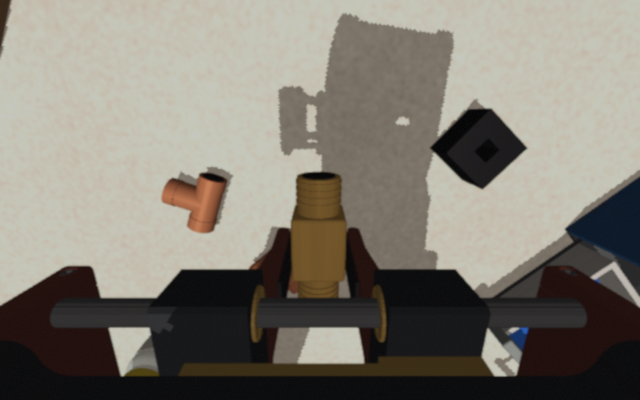

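{"api": "move_arm", "payload": {
  "motion": [
    [[0.98, 0.66, -0.07], [0, 0, 0.3]],
    [[0.98, 0.66, -0.07], [0, 0, 0.3]],
    [[0.98, 0.66, -0.07], [0, 0, 0.3]],
    [[0.98, 0.66, -0.07], [0, 0, 0.3]],
    [[0.98, 0.66, -0.07], [0, 0, 0.3]]
  ]
}}

```text
t: 66.75
ee_pos: [534.5, 90.5, 142.6]
orientation: [2.505, -1.893, -0.003]
ft_force: [-0.0, 0.1, -1.1]
width: 32.2
```

```bash
python3 - <<'E'
from h import *
go(L(-99,-45)+[145],-103.4)
E
```

```text
t 66.75 pos [534.5  90.5 142.6] rv [ 2.505 -1.893 -0.003] F [-0.   0.1 -1.1] w 32.2 q [0.15 0.36 1.85 0.   0.93 1.44]
shift [ 2.089  0.591 -0.016] turn [0.003 0.    0.488] dist 326.0
```

{"api": "move_arm", "payload": {
  "motion": [
    [[1, 0.28, -0.02], [0, 0, 0.48]],
    [[1, 0.28, -0.02], [0, 0, 0.48]],
    [[1, 0.28, -0.02], [0, 0, 0.48]],
    [[1, 0.28, -0.02], [0, 0, 0.48]],
    [[1, 0.28, -0.02], [0, 0, 0.48]]
  ]
}}

```text
t: 67.38
ee_pos: [536.0, -63.8, 146.4]
orientation: [1.961, -2.454, -0.002]
ft_force: [0.1, 0.7, -2.9]
width: 31.5
```

```bash
python3 - <<'E'
from h import *
go(L(-99,-45)+[145],-103.4)
E
```

```text
t 67.38 pos [536.  -63.8 146.4] rv [ 1.961e+00 -2.454e+00 -2.000e-03] F [ 0.1  0.7 -2.9] w 31.5 q [-0.14  0.36  1.85  0.    0.94  1.65]
shift [ 1.116 -0.244  0.009] turn [0.001 0.    0.011] dist 171.0
```

{"api": "move_arm", "payload": {
  "motion": [
    [[1, -0.22, 0], [0, 0, 0.01]],
    [[1, -0.22, 0], [0, 0, 0.01]],
    [[1, -0.22, 0], [0, 0, 0.01]],
    [[1, -0.22, 0], [0, 0, 0.01]],
    [[1, -0.22, 0], [0, 0, 0.01]]
  ]
}}

```text
t: 68.0
ee_pos: [535.0, -216.9, 146.7]
orientation: [1.948, -2.465, -0.002]
ft_force: [-0.5, 0.3, -2.0]
width: 31.5
```

```bash
python3 - <<'E'
from h import *
im=wrist('w44.png');go(L(-99,-45)+[4],-103.4)
E
```

```text
t 68.05 pos [ 535.  -216.9  146.8] rv [ 1.948e+00 -2.464e+00 -2.000e-03] F [-0.4  0.2 -2.9] w 32.1 q [-0.41  0.41  1.77  0.    0.97  1.4 ]
shift [ 0.119 -0.028  0.952] turn [0.001 0.001 0.001] dist 144.0
```

View pics/w44.png

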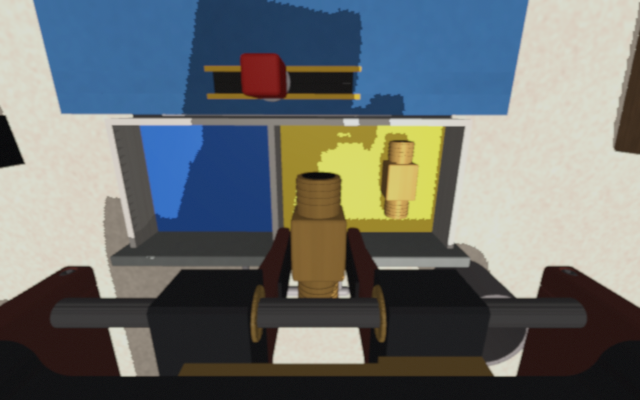

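{"api": "move_arm", "payload": {
  "motion": [
    [[0.12, -0.028, 0.2], [0, 0, 0]],
    [[0.12, -0.028, 0.5], [0, 0, 0]],
    [[0.12, -0.028, 0.75], [0, 0, 0]],
    [[0.12, -0.028, 0.88], [0, 0, 0]],
    [[0.12, -0.028, 0.94], [0, 0, 0]]
  ]
}}

```text
t: 68.68
ee_pos: [534.9, -236.4, 5.5]
orientation: [1.947, -2.465, -0.001]
ft_force: [-0.3, 0.4, -2.3]
width: 32.2
```

{"api": "move_arm", "payload": {
  "motion": [
    [[0, 0, 0.01], [0, 0, 0]],
    [[0, 0, 0.01], [0, 0, 0]],
    [[0, 0, 0.01], [0, 0, 0]],
    [[0, 0, -0.3], [0, 0, 0]],
    [[0, 0, -0.7], [0, 0, 0]]
  ],
  "gripper": 0.55
}}

```text
t: 69.3
ee_pos: [533.9, -237.1, 111.8]
orientation: [1.944, -2.466, -0.003]
ft_force: [1.4, -0.4, -0.1]
width: 48.2
```

```bash
python3 - <<'E'
from h import *
im=wrist('w45.png');st()
im=ctrl.get_image('side'); pp('side','tee1')
E
```

```text
t 69.35 pos [ 538.8 -239.3  120.5] rv [-1.942  2.463 -0.015] F [ 2.1 -0.3  4.4] w 48.2 q [-0.44  0.45  1.77  0.    0.91  1.37]
side tee1 [(0.96, [427.0, 243.0, 15.0]), (0.84, [442.0, 381.0, 14.0])]
```

View pics/w45.png

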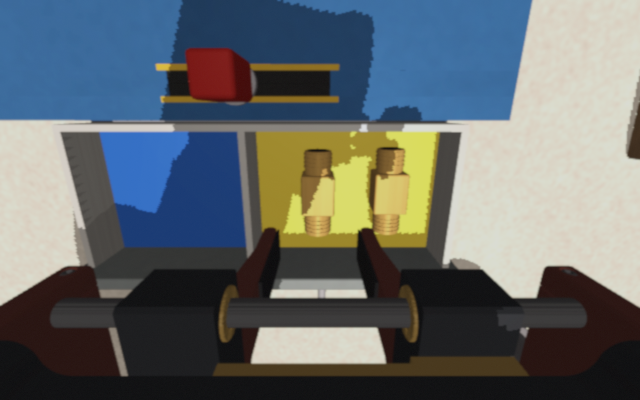

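```bash
python3 - <<'E'
from h import *
go([440,150,180],-13.3)
E
```

```text
t 69.45 pos [ 537.5 -238.7  115.3] rv [-1.943  2.464 -0.011] F [ 0.6 -0.5 -0.5] w 47.8 q [-0.44  0.46  1.77  0.    0.9   1.37]
shift [-2.368  1.233 -0.445] turn [-0.005 -0.007 -1.503] dist 406.0
```

{"api": "move_arm", "payload": {
  "motion": [
    [[-0.95, 0.5, -0.3], [0, 0, -0.7]],
    [[-0.95, 0.5, -0.3], [0, 0, -0.7]],
    [[-0.95, 0.5, -0.3], [0, 0, -0.7]],
    [[-0.95, 0.5, -0.3], [0, 0, -0.7]],
    [[-0.95, 0.5, -0.3], [0, 0, -0.7]]
  ]
}}

```text
t: 70.08
ee_pos: [494.6, -80.8, 155.7]
orientation: [2.699, -1.607, -0.001]
ft_force: [-0.7, -0.1, -0.2]
width: 48.2
```

```bash
python3 - <<'E'
from h import *
go([440,140,180],-13.3)
E
```

```text
t 70.08 pos [494.6 -80.8 155.7] rv [ 2.699e+00 -1.607e+00 -1.000e-03] F [-0.7 -0.1 -0.2] w 48.2 q [-0.19  0.29  1.93 -0.    0.93  0.89]
shift [-1.468 -0.382 -0.162] turn [ 0.     0.001 -0.804] dist 229.0
```

{"api": "move_arm", "payload": {
  "motion": [
    [[-0.98, -0.26, -0.16], [0, 0, -0.8]],
    [[-0.98, -0.26, -0.16], [0, 0, -0.8]],
    [[-0.98, -0.26, -0.16], [0, 0, -0.8]],
    [[-0.98, -0.26, -0.16], [0, 0, -0.8]],
    [[-0.98, -0.26, -0.16], [0, 0, -0.8]]
  ],
  "gripper": 0.62
}}

```text
t: 70.7
ee_pos: [459.0, 66.5, 179.6]
orientation: [3.12, -0.369, -0.001]
ft_force: [0.4, 0.4, -0.1]
width: 54.5
```

```bash
python3 - <<'E'
from h import *
go([425,170,120],-13.3)
E
```

```text
t 70.7 pos [459.   66.5 179.6] rv [ 3.12e+00 -3.69e-01 -1.00e-03] F [ 0.4  0.4 -0.1] w 54.5 q [ 0.12  0.2   1.98 -0.    0.96  0.35]
shift [-0.381 -0.618  0.397] turn [ 0.     0.001 -0.003] dist 124.0
```

{"api": "move_arm", "payload": {
  "motion": [
    [[-0.38, -0.62, 0.3], [0, 0, 0]],
    [[-0.38, -0.62, 0.3], [0, 0, 0]],
    [[-0.38, -0.62, 0.3], [0, 0, 0]],
    [[-0.38, -0.62, 0.3], [0, 0, 0]],
    [[-0.38, -0.62, 0.3], [0, 0, 0]]
  ]
}}

```text
t: 71.32
ee_pos: [426.2, 169.3, 135.4]
orientation: [-3.119, 0.373, -0.001]
ft_force: [-0.4, -0.6, -0.7]
width: 54.2
```

```bash
python3 - <<'E'
from h import *
im=wrist('w46.png'); pp('wrist','tee1'); mpose(im,'tee1',18); go([421,230.5,60],-13.3)
a=im['pixels'][40:240,220:420,::-1]; cv2.imwrite('pics/w46z.png',cv2.resize(a,None,fx=3,fy=3,interpolation=2))
E
```

```text
wrist tee1 [(0.69, [423.0, 244.0, 15.0])]
tee1 0.88 rect c [431.3 346.8] size [15. 37.] long axis deg 166.4 centroid [429.2 349.6] px [260.   0.] [299.  18.]
tee1 0.81 rect c [422.6 242.9] size [62. 67.] long axis deg 166.3 centroid [424.2 248.5] px [267.  89.] [330. 149.]
t 71.47 pos [426.1 169.4 135.5] rv [-3.119e+00  3.720e-01 -1.000e-03] F [-1.  -0.7  0.8] w 54.1 q [ 0.35  0.26  2.03 -0.    0.85  0.59]
shift [-0.129 -0.387  0.503] turn [-0.    -0.001 -0.005] dist 97.0
```

View pics/w46.png

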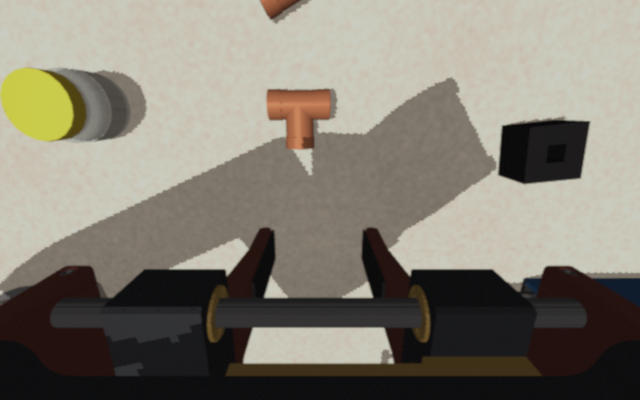

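View pics/w46z.png

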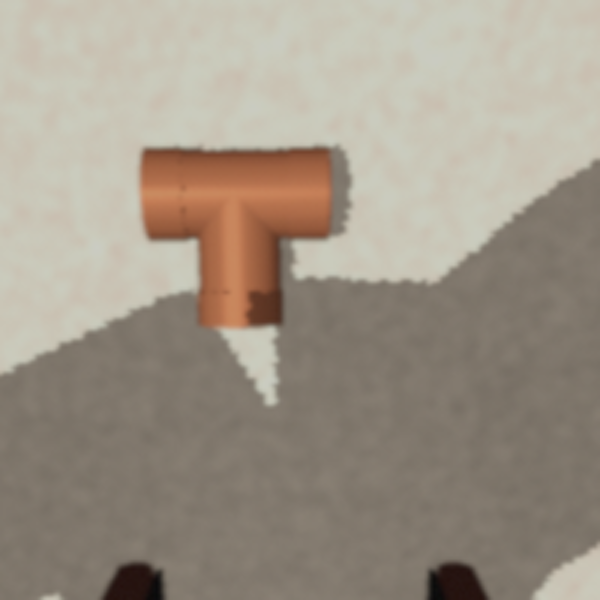

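```bash
python3 - <<'E'
from h import *
im=wrist('w47.png'); p=back(im,(299.3,40+278/3),17); print(p); go([p[0],p[1],55],-13.4)
E
```

```text
[419.65534263 229.88763587  17.        ]
t 71.53 pos [426.  169.6 135.5] rv [-3.119e+00  3.720e-01 -1.000e-03] F [0.4 0.  0.3] w 54.8 q [ 0.35  0.26  2.03 -0.    0.85  0.59]
shift [-0.136 -0.381  0.536] turn [-0.    -0.001 -0.003] dist 101.0
```

{"api": "move_arm", "payload": {
  "motion": [
    [[-0.135, -0.38, 0], [0, 0, 0]],
    [[-0.135, -0.38, 0.2], [0, 0, 0]],
    [[-0.135, -0.38, 0.5], [0, 0, 0]],
    [[-0.135, -0.38, 0.54], [0, 0, 0]],
    [[-0.135, -0.38, 0.54], [0, 0, 0]]
  ]
}}

```text
t: 72.15
ee_pos: [419.4, 230.2, 54.6]
orientation: [3.12, -0.37, -0.0]
ft_force: [-0.4, -0.0, -0.2]
width: 54.5
```

{"api": "move_arm", "payload": {
  "motion": [
    [[0, 0, 0.2], [0, 0, 0]],
    [[0, 0, 0.35], [0, 0, 0]],
    [[0, 0, 0.43], [0, 0, 0]],
    [[0, 0, 0.48], [0, 0, 0]],
    [[0, 0, 0.49], [0, 0, 0]]
  ]
}}

```text
t: 72.78
ee_pos: [419.5, 230.5, -19.0]
orientation: [-3.119, 0.369, -0.001]
ft_force: [0.1, -0.2, 1.1]
width: 54.4
```

```bash
python3 - <<'E'
from h import *
im=wrist('w48.png'); st()
E
```

```text
t 72.83 pos [419.5 230.5 -19. ] rv [-3.119e+00  3.690e-01 -1.000e-03] F [-0.3 -0.1 -1. ] w 54.3 q [ 0.48  0.58  2.05 -0.    0.51  0.71]
```

View pics/w48.png

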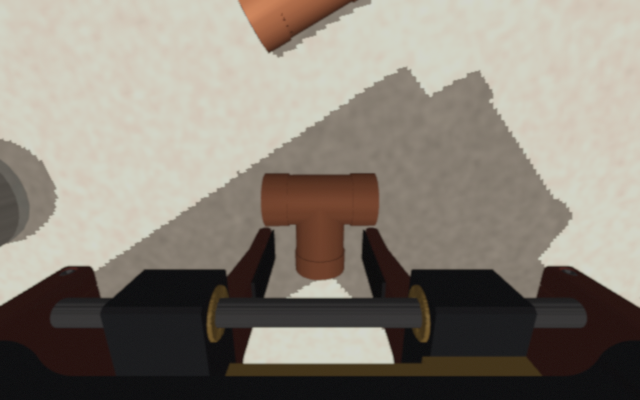

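{"api": "move_arm", "payload": {
  "motion": [
    [[0, 0.015, 0], [0, 0, 0]],
    [[0, 0.015, 0], [0, 0, 0]],
    [[0, 0.015, 0], [0, 0, 0]],
    [[0, 0.015, 0], [0, 0, 0]],
    [[0, 0.015, 0], [0, 0, 0]]
  ],
  "gripper": 0
}}

```text
t: 73.45
ee_pos: [418.8, 228.2, -19.1]
orientation: [-3.12, 0.369, -0.001]
ft_force: [-0.5, -1.6, 4.6]
width: 29.4
```

{"api": "move_arm", "payload": {
  "motion": [
    [[0, 0, -0.1], [0, 0, 0]],
    [[0, 0, -0.35], [0, 0, 0]],
    [[0, 0, -0.65], [0, 0, 0]],
    [[0, 0, -0.95], [0, 0, 0]],
    [[0, 0, -1], [0, 0, 0]]
  ]
}}

```text
t: 74.08
ee_pos: [420.1, 229.1, 133.8]
orientation: [-3.117, 0.368, -0.007]
ft_force: [0.2, -0.1, -2.0]
width: 29.0
```

```bash
python3 - <<'E'
from h import *
im=wrist('w49.png'); go(L(-112,132)+[160],-103.4)
E
```

```text
t 74.12 pos [419.5 228.8 133. ] rv [-3.118  0.368 -0.005] F [-0.3 -0.6 -1.8] w 29.3 q [0.47 0.29 2.   0.   0.85 0.71]
shift [ 1.38   1.648 -0.18 ] turn [-0.004 -0.     1.499] dist 324.0
```

View pics/w49.png

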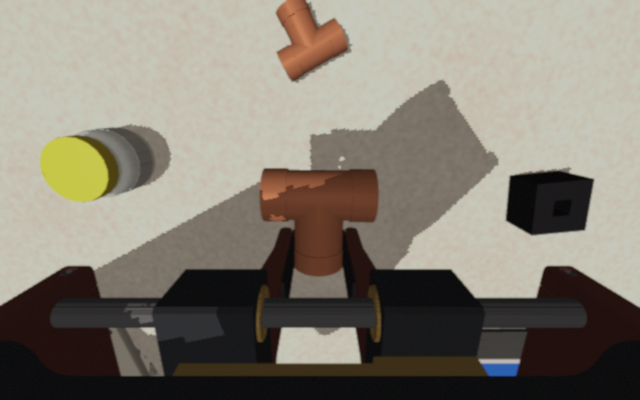

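{"api": "move_arm", "payload": {
  "motion": [
    [[0.75, 0.9, -0.18], [0, 0, 0.8]],
    [[0.75, 0.9, -0.18], [0, 0, 0.8]],
    [[0.75, 0.9, -0.18], [0, 0, 0.8]],
    [[0.75, 0.9, -0.18], [0, 0, 0.8]],
    [[0.75, 0.9, -0.18], [0, 0, 0.8]]
  ]
}}

```text
t: 74.75
ee_pos: [495.3, 69.6, 155.8]
orientation: [2.694, -1.613, -0.004]
ft_force: [-0.0, 0.4, -1.1]
width: 29.0
```

```bash
python3 - <<'E'
from h import *
go(L(-112,132)+[160],-103.4)
E
```

```text
t 74.75 pos [495.3  69.6 155.8] rv [ 2.694 -1.613 -0.004] F [-0.   0.4 -1.1] w 29.0 q [0.12 0.29 1.93 0.   0.93 1.19]
shift [ 0.975  0.009 -0.029] turn [0.003 0.    0.693] dist 146.0
```

{"api": "move_arm", "payload": {
  "motion": [
    [[0.97, 0, -0.02], [0, 0, 0.69]],
    [[0.97, 0, -0.02], [0, 0, 0.69]],
    [[0.97, 0, -0.02], [0, 0, 0.69]],
    [[0.97, 0, -0.02], [0, 0, 0.69]],
    [[0.97, 0, -0.02], [0, 0, 0.69]]
  ]
}}

```text
t: 75.38
ee_pos: [564.6, -57.3, 158.6]
orientation: [1.958, -2.454, -0.004]
ft_force: [0.4, 0.3, -1.0]
width: 29.4
```

```bash
python3 - <<'E'
from h import *
im=wrist('w50.png');go(L(-112,132)+[4],-103.4)
E
```

```text
t 75.42 pos [564.7 -57.1 159. ] rv [ 1.961 -2.452 -0.003] F [-0.4 -0.5 -1.9] w 29.4 q [-0.12  0.38  1.78  0.    0.99  1.67]
shift [0.021 0.003 1.033] turn [ 0.003 -0.     0.012] dist 155.0
```

View pics/w50.png

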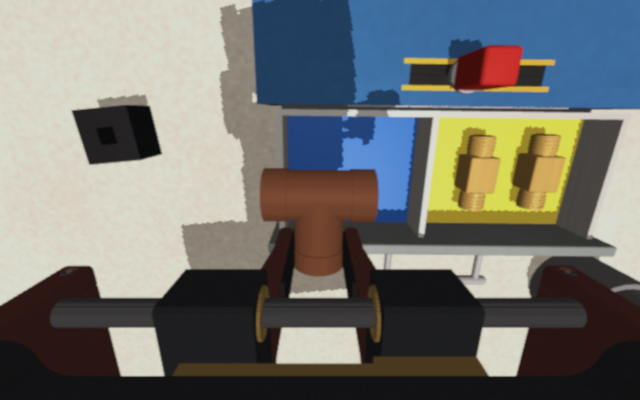

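```bash
python3 - <<'E'
from h import *
im=wrist('w51.png')
a=np.radians(-13.4)
def toL(P): d=P[:2]-np.array([641.5,-214.3]); return np.round([d[0]*np.cos(a)+d[1]*np.sin(a),-d[0]*np.sin(a)+d[1]*np.cos(a)],1)
for uv,z in [((288,118),62),((413,120),62),((418,232),62),((286,212),18),((410,212),18),((430,120),62),((622,122),62),((500,240),84)]: print(uv,toL(back(im,uv,z)))
E
```

```text
(288, 118) [-38.4 165.3]
(413, 120) [-38.8  40.6]
(418, 232) [-159.9   21.7]
(286, 212) [-153.8  174.4]
(410, 212) [-151.9   17.8]
(430, 120) [-38.6  23.6]
(622, 122) [ -38.2 -168.7]
(500, 240) [-158.3  -56.7]
```

{"api": "move_arm", "payload": {
  "motion": [
    [[0.054, 0.003, 0.25], [0, 0, 0.01]],
    [[0.054, 0.003, 0.5], [0, 0, 0.01]],
    [[0.054, 0.003, 0.75], [0, 0, 0.01]],
    [[0.054, 0.003, 0.9], [0, 0, 0.01]],
    [[0.054, 0.003, 0.98], [0, 0, 0.01]]
  ]
}}

```text
t: 76.1
ee_pos: [562.6, -64.4, 12.1]
orientation: [1.948, -2.463, -0.003]
ft_force: [-0.9, 0.8, -1.1]
width: 29.2
```

{"api": "move_arm", "payload": {
  "motion": [
    [[0, 0, 0.05], [0, 0, 0]],
    [[0, 0, 0.05], [0, 0, 0]],
    [[0, 0, 0.05], [0, 0, 0]],
    [[0, 0, 0.05], [0, 0, 0]],
    [[0, 0, 0.05], [0, 0, 0]]
  ]
}}

```text
t: 76.72
ee_pos: [564.0, -65.0, 6.6]
orientation: [-1.945, 2.466, -0.001]
ft_force: [0.6, 0.5, -1.0]
width: 29.2
```

{"api": "move_arm", "payload": {
  "motion": [
    [[0, 0, 0], [0, 0, 0]],
    [[0, 0, 0], [0, 0, 0]],
    [[0, 0, 0], [0, 0, 0]],
    [[0, 0, -0.3], [0, 0, 0]],
    [[0, 0, -0.7], [0, 0, 0]]
  ],
  "gripper": 0.5
}}

```text
t: 77.35
ee_pos: [562.3, -64.8, 110.9]
orientation: [1.944, -2.465, -0.004]
ft_force: [0.8, 0.3, -0.1]
width: 44.0
```

```bash
python3 - <<'E'
from h import *
im=wrist('w52.png');st();snap('side','s52.png'); pp('side','tee1')
go([450,300,160],-40)
E
```

```text
t 77.4 pos [567.7 -65.5 119.4] rv [-1.941  2.462 -0.01 ] F [ 2.4 -0.5  5.2] w 44.0 q [-0.14  0.43  1.81  0.    0.89  1.67]
side tee1 [(0.84, [582.0, -67.0, 34.0]), (0.81, [445.0, 382.0, 16.0])]
t 77.5 pos [566.3 -65.3 114.4] rv [-1.942  2.463 -0.008] F [ 0.   0.7 -0.4] w 44.0 q [-0.14  0.44  1.81  0.    0.89  1.67]
shift [-2.188  1.32  -0.311] turn [-0.006 -0.003 -1.058] dist 386.0
```

View pics/w52.png

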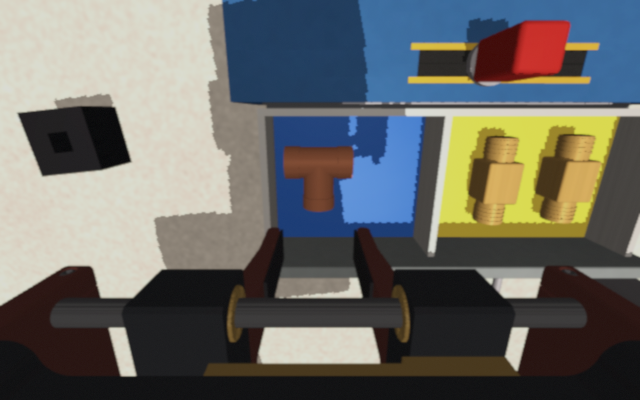

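```bash
python3 - <<'E'
from h import *
go([450,310,160],15)
E
```

```text
t 77.5 pos [566.3 -65.3 114.4] rv [-1.942  2.463 -0.008] F [ 0.   0.7 -0.4] w 44.0 q [-0.14  0.44  1.81  0.    0.89  1.67]
shift [-2.253  1.335 -0.311] turn [-0.005 -0.006 -1.975] dist 396.0
```

{"api": "move_arm", "payload": {
  "motion": [
    [[-0.6, 0.36, -0.4], [0, 0, -0.7]],
    [[-0.9, 0.53, -0.4], [0, 0, -0.8]],
    [[-0.9, 0.53, -0.4], [0, 0, -0.8]],
    [[-0.9, 0.53, -0.4], [0, 0, -0.8]],
    [[-0.9, 0.53, -0.4], [0, 0, -0.8]]
  ],
  "gripper": 0.62
}}

```text
t: 78.12
ee_pos: [516.9, 85.5, 170.1]
orientation: [2.784, -1.454, -0.002]
ft_force: [-0.9, -0.2, -0.6]
width: 54.2
```

```bash
python3 - <<'E'
from h import *
go([450,310,160],15)
E
```

```text
t 78.12 pos [516.9  85.5 170.1] rv [ 2.784e+00 -1.454e+00 -2.000e-03] F [-0.9 -0.2 -0.6] w 54.2 q [ 0.14  0.3   1.87 -0.    0.98  1.1 ]
shift [-1.483 -0.489  0.067] turn [ 1.000e-03  1.000e-03 -1.169e+00] dist 234.0
```

{"api": "move_arm", "payload": {
  "motion": [
    [[-0.98, -0.32, 0.05], [0, 0, -0.8]],
    [[-0.98, -0.32, 0.05], [0, 0, -0.8]],
    [[-0.98, -0.32, 0.05], [0, 0, -0.8]],
    [[-0.98, -0.32, 0.05], [0, 0, -0.8]],
    [[-0.98, -0.32, 0.05], [0, 0, -0.8]]
  ]
}}

```text
t: 78.75
ee_pos: [472.9, 233.4, 162.1]
orientation: [3.134, -0.196, -0.003]
ft_force: [0.6, 0.4, -0.0]
width: 54.1
```

```bash
python3 - <<'E'
from h import *
go([445,320,150],15)
E
```

```text
t 78.75 pos [472.9 233.4 162.1] rv [ 3.134e+00 -1.960e-01 -3.000e-03] F [ 0.6  0.4 -0. ] w 54.1 q [ 0.44  0.32  1.87 -0.    0.96  0.56]
shift [-0.257 -0.55   0.08 ] turn [ 0.001  0.002 -0.37 ] dist 92.0
```

{"api": "move_arm", "payload": {
  "motion": [
    [[-0.25, -0.5, 0.08], [0, 0, -0.37]],
    [[-0.25, -0.5, 0.08], [0, 0, -0.37]],
    [[-0.25, -0.5, 0.08], [0, 0, -0.37]],
    [[-0.25, -0.5, 0.08], [0, 0, -0.37]],
    [[-0.25, -0.5, 0.08], [0, 0, -0.37]]
  ]
}}

```text
t: 79.38
ee_pos: [446.9, 311.5, 151.4]
orientation: [3.116, 0.398, -0.001]
ft_force: [1.0, -0.5, -0.2]
width: 54.7
```

```bash
python3 - <<'E'
from h import *
st(); im=wrist('w53.png'); pp('wrist','tee1'); mpose(im,'tee1',18)
a=im['pixels'][40:240,220:420,::-1]; cv2.imwrite('pics/w53z.png',cv2.resize(a,None,fx=3,fy=3,interpolation=2))
E
```

```text
t 79.38 pos [446.9 311.5 151.4] rv [ 3.116e+00  3.980e-01 -1.000e-03] F [ 1.  -0.5 -0.2] w 54.7 q [ 0.59  0.35  1.84 -0.    0.95  0.33]
wrist tee1 [(0.88, [444.0, 376.0, 16.0])]
tee1 0.95 rect c [443.7 380.1] size [66. 61.] long axis deg 14.6 centroid [444.6 374.9] px [302.  94.] [360. 150.]
```

View pics/w53z.png

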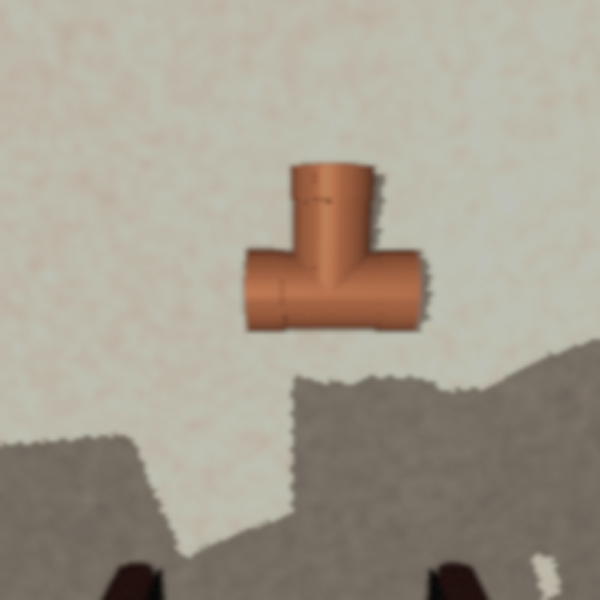

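```bash
python3 - <<'E'
from h import *
im=wrist('w54.png'); p=back(im,(220+333/3,40+205/3),17); print(p); go([p[0],p[1],55],14.6)
E
```

```text
[439.6366885  395.40611085  17.        ]
t 79.58 pos [447.  311.9 151.8] rv [-3.116 -0.4   -0.   ] F [ 0.  -0.3 -0.5] w 54.5 q [ 0.59  0.35  1.84 -0.    0.95  0.33]
shift [ 0.093 -0.551  0.645] turn [-0.    -0.     0.001] dist 128.0
```

{"api": "move_arm", "payload": {
  "motion": [
    [[0.093, -0.55, 0], [0, 0, 0]],
    [[0.093, -0.55, 0.2], [0, 0, 0]],
    [[0.093, -0.55, 0.5], [0, 0, 0]],
    [[0.093, -0.55, 0.64], [0, 0, 0]],
    [[0.093, -0.55, 0.64], [0, 0, 0]]
  ]
}}

```text
t: 80.2
ee_pos: [438.2, 394.7, 54.1]
orientation: [3.114, 0.401, -0.005]
ft_force: [0.9, 0.2, 0.6]
width: 54.3
```

{"api": "move_arm", "payload": {
  "motion": [
    [[0, 0, 0.2], [0, 0, 0]],
    [[0, 0, 0.35], [0, 0, 0]],
    [[0, 0, 0.43], [0, 0, 0]],
    [[0, 0, 0.48], [0, 0, 0]],
    [[0, 0, 0.49], [0, 0, 0]]
  ]
}}

```text
t: 80.82
ee_pos: [439.6, 395.9, -17.5]
orientation: [-3.115, -0.402, -0.001]
ft_force: [-0.1, -0.2, -0.6]
width: 54.7
```

```bash
python3 - <<'E'
from h import *
im=wrist('w55.png'); go([439.8,395,-19],14.6)
E
```

```text
t 80.88 pos [439.5 396.  -17.5] rv [-3.115e+00 -4.020e-01 -1.000e-03] F [ 0.  -0.5  0.8] w 54.3 q [0.71 0.67 1.8  0.   0.67 0.46]
shift [-0.     0.007  0.01 ] turn [-0.    -0.001  0.002] dist 2.0
```

View pics/w55.png

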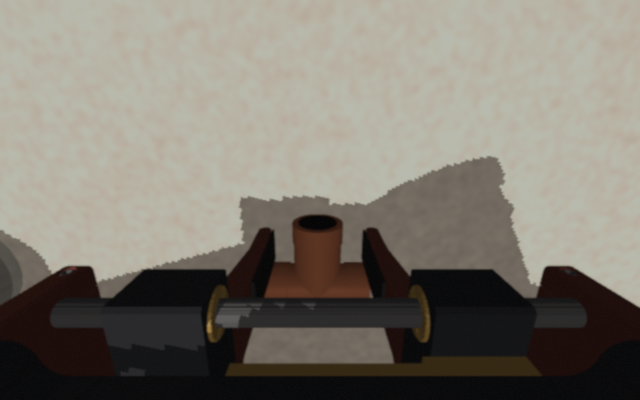

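{"api": "move_arm", "payload": {
  "motion": [
    [[0, 0, 0], [0, 0, 0]],
    [[0, 0, 0], [0, 0, 0]],
    [[0, 0, 0], [0, 0, 0]],
    [[0, 0, 0], [0, 0, 0]],
    [[0, 0, 0], [0, 0, 0]]
  ],
  "gripper": 0
}}

```text
t: 81.5
ee_pos: [439.3, 395.9, -17.6]
orientation: [-3.116, -0.402, -0.0]
ft_force: [-0.7, -0.1, 5.0]
width: 28.8
```

{"api": "move_arm", "payload": {
  "motion": [
    [[0, 0, -0.1], [0, 0, 0]],
    [[0, 0, -0.35], [0, 0, 0]],
    [[0, 0, -0.65], [0, 0, 0]],
    [[0, 0, -0.95], [0, 0, 0]],
    [[0, 0, -1], [0, 0, 0]]
  ]
}}

```text
t: 82.12
ee_pos: [440.8, 397.1, 135.8]
orientation: [-3.112, -0.402, -0.008]
ft_force: [0.4, 0.2, -2.8]
width: 28.4
```

```bash
python3 - <<'E'
from h import *
im=wrist('w56.png'); go(L(-112,57)+[160],76.6); go(L(-86,57)+[160],-103.4)
E
```

```text
t 82.17 pos [440.2 396.6 134.7] rv [-3.113 -0.402 -0.005] F [ 0.4  1.1 -2.3] w 28.9 q [ 0.71  0.44  1.75 -0.    0.95  0.46]
shift [-0.215  3.592 -0.176] turn [ 0.    -0.004 -1.031] dist 540.0
t 82.17 pos [440.2 396.6 134.7] rv [-3.113 -0.402 -0.005] F [ 0.4  1.1 -2.3] w 28.9 q [ 0.71  0.44  1.75 -0.    0.95  0.46]
shift [-0.062  3.674 -0.176] turn [-0.005 -0.     1.969] dist 552.0
```

View pics/w56.png

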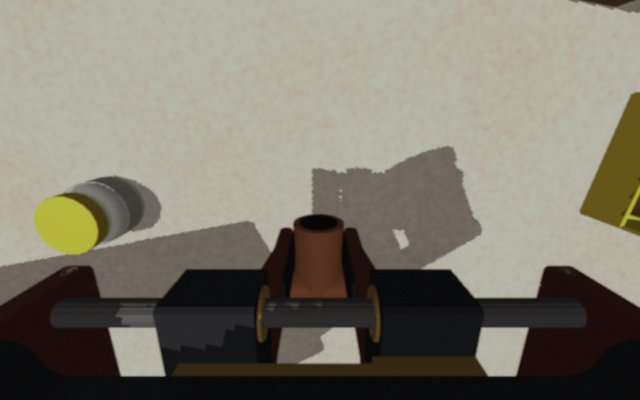

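{"api": "move_arm", "payload": {
  "motion": [
    [[-0.02, 1, -0.17], [0, 0, 0.55]],
    [[-0.02, 1, -0.17], [0, 0, 0.55]],
    [[-0.02, 1, -0.17], [0, 0, 0.55]],
    [[-0.02, 1, -0.17], [0, 0, 0.55]],
    [[-0.02, 1, -0.17], [0, 0, 0.55]]
  ]
}}

```text
t: 82.8
ee_pos: [473.7, 250.0, 156.5]
orientation: [3.101, -0.496, -0.003]
ft_force: [0.1, -0.2, -1.3]
width: 28.7
```

```bash
python3 - <<'E'
from h import *
go(L(-86,57)+[160],-103.4)
E
```

```text
t 82.8 pos [473.7 250.  156.5] rv [ 3.101e+00 -4.960e-01 -3.000e-03] F [ 0.1 -0.2 -1.3] w 28.7 q [0.46 0.34 1.85 0.   0.96 0.78]
shift [ 1.425  2.262 -0.023] turn [0.002 0.    1.421] dist 401.0
```

{"api": "move_arm", "payload": {
  "motion": [
    [[0.6, 0.96, -0.02], [0, 0, 0.7]],
    [[0.6, 0.96, -0.02], [0, 0, 0.7]],
    [[0.6, 0.96, -0.02], [0, 0, 0.7]],
    [[0.6, 0.96, -0.02], [0, 0, 0.7]],
    [[0.6, 0.96, -0.02], [0, 0, 0.7]]
  ]
}}

```text
t: 83.42
ee_pos: [514.5, 85.5, 159.9]
orientation: [2.719, -1.573, -0.002]
ft_force: [0.6, 0.4, -2.2]
width: 28.7
```

```bash
python3 - <<'E'
from h import *
go(L(-86,57)+[160],-103.4)
E
```

```text
t 83.42 pos [514.5  85.5 159.9] rv [ 2.719e+00 -1.573e+00 -2.000e-03] F [ 0.6  0.4 -2.2] w 28.7 q [0.14 0.31 1.88 0.   0.95 1.19]
shift [ 1.485e+00  4.190e-01 -1.000e-03] turn [0.001 0.    0.722] dist 231.0
```

{"api": "move_arm", "payload": {
  "motion": [
    [[1, 0.28, 0], [0, 0, 0.72]],
    [[1, 0.28, 0], [0, 0, 0.72]],
    [[1, 0.28, 0], [0, 0, 0.72]],
    [[1, 0.28, 0], [0, 0, 0.72]],
    [[1, 0.28, 0], [0, 0, 0.72]]
  ]
}}

```text
t: 84.05
ee_pos: [552.5, -65.2, 160.0]
orientation: [1.953, -2.46, -0.001]
ft_force: [-0.4, -0.2, -1.4]
width: 28.8
```

```bash
python3 - <<'E'
from h import *
go(L(-86,57)+[160],-103.4)
E
```

```text
t 84.05 pos [552.5 -65.2 160. ] rv [ 1.953e+00 -2.460e+00 -1.000e-03] F [-0.4 -0.2 -1.4] w 28.8 q [-0.14  0.36  1.81  0.    0.98  1.66]
shift [ 0.451 -0.232 -0.   ] turn [0.001 0.    0.005] dist 76.0
```

{"api": "move_arm", "payload": {
  "motion": [
    [[0.45, -0.23, 0], [0, 0, 0.005]],
    [[0.45, -0.23, 0], [0, 0, 0.005]],
    [[0.45, -0.23, 0.1], [0, 0, 0.005]],
    [[0.45, -0.23, 0.2], [0, 0, 0.005]],
    [[0.45, -0.23, 0.2], [0, 0, 0.005]]
  ]
}}

```text
t: 84.68
ee_pos: [568.6, -138.2, 128.4]
orientation: [1.94, -2.468, -0.006]
ft_force: [-0.8, 1.0, -2.1]
width: 28.6
```

```bash
python3 - <<'E'
from h import *
go(L(-86,57)+[6],-103.4); wrist('w57.png')
E
```

```text
t 84.67 pos [ 568.6 -138.2  128.4] rv [ 1.94  -2.468 -0.006] F [-0.8  1.  -2.1] w 28.6 q [-0.26  0.44  1.76  0.    0.94  1.55]
shift [ 0.001 -0.021  0.816] turn [ 0.004  0.    -0.004] dist 122.0
```

View pics/w57.png

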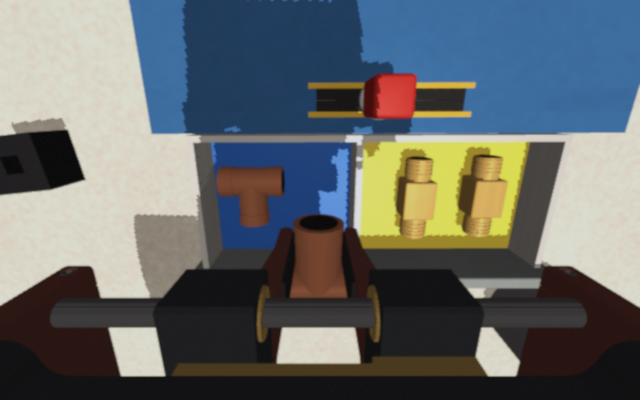

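{"api": "move_arm", "payload": {
  "motion": [
    [[-0.008, -0.015, 0.2], [0, 0, 0]],
    [[-0.008, -0.015, 0.4], [0, 0, 0]],
    [[-0.008, -0.015, 0.6], [0, 0, 0]],
    [[-0.008, -0.015, 0.7], [0, 0, 0]],
    [[-0.008, -0.015, 0.78], [0, 0, 0]]
  ]
}}

```text
t: 85.35
ee_pos: [573.3, -139.0, 13.5]
orientation: [-1.939, 2.471, -0.001]
ft_force: [-0.8, -0.8, -2.3]
width: 28.7
```

```bash
python3 - <<'E'
from h import *
go(L(-86,58.5)+[5],-103.4); wrist('w58.png')
E
```

```text
t 85.35 pos [ 573.3 -139.    13.5] rv [-1.939e+00  2.471e+00 -1.000e-03] F [-0.8 -0.8 -2.3] w 28.7 q [-0.26  0.62  1.8   0.    0.72  1.55]
shift [-0.007  0.015  0.056] turn [-0.001  0.    -0.006] dist 9.0
```

View pics/w58.png

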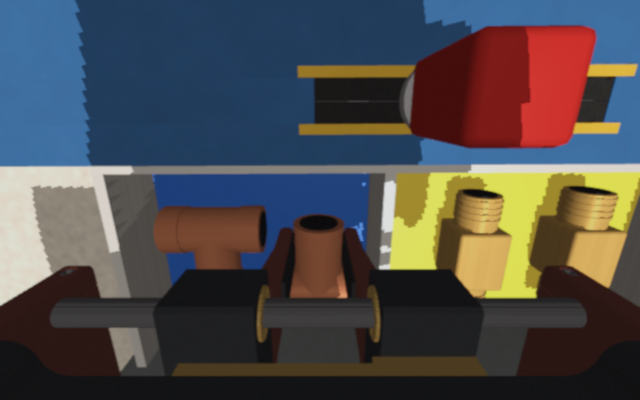

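{"api": "move_arm", "payload": {
  "motion": [
    [[-0.005, 0, 0.03], [0, 0, 0]],
    [[-0.005, 0, 0.06], [0, 0, 0]],
    [[-0.005, 0, 0.065], [0, 0, 0]],
    [[-0.005, 0, 0.065], [0, 0, 0]],
    [[-0.005, 0, 0.065], [0, 0, 0]]
  ]
}}

```text
t: 86.02
ee_pos: [573.2, -138.6, 4.1]
orientation: [-1.939, 2.472, -0.001]
ft_force: [-0.8, 0.1, -2.7]
width: 28.8
```

{"api": "move_arm", "payload": {
  "motion": [
    [[0, 0, 0], [0, 0, 0]],
    [[0, 0, 0], [0, 0, 0]],
    [[0, 0, 0], [0, 0, 0]],
    [[0, 0, -0.2], [0, 0, 0]],
    [[0, 0, -0.6], [0, 0, 0]]
  ],
  "gripper": 0.43
}}

```text
t: 86.65
ee_pos: [571.0, -138.0, 92.7]
orientation: [1.937, -2.469, -0.007]
ft_force: [0.8, 0.9, -0.3]
width: 38.0
```

{"api": "move_arm", "payload": {
  "motion": [
    [[0, 0, -0.3], [0, 0, 0]],
    [[-0.1, 0.3, -0.7], [0, 0, 0]],
    [[-0.2, 0.6, -0.7], [0, 0, 0]],
    [[-0.2, 0.6, -0.7], [0, 0, 0]],
    [[-0.2, 0.6, -0.7], [0, 0, 0]]
  ]
}}

```text
t: 87.28
ee_pos: [493.4, -88.1, 199.2]
orientation: [-1.939, 2.471, -0.002]
ft_force: [-0.2, -0.3, 0.1]
width: 37.9
```

```bash
python3 - <<'E'
from h import *
st(); im=wrist('w59.png'); pp('wrist','tee1','valve1','pin_grip','drawer_handle')
E
```

```text
t 87.28 pos [493.4 -88.1 199.2] rv [-1.939e+00  2.471e+00 -2.000e-03] F [-0.2 -0.3  0.1] w 37.9 q [-0.2   0.23  1.89 -0.    1.02  1.61]
wrist tee1 [(0.85, [556.0, -139.0, 33.0]), (0.82, [581.0, -68.0, 32.0]), (0.43, [645.0, -207.0, 56.0])]
wrist valve1 [(0.92, [523.0, -304.0, 39.0]), (0.84, [539.0, -236.0, 33.0])]
wrist pin_grip []
wrist drawer_handle [(0.63, [427.0, -159.0, 62.0])]
```

View pics/w59.png

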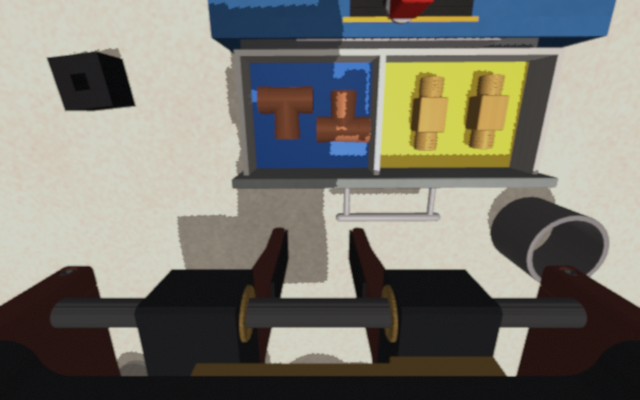

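```bash
python3 - <<'E'
from h import *
snap('top','t60.png'); pp('top','tee1','valve1','pin_grip','drawer_handle','jar_c','pvc_c','carton_c')
snap('side','s60.png'); pp('side','tee1','valve1','pin_grip','drawer_handle','slot','jar_c','pvc_c','carton_c')
st()
E
```

```text
top tee1 []
top valve1 []
top pin_grip []
top drawer_handle []
top jar_c [(0.61, [210.0, 309.0, 35.0])]
top pvc_c [(0.89, [337.0, -364.0, 38.0])]
top carton_c [(0.67, [791.0, -160.0, 118.0])]
side tee1 [(0.67, [560.0, -133.0, 33.0]), (0.67, [580.0, -68.0, 34.0])]
side valve1 [(0.74, [534.0, -238.0, 33.0]), (0.56, [522.0, -306.0, 34.0])]
side pin_grip [(0.67, [641.0, -207.0, 122.0])]
side drawer_handle [(0.68, [428.0, -165.0, 61.0])]
side slot [(0.74, [639.0, -212.0, 97.0])]
side jar_c [(0.83, [215.0, 306.0, 37.0])]
side pvc_c [(0.77, [338.0, -371.0, 42.0])]
side carton_c [(0.83, [793.0, -155.0, 115.0])]
t 88.38 pos [492.8 -87.9 198.9] rv [-1.939  2.472 -0.   ] F [-0.5 -0.7 -0.2] w 37.7 q [-0.2   0.23  1.89  0.    1.02  1.61]
```

View pics/t60.png

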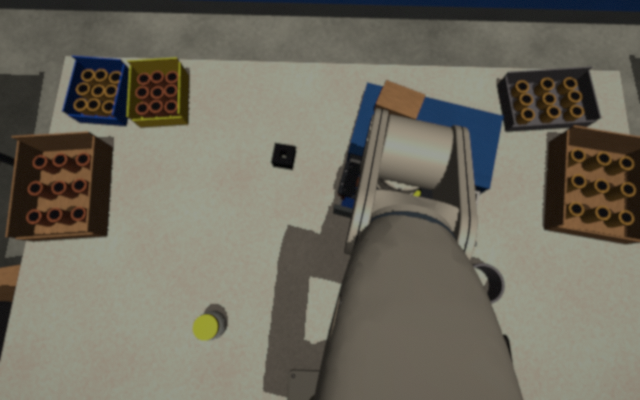

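View pics/s60.png

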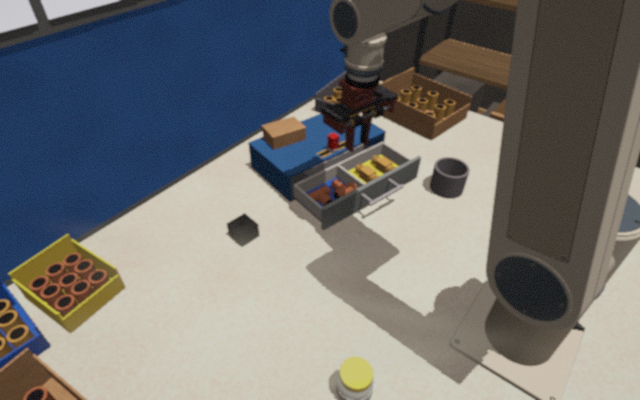

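```bash
python3 - <<'E'
from h import *
print(ctrl.close_job()); st()
E
```

```text
the job is handed in; nothing more can be done
None
the job is handed in; nothing more can be done
```

The drawer is pulled out to its stop and locked with the pin. All four fittings on the bench are in their bays: two copper tees in the blue one, two brass valve bodies in the yellow one. I handed the job in at about 88 s of the 210 s allowed; no verdict was reported.

**What the last checks showed**
- The pin stands in the slot with its handle middle at a height of about 122 mm, which is where it should be with the collar fully down. It pressed on the cover with about 13 N when I seated it.
- The drawer handle is still at its stop position.
- The coupling, jar and carton are within about 7 mm of where I first measured them, roughly the detectors' scatter.
- Neither fixed camera shows any other fitting on the bench. The arm hides part of the bench in the final pictures, but the starting top view showed nothing there either.
- Before I handed in, the gripper was clear at about 200 mm height.

**What went wrong on the way**
- **Finger length:** the fingertips appear to be about 25 to 30 mm shorter than the tool frame says, so my first grip on the handle closed on nothing. I worked from lower heights after that.
- **Pin tilted:** my first slide along the slot tilted the pin in the grip. I stood it upright again against the end of the slot and switched to hopping along in small steps.
- **Drawer crept shut:** the first pass of steps dragged the drawer in by about 18 mm. I pushed it back to its stop with the pin, before any fitting was in it, and then found the socket. The drawer was therefore out at its stop, partly in, and out again before it was locked.
- **Knocked tee:** one tee had shifted by about 2 cm while the arm was elsewhere, so I measured it again before picking it up.

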